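Unload the ball track into the sample jar

TASK

Unload the ball track for the next batch: push the steel balls along the curved track to its open exit, lift each one out there and put it into the white jar. When every ball on the track is in the jar, close the jar with the tapered stopper, pressed fully home so that its collar lies flat on the rim, and leave the jar standing upright, the other things on the bench where they are.

Things in the scene. Friction and masses are not known exactly. Their poses are not given: they have to be found in the camera images.
- track: Aluminium ball track fixed to the bench, J-shaped from above. Origin on the bench (z = 0) at the centre of the quarter bend, z up. Channel floor 10 mm above the bench, 44 mm between walls, 56 mm over them. Centre line in this frame: straight from (0.100, 0.160) to (0.100, 0), quarter circle of radius 100 mm about the origin to (0, -0.100), then out along -x.
- load_end (a point): Closed loading end of the track: centre of the channel floor at (0.100, 0.160) of the track frame, against an end plate that stands 49.5 mm above the bench. Axes as the track's.
- bend_start (a point): Centre of the channel floor at (0.100, 0), where straight and bend meet. Along straight and bend two 3 mm lips (underside 46.5 mm, top 49.5 mm above the bench) leave a slot 32 mm wide over the channel, less than a ball's width: balls there cannot be lifted, only pushed along by shut fingertips reaching down through the slot behind them. Axes as the track's.
- bend_end (a point): Centre of the floor at (0, -0.100), where walls and lips end and the exit gap begins: an open tongue 36 mm wide, 10 mm high, reaching to x = -0.064 of the track frame, with nothing at its sides, so that a ball in the seat can be gripped across the track (along the track's y) from above. Axes as the track's.
- exit_seat (a point): Centre of a ball resting in the seat, a round 20 mm hole in the exit tongue; at (-0.024, -0.100) of the track frame, 27.3 mm above the bench. A ball pushed along drops 2.7 mm into it and stays. A stop pin, 10 mm thick, its top 32 mm above the bench, stands 27 mm beyond (at x = -0.051). Axes as the track's.
- ball_1: Bearing ball of bare steel, 40 mm diameter, about 260 g; origin at its centre (its axes turn as it rolls). It rolls easily, with a little rolling resistance. Starts in the straight of the track, nearest the bend; all balls are alike. May be absent (None).
- ball_2: Like ball_1; starts in the straight behind ball_1. Balls that touch push one another along. May be absent (None).
- ball_3: Like ball_1; starts in the straight nearest the loading end, its centre at least 56 mm from the end plate. May be absent (None).
- jar: White plastic jar, loose, about 500 g; origin at the centre of its underside, z up. Body 118 mm wide up to 46 mm, shoulder up to 56 mm, then a round neck, 76 mm outside and 67 mm inside diameter, to the rim at 68 mm. Inner floor 109 mm wide, a flat cone from 6 mm up at the wall to 15 mm in the middle, so balls roll outwards: three lie side by side. A ball let go over the mouth falls in.
- jar_rim (a point): Centre of the jar's mouth, in the plane of the rim, 68 mm above the jar's underside.
- stopper: Black rubber stopper, loose, about 100 g, standing upright on its small end; origin at the centre of that end, z up. Tapered plug, 52 mm wide at the bottom, 62 mm at 14 mm; collar 74 mm wide from 14 to 20 mm; round grip 22 mm wide from 20 to 46 mm. Fully home, the collar rests on the jar's rim and the origin is 14 mm below the rim.
- ring_gauge: Bystander: steel ring gauge, 46 mm wide, 14 mm high, lying flat beyond the track. Origin at the centre of its underside. To be left alone.
- setting_master: Bystander: stepped steel cylinder, 30 mm wide, 43 mm high, beyond the track. Origin at the centre of its underside. To be left alone.
- tape: Bystander: roll of brown tape lying flat, 66 mm wide, 18 mm high, right of the stopper. Origin at the centre of its underside. To be left alone.
- loupe: Bystander: folding black loupe, 44 x 30 x 14 mm, right of the jar. Origin at the centre of its underside. To be left alone.
Mind the look-alikes: they are no part of the job. What is shaped like the ball_3 but blue is not meant.

How it is judged:
On the way, in this order (a step that is already met when the one before it is completed fails the run):
1. a ball has been brought along the track into the seat at its exit (distance between any of ball_1, ball_2, ball_3 and exit_seat below 0.008 m), for 0.1 s.
2. all the balls lie in the jar (horizontal distance between each of ball_1, ball_2, ball_3 and jar below 0.04 m and z of ball_1 in the frame of jar between 0 and 0.045 m and z of ball_2 in the frame of jar between 0 and 0.045 m and z of ball_3 in the frame of jar between 0 and 0.045 m), for 0.2 s.
3. the stopper is fully home in the jar's neck (horizontal distance between stopper and jar_rim below 0.006 m and z of stopper in the frame of jar_rim below -0.0115 m and angle between the z axis of stopper and the z axis of jar, either way round below 0.06 rad), for 0.2 s.
At the end, for the whole second after the job is handed in: Every ball that was on the track lies in the jar on or near its floor (centre under 45 mm above the underside); the stopper is in the neck within 6 mm of its axis, its collar down on the rim to 2.5 mm and its axis within 0.06 rad of the jar's; the jar stands upright on the bench, at rest (all of step 2 and all of step 3 and angle between jar's own z axis and vertical below 0.08 rad and height (world z) of jar below 0.01 m and linear speed of each of jar, stopper below 0.02 m/s); the robot touches nothing.
It fails at once if a bystander on the bench (ring gauge, setting master, tape roll or loupe) is shifted by more than 3 cm (distance of any of ring_gauge, setting_master, tape, loupe from where it was at the start of the episode above 0.03 m).
It fails at once if the jar is tipped by more than 0.4 rad (angle between jar's own z axis and vertical above 0.4 rad).
Of ball_1, ball_2, ball_3 only 2 to 3 are there at a start; the rules pass over those that are not, and their reading is None.
At some moment in a run one of stopper may be knocked a few centimetres aside while the robot is not near it.
It also fails if it takes over 210 s, if anything falls off the work surface, if the arm or the gripper's body presses on something with over 40 N, if the wrist force passes 120 N, or if a joint passes its speed limit or range.

ROBOT

A 7-joint arm with a two-finger parallel gripper is mounted at the origin on the work surface; the furniture and walls round the work are solid. World frame = base frame: x ahead of the robot, y to its left, z up, the work surface at z = 0. Lengths are in m, angles in rad, forces in N, time in s.
With the tool pointing down it reaches from about 0.4 to 0.85 m from the base axis. Payload 4.5 kg.
Tool frame: the origin (TCP) lies on the mounting face of the last link; the fingertips stand 166 mm ahead of it and the grasp point (between the pads) lies 147 mm ahead of it; y points along the fingers, z is the direction in which the jaws open and shut, and the axes are right-handed (so a half turn about y gives the same grasp; the last joint's range is limited). The gripper opens to 88 mm and grips with 3 to 60 N. Pads are 18 mm wide; open, the fingers measure 123 mm over their backs; the gripper's body (75 mm by 187 mm) begins 45 mm behind the grasp point.
Start: joints at [-1.273, 0.689, -0.195, 1.565, 0.157, 0.902, -0.215], TCP at [0.163, 0.603, 0.405] pointing down, gripper open.
Joint ranges: [-3.01, 3.01], [-0.46, 2.08], [-1.47, 1.51], [0.13, 2.56], [-1, 4.14], [0.04, 2.09], [-2.66, 2.66]. Speed limits (rad/s): [2.57, 2.57, 3.14, 3.14, 3.14, 3.14, 3.14].

INTERFACE

Orientations are given as a unit quaternion [x, y, z, w].
In Python, from plant import r gives the robot as it stands.
- The arm moves only by the tool arm_command, never from a script. Its argument "deltas" is a list of rows, each an object of numbers: "dx", "dy", "dz": the shift along the tool's x, y, z each as a share of 1000 mm, from -1 to 1; "wx", "wy", "wz": the turn, a rotation vector about the tool's x, y, z each as a share of 45 degrees, from -1 to 1. In form: [{"dx": .., "dy": .., "dz": .., "wx": .., "wy": .., "wz": ..}, ...]. A call has exactly 5 rows; each row is the pose to reach, as a shift and turn from the pose commanded when the call began, along the tool's axes at that moment; what a row does not reach only later rows make up. A row lasts 1/10 s, in which the tool goes at most 50 mm and 8.59 degrees, less where a joint would pass 70% of its speed; a pose out of reach is approached as far as the arm can. A call with a number of a shift or a turn outside -1 to 1 is refused whole. A call with a gripper value outside its range is refused whole. "claw" is the opening, from -1 (shut) to 1 (fully open), set as the call begins (left out, the last holds). The fingers move at their own pace and stop on an object; "grip_force" is the grip in N (left out, the last holds). Time passes only in rows, so rows that repeat a pose let the fingers close, or fill a call up. It gives the time, the measured TCP pose, the force and the opening at its end, in the units of the state.
- r.get_state(): the state, without advancing time (a new reading comes with each control period).
- r.snapshot(name): name is "scene" or "top"; returns the picture (384x512x3 uint8, red, green, blue); there is no depth.
- r.get_calibration(name): a dict with "vertical_fov" (degrees; the focal length in pixels is half the picture's height over the tangent of half this angle, whatever the lens; pixels are square), "cx", "cy" (the principal point, pixels), "R" (3x3) and "t" (3): a world point X has camera coordinates R X + t. Camera axes: x right, y down, z forward; pixel columns grow to the right and rows downward; lengths in m; the calibration is good to about 2 mm. A picture is of the moment at which its call begins. get_calibration takes no time and is no camera call.
- r.finish_job(): hands the job in, once; it reports no verdict.
The state is a dict: "clock": time; "q": joint angles; "qd": joint speeds; "joint_torque": joint torques, N m; "tool_pos": TCP position; "eef_rot": TCP orientation; "contact_force": force on the tool from outside, world axes, zero at the start; "moment": the same for the moment, N m; "opening": opening from 0.0 (shut) to 1.0 (fully open).
Only numpy, scipy, OpenCV 4.12 (cv2) and the standard library are available. Lean on these libraries where they do the work, as an engineer would, in place of code of your own. Each camera call takes 0.05 s, during which the arm holds its last target.

## Working session

There is one attempt and no reset: what is moved stays moved. The work goes in short steps, Python scripts to look and compute and a tool call to move; the robot and the scene stay as the last step left them, time stands still between calls to the robot, and variables do not carry over. Pictures are saved under pics/ and viewed, and the job is handed in when it is done.

Besides the shell and the picture viewer there is one more tool, called after "Emit:" as name(argument=value, ...), one argument or row to a line, values as JSON. arm_command: Moves the arm, as the interface text tells. Shift numbers are shares of 1000 mm and turn numbers shares of 45 degrees, none past 1 either way. Its arguments: {"type":"object","properties":{"deltas":{"type":"array","items":{"type":"object","properties":{"dx":{"type":"number","minimum":-1,"maximum":1},"dy":{"type":"number","minimum":-1,"maximum":1},"dz":{"type":"number","minimum":-1,"maximum":1},"wx":{"type":"number","minimum":-1,"maximum":1},"wy":{"type":"number","minimum":-1,"maximum":1},"wz":{"type":"number","minimum":-1,"maximum":1}}}},"claw":{"type":"number"},"grip_force":{"type":"number"}},"required":["deltas"]}

```bash
ls; mkdir -p pics
python3 - <<'E'
from plant import r
import cv2
print(r.get_state())
for n in ("scene","top"):
    im=r.snapshot(n); cv2.imwrite(f"pics/{n}0.png",im[:,:,::-1]); print(n,r.get_calibration(n))
E
```

```text
pics
{'clock': 0.0, 'q': array([-1.27321407,  0.69000049, -0.1945157 ,  1.56631331,  0.15731548,
        0.90250162, -0.21506689]), 'qd': array([ 1.35185208e-06,  5.33337037e-04,  9.00434962e-04,  4.94033415e-05,
       -5.84899683e-04, -1.11844279e-04, -8.98827586e-04]), 'joint_torque': array([ 9.20056300e-04, -5.27555287e+01, -1.26615465e+00, -1.53421390e+01,
       -5.24933240e-02,  6.39375765e-03,  1.63236582e-04]), 'tool_pos': array([0.16290364, 0.60306797, 0.40390769]), 'eef_rot': array([ 0.70161684, -0.09298255,  0.09291191, -0.70032524]), 'contact_force': array([ 0.3077339 ,  0.9864757 , -0.66105016]), 'moment': array([0.0246233 , 0.06306575, 0.05191961]), 'opening': 1.0010179176758944}
scene {'vertical_fov': 56.83364747799285, 'cx': 254.292296267171, 'cy': 190.562764224078, 'R': array([[-0.78189827, -0.62330222, -0.01137715],
       [-0.3890375 ,  0.50212378, -0.77234806],
       [ 0.487119  , -0.59947147, -0.63509766]]), 't': array([0.37806161, 0.25249562, 0.64827915])}
top {'vertical_fov': 54.587178605738025, 'cx': 260.8968867276526, 'cy': 190.50624459985306, 'R': array([[-0.01215176, -0.9999104 , -0.00561463],
       [-0.99023799,  0.01281358, -0.13879672],
       [ 0.13885623,  0.0038732 , -0.99030498]]), 't': array([-0.01942165,  0.51519787,  0.87935537])}
```

View pics/scene0.png

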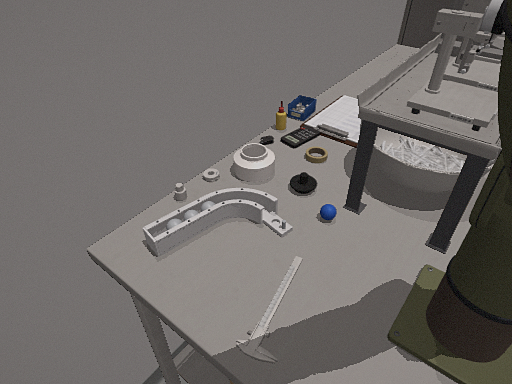

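View pics/top0.png

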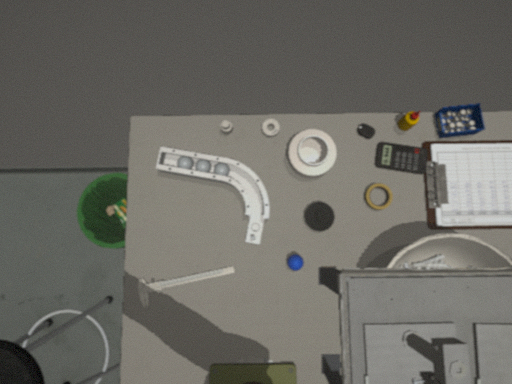

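The scene view shows the track with three balls at about (172,225)–(210,205), the jar at (254,160), the stopper at (303,184) and the blue decoy at (328,212). In the top view the balls are at (186,163), (203,165) and (221,168), the seat is at about (256,228), the jar at (312,152) and the stopper at (319,216). I'll zoom in and measure.

```bash
cat > h.py <<'E'
import numpy as np, cv2
from plant import r
def cal(n):
    c=r.get_calibration(n); f=192/np.tan(np.radians(c['vertical_fov'])/2); return f,c['cx'],c['cy'],np.array(c['R']),np.array(c['t'])
def ray(n,uv,z):
    f,cx,cy,R,t=cal(n); d=R.T@np.array([(uv[0]-cx)/f,(uv[1]-cy)/f,1]); o=-R.T@t
    return o+d*(z-o[2])/d[2]
def proj(n,X):
    f,cx,cy,R,t=cal(n); c=R@np.array(X)+t; return np.array([f*c[0]/c[2]+cx,f*c[1]/c[2]+cy])
def snap(n,name):
    im=r.snapshot(n)[:,:,::-1].copy(); cv2.imwrite(f"pics/{name}.png",im); return im
def crop(im,x0,y0,w,h,s,name):
    cv2.imwrite(f"pics/{name}.png",cv2.resize(im[y0:y0+h,x0:x0+w],None,fx=s,fy=s,interpolation=cv2.INTER_CUBIC))
E
python3 - <<'E'
from h import *
a=cv2.imread("pics/top0.png"); b=cv2.imread("pics/scene0.png")
crop(a,150,110,200,150,4,"t0c"); crop(b,140,130,200,150,4,"s0c")
for uv,z in [((186,163),.03),((203,165),.03),((221,168),.03),((256,228),.027),((312,152),.068),((319,216),.02),((295,262),.02)]: print(uv,ray("top",uv,z).round(3))
E
```

```text
(186, 163) [0.588 0.161 0.03 ]
(203, 165) [0.582 0.118 0.03 ]
(221, 168) [0.574 0.073 0.03 ]
(256, 228) [ 0.424 -0.013  0.027]
(312, 152) [ 0.602 -0.15   0.068]
(319, 216) [ 0.452 -0.169  0.02 ]
(295, 262) [ 0.34  -0.107  0.02 ]
```

View pics/t0c.png

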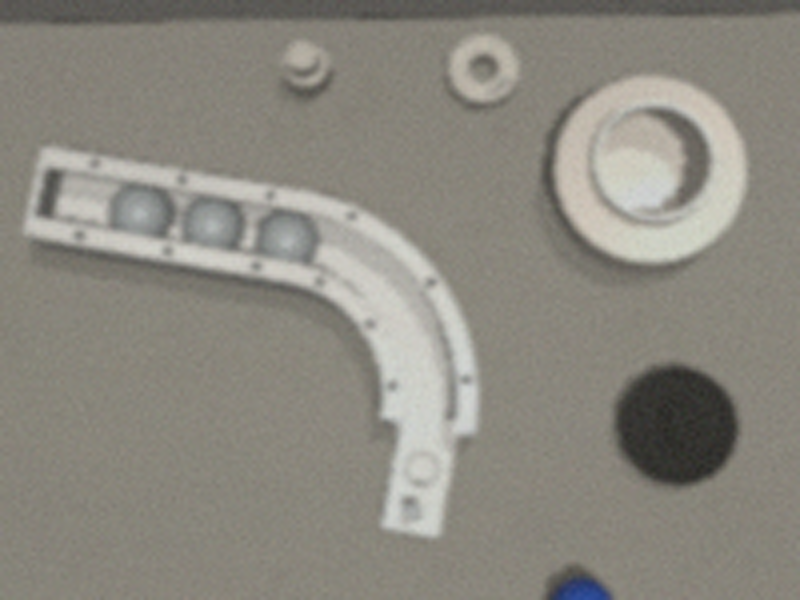

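View pics/s0c.png

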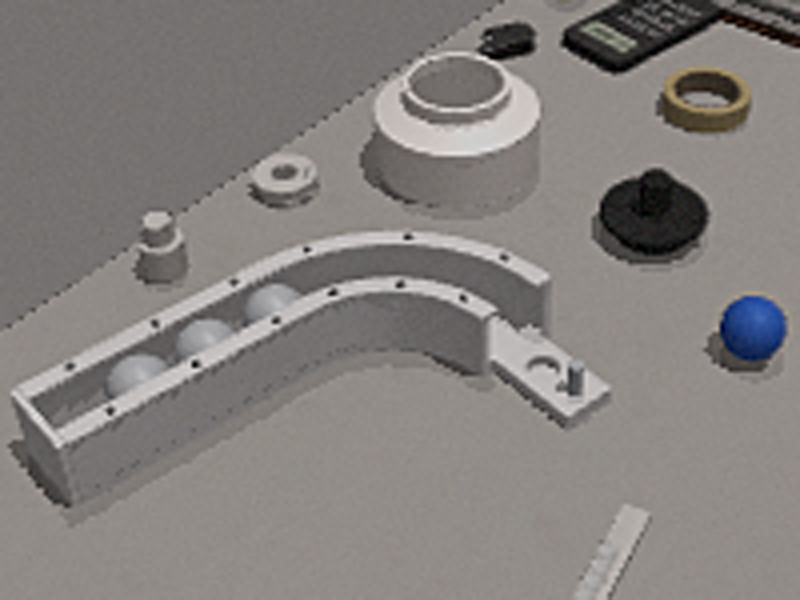

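Run:
```python
from h import *
T=lambda u,v:(150+u/4-.375,110+v/4-.375)
S=lambda u,v:(140+u/4-.375,130+v/4-.375)
pts=[(T(422,469),(-.024,-.1,.01)),(T(382,528),(-.064,-.082,.01)),(T(439,537),(-.064,-.118,.01)),(T(472,436),(0,-.128,.0495)),(T(380,417),(0,-.072,.0495))]
W=np.array([ray("top",p,q[2])[:2] for p,q in pts]); L=np.array([q[:2] for p,q in pts])
# load corners: only lateral -> include line pts w/ unknown end thickness e
from scipy.optimize import least_squares
lat=[(T(43,148),.128),(T(25,235),.072)]
spts=[(S(551,275),(0,-.128,.0495)),(S(495,318),(0,-.072,.0495)),(S(610,390),(-.064,-.118,.01)),(S(568,425-10),(-.064,-.082,.01)),(S(546,370),(-.024,-.1,.01))]
slat=[(S(12,393),.128),(S(66,440),.072)]
def res(p,use='ts'):
    th,x,y,e=p; R=np.array([[np.cos(th),-np.sin(th)],[np.sin(th),np.cos(th)]]); o=np.array([x,y]); out=[]
    g=lambda q:(*(R@np.array(q[:2])+o),q[2])
    if 't' in use:
        for uv,q in pts+[(u,(X,.16+e,.0495)) for u,X in lat]: out+=list(proj("top",g(q))-uv)
    if 's' in use:
        for uv,q in spts+[(u,(X,.16+e,.0495)) for u,X in slat]: out+=list(proj("scene",g(q))-uv)
    return np.array(out)
for use in ('t','s','ts'):
    s=least_squares(res,[0.1,.45,.08,.006],args=(use,)); print(use,s.x.round(4),s.fun.reshape(-1,2).round(1).tolist())
```

```text
t [-0.1879  0.4695  0.084   0.0032] [[-0.2, -0.1], [-0.2, -0.2], [-0.1, 0.2], [0.2, -0.3], [0.3, 0.3], [0.2, -0.1], [-0.2, 0.1]]
s [-0.1938  0.4678  0.0824  0.0034] [[0.9, 0.5], [-2.6, 0.0], [1.1, -0.5], [0.6, 0.5], [-0.0, -0.9], [0.8, -1.1], [-0.6, 1.3]]
ts [-0.1904  0.4686  0.0831  0.0031] [[0.1, 0.4], [0.1, 0.3], [0.1, 0.6], [0.6, 0.1], [0.6, 0.8], [0.7, 0.1], [0.3, 0.3], [0.3, 0.5], [-3.1, 0.0], [0.6, -0.6], [0.1, 0.4], [-0.5, -1.0], [0.3, -0.9], [-1.0, 1.5]]
```

```bash
cat >> h.py <<'E'
from scipy.spatial.transform import Rotation as Ro
TH=-0.189; O=np.array([.469,.0835])
c_,s_=np.cos(TH),np.sin(TH); RT=np.array([[c_,-s_],[s_,c_]])
def t2w(p): return RT@np.array(p[:2])+O
def w2t(p): return RT.T@(np.array(p[:2])-O)
def path(s):
    """arclength s from bend_start (negative in straight) -> track xy, track-yaw of travel dir"""
    if s<0: return np.array([.1,-s]),-np.pi/2
    L=.1*np.pi/2
    if s<L:
        a=-s/.1; return .1*np.array([np.cos(a),np.sin(a)]),a-np.pi/2
    return np.array([-(s-L),-.1]),-np.pi
def yaw2R(p):
    s,c=np.sin(p),np.cos(p); return np.array([[s,0,c],[-c,0,s],[0,-1,0]])
def pose():
    st=r.get_state(); R=Ro.from_quat(st['eef_rot']).as_matrix()
    return np.array(st['tool_pos']),R,st
def tip(p,R,l=.166): return p+R[:,1]*l
def plan(targets,start=None,l=.166):
    """targets: (x,y,z tip,yaw); prints rows from start (default measured)"""
    if start is None: p,R,_=pose()
    else: p,R=start
    for (x,y,z,yw) in targets:
        R2=yaw2R(yw); p2=np.array([x,y,z])-R2[:,1]*l
        d=R.T@(p2-p); w=Ro.from_matrix(R.T@R2).as_rotvec()/(np.pi/4)
        print("d",d.round(4),"w",w.round(3))
E
python3 - <<'E'
from h import *
p,R,st=pose(); print(R.round(3),"yaw",np.arctan2(R[1,2],R[0,2]))
a=cv2.imread("pics/top0.png"); hsv=cv2.cvtColor(a,cv2.COLOR_BGR2HSV)
T=lambda u,v:(150+u/4-.375,110+v/4-.375)
for c in [(140,211),(212,223),(287,237)]:
    w=ray("top",T(*c),.03); print("ball",w.round(4),w2t(w).round(4))
# stopper
m=(a.max(2)<75).astype(np.uint8); m[:, :290]=0; m[:,345:]=0; m[:195]=0;m[240:]=0
cs,_=cv2.findContours(m,0,1); k=max(cs,key=cv2.contourArea); e=cv2.fitEllipse(k); print("stop",e,ray("top",e[0],.02).round(4))
b=cv2.imread("pics/scene0.png")
m=(b.max(2)<60).astype(np.uint8); m[:, :285]=0; m[:,320:]=0; m[:165]=0;m[200:]=0
k=max(cv2.findContours(m,0,1)[0],key=cv2.contourArea); print(cv2.boundingRect(k))
# jar body
print("jar body",ray("top",T(650,170),.05),"neck",ray("top",T(651,163),.068))
print(proj("scene",[.6,-.15,.068]),proj("scene",[.452,-.169,.046]))
g=cv2.cvtColor(a,cv2.COLOR_BGR2GRAY); 
c=cv2.resize(a[130:185,280:345],None,fx=10,fy=10,interpolation=cv2.INTER_CUBIC); cv2.imwrite("pics/jar0.png",c)
print(w2t([.34,-.107]), t2w((-.024,-.1)), "straight dir yaw",TH-np.pi/2)
E
```

```text
[[ 0.965 -0.     0.261]
 [-0.261 -0.002  0.965]
 [ 0.    -1.    -0.002]] yaw 1.3070990063893153
ball [0.5894 0.1643 0.03  ] [0.103 0.102]
ball [0.5811 0.1191 0.03  ] [0.1034 0.0561]
ball [0.5716 0.0722 0.03  ] [0.1029 0.0081]
stop ((318.7386169433594, 216.02565002441406), (27.694318771362305, 28.64664077758789), 129.44631958007812) [ 0.4515 -0.1683  0.02  ]
(290, 173, 27, 21)
jar body [ 0.60644169 -0.15284524  0.05      ] neck [ 0.60633753 -0.15109144  0.068     ]
[254.88330032 151.47066316] [303.13372767 174.06215017]
[-0.09091232 -0.2113438 ] [ 0.4266397  -0.01021022] straight dir yaw -1.7597963267948966
```

View pics/jar0.png

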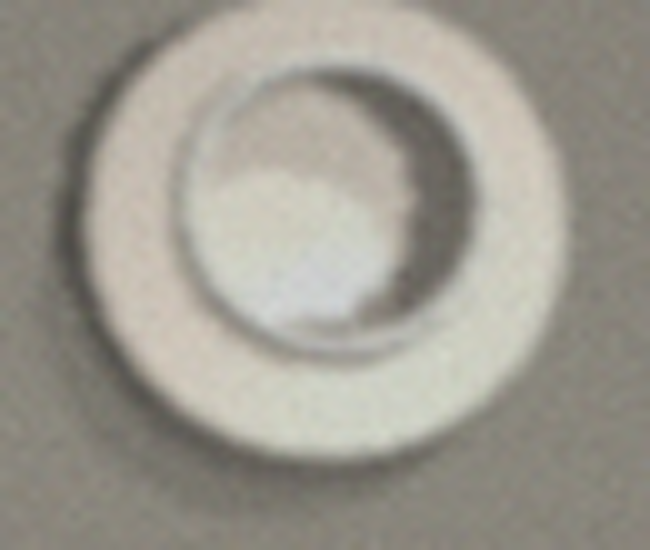

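Run:
```python
from h import *
yw=TH+np.pi/2
w=t2w((.1,.1395)); print(w,yw)
p,R,_=pose(); print(tip(p,R))
plan([(*w,.2,yw)])
```

```text
[0.59342807 0.20172819] 1.3817963267948965
[0.16284357 0.60283368 0.23801604]
d [ 0.5203  0.0385 -0.2752] w [ 0.002 -0.095  0.   ]
```

Emit:
arm_command(
  deltas=[
    {"dx":0.04,"dy":0,"dz":-0.021},
    {"dx":0.08,"dy":0,"dz":-0.042},
    {"dx":0.12,"dy":0,"dz":-0.063},
    {"dx":0.16,"dy":0,"dz":-0.085},
    {"dx":0.2,"dy":0,"dz":-0.106,"wy":-0.02},
  ],
  claw=-1,
)

```text
invalid input at $.deltas[0]: expected keys dx, dy, dz, wx, wy, wz
```

Emit:
arm_command(
  deltas=[
    {"dx":0.04,"dy":0,"dz":-0.021},
    {"dx":0.08,"dy":0,"dz":-0.042},
    {"dx":0.12,"dy":0,"dz":-0.063},
    {"dx":0.16,"dy":0,"dz":-0.085},
    {"dx":0.2,"dy":0,"dz":-0.106,"wy":-0.03},
  ],
)

```text
invalid input at $.deltas[0]: expected keys dx, dy, dz, wx, wy, wz
```

Run:
```python
from h import *
yw=TH+np.pi/2
w=t2w((.1,.1395)); p,R,s=pose(); print(tip(p,R),s['opening'],s['q'])
plan([(*w,.12,yw)])
```

```text
[0.16284357 0.60283368 0.23801604] 0.9989431102578163 [-1.27320977  0.68987554 -0.19455381  1.56620402  0.1573092   0.90253567
 -0.2151143 ]
d [ 0.5203  0.1185 -0.2751] w [ 0.002 -0.095  0.   ]
```

All keys are required in every row.

Emit:
arm_command(
  deltas=[
    {"dx":0.04,"dy":0,"dz":-0.021,"wx":0,"wy":0,"wz":0},
    {"dx":0.08,"dy":0,"dz":-0.042,"wx":0,"wy":0,"wz":0},
    {"dx":0.12,"dy":0,"dz":-0.063,"wx":0,"wy":0,"wz":0},
    {"dx":0.16,"dy":0,"dz":-0.085,"wx":0,"wy":0,"wz":0},
    {"dx":0.2,"dy":0,"dz":-0.106,"wx":0,"wy":-0.05,"wz":0},
  ],
  claw=-1,
)

```text
clock: 0.6
tool_pos: [0.3294, 0.4474, 0.4044]
eef_rot: [0.703, -0.079, 0.079, -0.702]
contact_force: [0.2, 0.8, -0.2]
opening: 0.57
```

Emit:
arm_command(
  deltas=[
    {"dx":0.04,"dy":0.01,"dz":-0.021,"wx":0,"wy":0,"wz":0},
    {"dx":0.08,"dy":0.02,"dz":-0.042,"wx":0,"wy":0,"wz":0},
    {"dx":0.12,"dy":0.03,"dz":-0.063,"wx":0,"wy":0,"wz":0},
    {"dx":0.16,"dy":0.04,"dz":-0.085,"wx":0,"wy":0,"wz":0},
    {"dx":0.2,"dy":0.05,"dz":-0.106,"wx":0,"wy":-0.05,"wz":0},
  ],
)

```text
clock: 1.1
tool_pos: [0.5009, 0.2995, 0.354]
eef_rot: [0.704, -0.065, 0.065, -0.704]
contact_force: [0.0, 0.6, 0.4]
opening: 0.113
```

Run:
```python
from h import *
yw=TH+np.pi/2
w=t2w((.1,.1395)); p,R,s=pose(); print(tip(p,R),s['opening'],s['q'])
plan([(*w,.12,yw)])
```

```text
[0.5007786  0.29946504 0.1880472 ] 0.11321538570324059 [-0.46781804  0.70429681 -0.25793511  1.74298506  0.2510806   0.7273298
  0.53080637]
d [ 0.109   0.068  -0.0791] w [ 0.001  0.006 -0.001]
```

Emit:
arm_command(
  deltas=[
    {"dx":0.035,"dy":0,"dz":-0.025,"wx":0,"wy":0,"wz":0},
    {"dx":0.07,"dy":0.02,"dz":-0.05,"wx":0,"wy":0,"wz":0},
    {"dx":0.1,"dy":0.05,"dz":-0.073,"wx":0,"wy":0,"wz":0},
    {"dx":0.109,"dy":0.068,"dz":-0.079,"wx":0,"wy":0,"wz":0},
    {"dx":0.109,"dy":0.068,"dz":-0.079,"wx":0,"wy":0.006,"wz":0},
  ],
)

```text
clock: 1.6
tool_pos: [0.5927, 0.2, 0.2836]
eef_rot: [0.705, -0.07, 0.067, -0.702]
contact_force: [-1.3, 0.4, 0.6]
opening: 0.008
```

Run:
```python
from h import *
yw=TH+np.pi/2
w=t2w((.1,.1395)); p,R,s=pose(); print(tip(p,R),s['opening'],w2t(tip(p,R)))
plan([(*w,.12,yw),(*w,.05,yw)])
im=snap("top","t1"); crop(im,150,110,130,100,6,"t1c")
im=snap("scene","s1"); crop(im,120,130,160,120,5,"s1c")
```

```text
[0.5919392  0.19935775 0.11755495] 0.00791683928627947 [0.09898299 0.13689205]
d [ 0.0004 -0.0025  0.0018] w [ 0.006 -0.007 -0.005]
d [0.0006 0.0675 0.0022] w [ 0.006 -0.007 -0.005]
```

View pics/t1c.png

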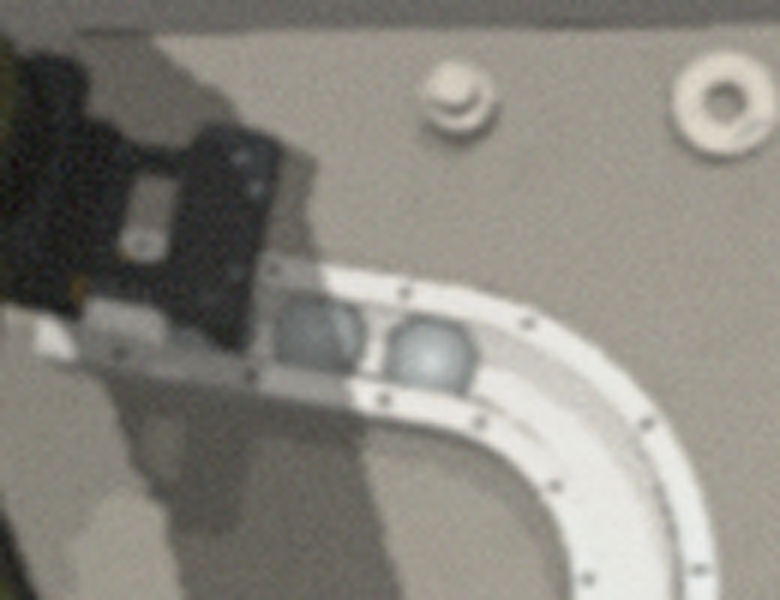

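View pics/s1c.png

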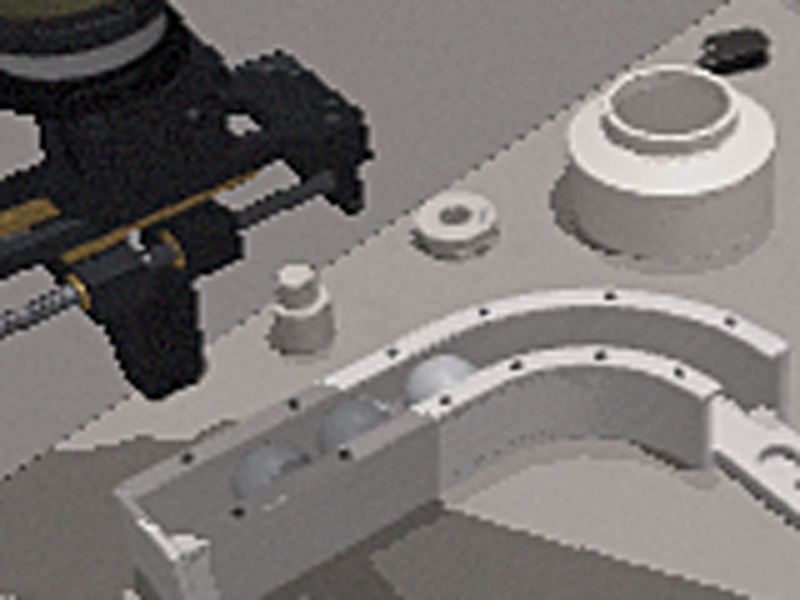

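The scene view shows the shut fingertips tapering (around (160,380) in the crop) above the loading end, behind ball 3. Next I descend in the gap.

Emit:
arm_command(
  deltas=[
    {"dx":0,"dy":0,"dz":0,"wx":0,"wy":0,"wz":0},
    {"dx":0,"dy":0.02,"dz":0,"wx":0,"wy":0,"wz":0},
    {"dx":0,"dy":0.04,"dz":0,"wx":0,"wy":0,"wz":0},
    {"dx":0,"dy":0.055,"dz":0,"wx":0,"wy":0,"wz":0},
    {"dx":0,"dy":0.06,"dz":0,"wx":0,"wy":0,"wz":0},
  ],
)

```text
clock: 2.2
tool_pos: [0.5916, 0.2043, 0.2261]
eef_rot: [0.704, -0.067, 0.066, -0.704]
contact_force: [-0.4, 1.0, -0.3]
opening: 0.004
```

Run:
```python
from h import *
yw=TH+np.pi/2
w=t2w((.1,.1395)); p,R,s=pose(); print(tip(p,R),w2t(tip(p,R)),s['contact_force'])
plan([(*w,.024,yw)])
im=snap("scene","s2"); crop(im,120,130,160,120,5,"s2c")
```

```text
[0.59133507 0.20435321 0.06008199] [0.09745109 0.14168505] [-0.36234898  0.95289089 -0.25026634]
d [ 0.0024  0.0361 -0.0022] w [ 0.     0.001 -0.002]
```

View pics/s2c.png

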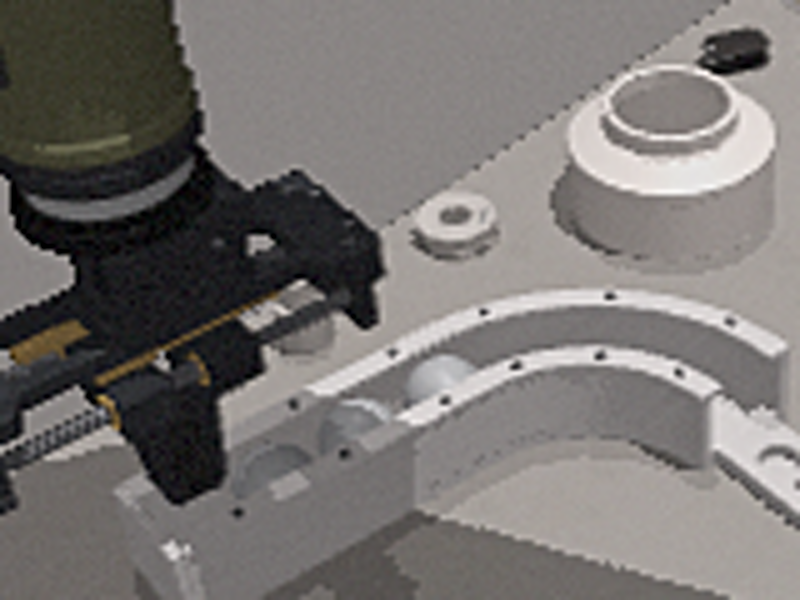

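Emit:
arm_command(
  deltas=[
    {"dx":0.002,"dy":0,"dz":-0.002,"wx":0,"wy":0,"wz":0},
    {"dx":0.002,"dy":0.01,"dz":-0.002,"wx":0,"wy":0,"wz":0},
    {"dx":0.002,"dy":0.02,"dz":-0.002,"wx":0,"wy":0,"wz":0},
    {"dx":0.002,"dy":0.03,"dz":-0.002,"wx":0,"wy":0,"wz":0},
    {"dx":0.002,"dy":0.036,"dz":-0.002,"wx":0,"wy":0,"wz":0},
  ],
)

```text
clock: 2.75
tool_pos: [0.5936, 0.2008, 0.1894]
eef_rot: [0.704, -0.068, 0.067, -0.704]
contact_force: [-0.1, -0.3, 0.6]
opening: 0.004
```

```bash
cat >> h.py <<'E'
L=.1*np.pi/2
def push(ss,z=.024,back=True):
    """rows along the centreline for tip at arclengths ss"""
    T=[]
    for s in ss:
        q,a=path(s); w=t2w(q); T.append((*w,z,TH+a+np.pi))
    plan(T)
def where():
    p,R,s=pose(); t=tip(p,R); q=w2t(t)
    sa = -q[1] if q[1]>0 else (np.arctan2(-q[1],q[0])*.1 if q[0]>0 else L-q[0])
    lat= q[0]-.1 if q[1]>0 else (np.hypot(*q)-.1 if q[0]>0 else -q[1]-.1)
    print("tip",t.round(4),"trk",q.round(4),"s %.4f lat %.4f"%(sa,lat),"F",s['contact_force'].round(1),"clk",round(s['clock'],2),"op",round(s['opening'],3),"yaw_t %.3f"%(np.arctan2(R[1,2],R[0,2])-TH))
E
python3 - <<'E'
from h import *
where(); push([-.13,-.12,-.11,-.1,-.09])
E
```

```text
tip [0.5933 0.2008 0.0234] trk [0.1001 0.1385] s -0.1385 lat 0.0001 F [-0.1 -0.3  0.6] clk 2.75 op 0.004 yaw_t 1.570
d [-0.0003 -0.0006 -0.0087] w [ 0.001 -0.001 -0.002]
d [-0.0003 -0.0006 -0.0187] w [ 0.001 -0.001 -0.002]
d [-0.0003 -0.0006 -0.0287] w [ 0.001 -0.001 -0.002]
d [-0.0003 -0.0006 -0.0387] w [ 0.001 -0.001 -0.002]
d [-0.0003 -0.0006 -0.0487] w [ 0.001 -0.001 -0.002]
```

Emit:
arm_command(
  deltas=[
    {"dx":0,"dy":0,"dz":-0.005,"wx":0,"wy":0,"wz":0},
    {"dx":0,"dy":0,"dz":-0.012,"wx":0,"wy":0,"wz":0},
    {"dx":0,"dy":0,"dz":-0.019,"wx":0,"wy":0,"wz":0},
    {"dx":0,"dy":0,"dz":-0.026,"wx":0,"wy":0,"wz":0},
    {"dx":0,"dy":0,"dz":-0.033,"wx":0,"wy":0,"wz":0},
  ],
)

```text
clock: 3.25
tool_pos: [0.588, 0.1685, 0.1915]
eef_rot: [-0.703, 0.066, -0.068, 0.705]
contact_force: [0.8, 3.9, 2.3]
opening: 0.006
```

Emit:
arm_command(
  deltas=[
    {"dx":0,"dy":0,"dz":-0.008,"wx":0,"wy":0,"wz":0},
    {"dx":0,"dy":0,"dz":-0.016,"wx":0,"wy":0,"wz":0},
    {"dx":0,"dy":0,"dz":-0.024,"wx":0,"wy":0,"wz":0},
    {"dx":0,"dy":0,"dz":-0.032,"wx":0,"wy":0,"wz":0},
    {"dx":0,"dy":0,"dz":-0.04,"wx":0,"wy":0,"wz":0},
  ],
)

```text
clock: 3.75
tool_pos: [0.58, 0.1286, 0.1907]
eef_rot: [0.704, -0.067, 0.067, -0.704]
contact_force: [0.4, 3.5, 1.7]
opening: 0.003
```

Run:
```python
from h import *
where(); push([-.06,-.05,-.04,-.03,-.02])
im=snap("top","t3"); crop(im,150,110,130,150,4,"t3c")
im=snap("scene","s3"); crop(im,120,130,160,120,5,"s3c")
```

```text
tip [0.58   0.1286 0.0247] trk [0.1005 0.0651] s -0.0651 lat 0.0005 F [0.4 3.5 1.7] clk 3.75 op 0.003 yaw_t 1.570
d [-0.0005  0.0007 -0.0051] w [ 0.    -0.001 -0.   ]
d [-0.0005  0.0007 -0.0151] w [ 0.    -0.001 -0.   ]
d [-0.0005  0.0007 -0.0251] w [ 0.    -0.001 -0.   ]
d [-0.0005  0.0007 -0.0351] w [ 0.    -0.001 -0.   ]
d [-0.0005  0.0007 -0.0451] w [ 0.    -0.001 -0.   ]
```

View pics/t3c.png

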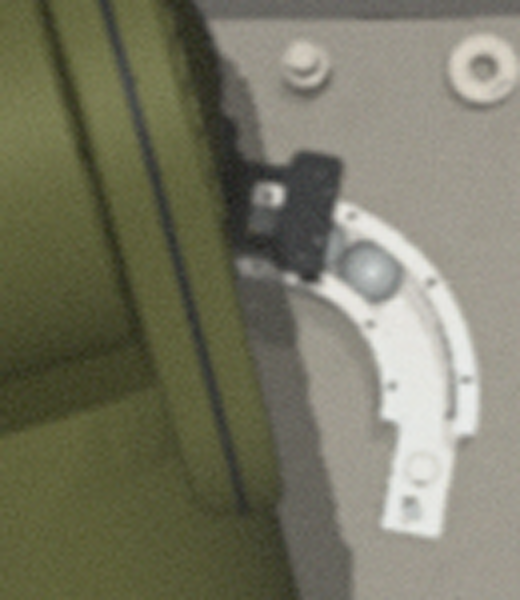

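View pics/s3c.png

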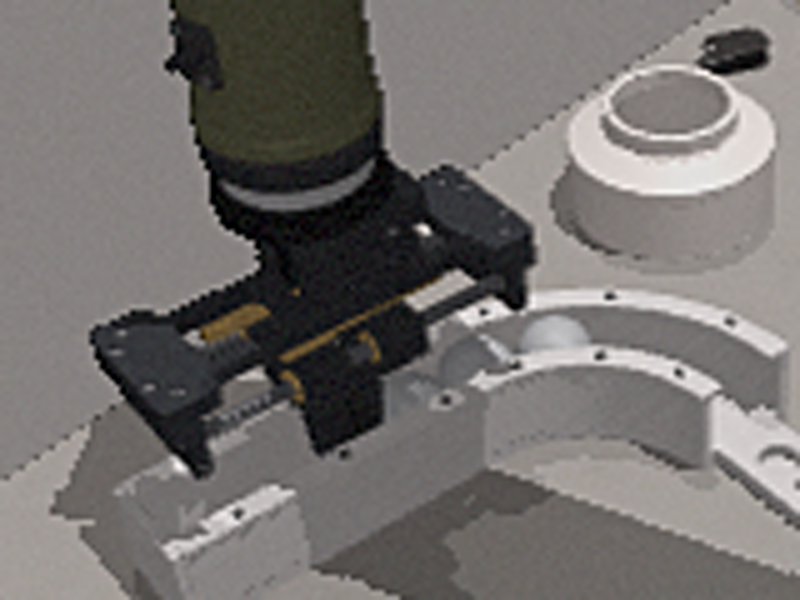

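The push works: ball 1 is in the bend at top-crop (370,272). I'll continue to the bend start.

Emit:
arm_command(
  deltas=[
    {"dx":0,"dy":0.001,"dz":-0.009,"wx":0,"wy":0,"wz":0},
    {"dx":0,"dy":0.001,"dz":-0.018,"wx":0,"wy":0,"wz":0},
    {"dx":0,"dy":0.001,"dz":-0.027,"wx":0,"wy":0,"wz":0},
    {"dx":0,"dy":0.001,"dz":-0.036,"wx":0,"wy":0,"wz":0},
    {"dx":0,"dy":0.001,"dz":-0.045,"wx":0,"wy":0,"wz":0},
  ],
)

```text
clock: 4.35
tool_pos: [0.5717, 0.0845, 0.1899]
eef_rot: [-0.704, 0.067, -0.067, 0.704]
contact_force: [0.6, 2.8, 2.1]
opening: 0.006
```

Run:
```python
from h import *
where(); push([-.012,-.004,.004,.012,.02])
im=snap("top","t4"); crop(im,150,110,130,150,4,"t4c")
w=ray("top",(150+370/4,110+272/4),.03); print(w2t(w))
```

```text
tip [0.5718 0.0846 0.0239] trk [0.1007 0.0204] s -0.0204 lat 0.0007 F [0.6 2.8 2.1] clk 4.35 op 0.006 yaw_t 1.570
d [-0.0007 -0.0001 -0.0083] w [-0.001 -0.001  0.001]
d [-0.0006 -0.0001 -0.0163] w [-0.001 -0.001  0.001]
d [-0.0007 -0.0002 -0.0243] w [-0.001  0.05   0.001]
d [-0.0013 -0.0002 -0.0322] w [-0.001  0.152  0.001]
d [-0.0026 -0.0002 -0.0401] w [-0.001  0.253  0.001]
[ 0.08936375 -0.04803871]
```

View pics/t4c.png

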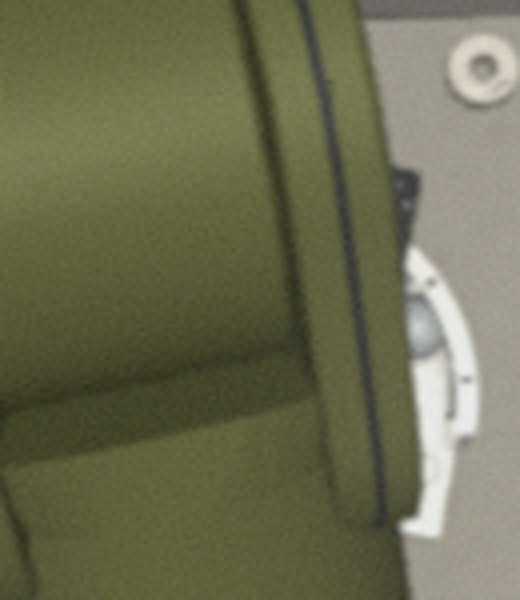

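Ball 1 leads the pusher by about 114 mm, so it reaches the seat when the pusher is at about s = 0.067.

Emit:
arm_command(
  deltas=[
    {"dx":-0.001,"dy":0,"dz":-0.008,"wx":0,"wy":0,"wz":0},
    {"dx":-0.001,"dy":0,"dz":-0.016,"wx":0,"wy":0,"wz":0},
    {"dx":-0.001,"dy":0,"dz":-0.024,"wx":0,"wy":0.05,"wz":0},
    {"dx":-0.001,"dy":0,"dz":-0.032,"wx":0,"wy":0.15,"wz":0},
    {"dx":-0.0025,"dy":0,"dz":-0.04,"wx":0,"wy":0.25,"wz":0},
  ],
)

```text
clock: 4.9
tool_pos: [0.5619, 0.0482, 0.1899]
eef_rot: [-0.692, 0.136, -0.137, 0.695]
contact_force: [1.8, 5.0, 1.2]
opening: 0.008
```

Run:
```python
from h import *
where(); push([.026,.033,.04,.046,.052])
```

```text
tip [0.5622 0.0489 0.0239] trk [ 0.098  -0.0165] s 0.0167 lat -0.0006 F [1.8 5.  1.2] clk 4.9 op 0.008 yaw_t 1.372
d [ 0.0005 -0.0001 -0.0085] w [-0.006  0.078  0.   ]
d [-0.0002 -0.0001 -0.0155] w [-0.006  0.167 -0.   ]
d [-0.0013 -0.0002 -0.0224] w [-0.006  0.256 -0.   ]
d [-0.0027 -0.0002 -0.0282] w [-0.006  0.333 -0.001]
d [-0.0044 -0.0002 -0.034 ] w [-0.006  0.409 -0.001]
```

Emit:
arm_command(
  deltas=[
    {"dx":0,"dy":0,"dz":-0.006,"wx":0,"wy":0.06,"wz":0},
    {"dx":-0.0005,"dy":0,"dz":-0.012,"wx":0,"wy":0.14,"wz":0},
    {"dx":-0.001,"dy":0,"dz":-0.019,"wx":0,"wy":0.22,"wz":0},
    {"dx":-0.0025,"dy":0,"dz":-0.025,"wx":0,"wy":0.3,"wz":0},
    {"dx":-0.004,"dy":0,"dz":-0.031,"wx":0,"wy":0.39,"wz":0},
  ],
)

```text
clock: 5.4
tool_pos: [0.5472, 0.0206, 0.1902]
eef_rot: [-0.663, 0.24, -0.241, 0.667]
contact_force: [2.3, 5.0, 2.4]
opening: 0.006
```

Run:
```python
from h import *
where(); push([.055,.058,.061,.064,.067])
im=snap("scene","s5"); crop(im,160,130,160,120,5,"s5c")
im=snap("top","t5"); crop(im,200,150,130,110,5,"t5c")
```

```text
tip [0.5479 0.0211 0.0242] trk [ 0.0892 -0.0464] s 0.0480 lat 0.0006 F [2.3 5.  2.4] clk 5.4 op 0.006 yaw_t 1.066
d [-0.0005  0.0002 -0.0062] w [-0.007  0.058  0.001]
d [-0.0007  0.0002 -0.0092] w [-0.007  0.096  0.001]
d [-0.0009  0.0001 -0.0121] w [-0.007  0.134  0.001]
d [-0.0013  0.0001 -0.0151] w [-0.007  0.172  0.001]
d [-0.0017  0.0001 -0.0181] w [-0.007  0.21   0.001]
```

View pics/s5c.png

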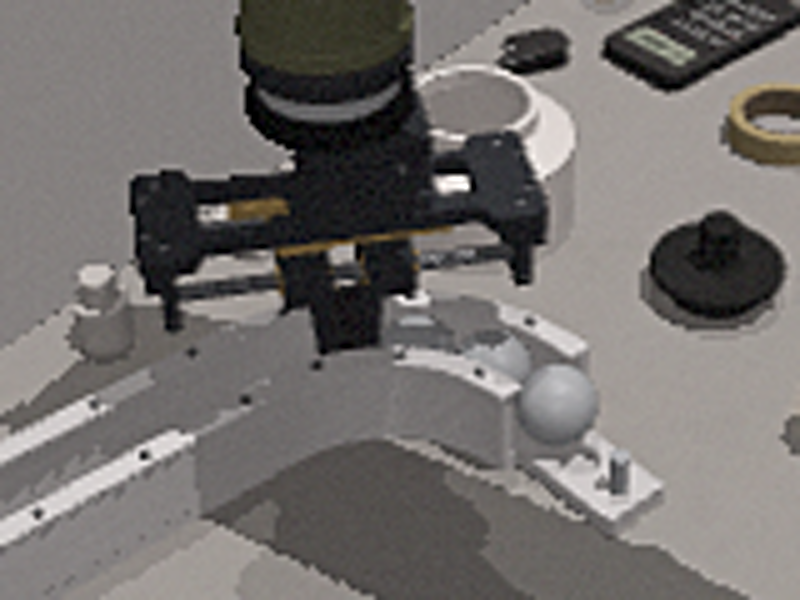

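View pics/t5c.png

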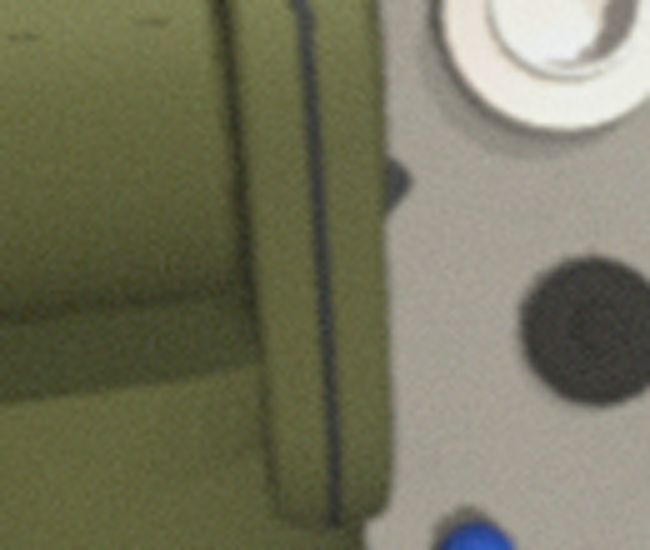

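The scene view shows ball 1 leaving the walls at crop (560,405), just short of the seat.

Run:
```python
from h import *
print(w2t(ray("scene",(160+560/5-.4,130+405/5-.4),.03)))
where(); push([.052,.055,.058,.061,.064])
```

```text
[-0.00634184 -0.10358233]
tip [0.5458 0.0182 0.0238] trk [ 0.0877 -0.0497] s 0.0516 lat 0.0008 F [-0.3  0.3  0.9] clk 5.5 op 0.005 yaw_t 1.066
d [-0.0008 -0.0002 -0.0006] w [ 0.001  0.019 -0.   ]
d [-0.0009 -0.0002 -0.0036] w [ 0.001  0.058 -0.   ]
d [-0.0011 -0.0002 -0.0066] w [0.001 0.096 0.   ]
d [-0.0013 -0.0002 -0.0096] w [0.001 0.134 0.   ]
d [-0.0017 -0.0002 -0.0125] w [0.001 0.172 0.   ]
```

Emit:
arm_command(
  deltas=[
    {"dx":-0.001,"dy":0,"dz":-0.001,"wx":0,"wy":0.02,"wz":0},
    {"dx":-0.001,"dy":0,"dz":-0.004,"wx":0,"wy":0.06,"wz":0},
    {"dx":-0.001,"dy":0,"dz":-0.007,"wx":0,"wy":0.1,"wz":0},
    {"dx":-0.001,"dy":0,"dz":-0.01,"wx":0,"wy":0.14,"wz":0},
    {"dx":-0.0015,"dy":0,"dz":-0.013,"wx":0,"wy":0.18,"wz":0},
  ],
)

```text
clock: 6.0
tool_pos: [0.5374, 0.0103, 0.19]
eef_rot: [-0.646, 0.287, -0.288, 0.647]
contact_force: [0.9, 1.4, 1.6]
opening: 0.002
```

Run:
```python
from h import *
where(); 
im=snap("scene","s6"); crop(im,200,160,100,75,8,"s6c");where();push([.067,.069,.070,.072])
```

```text
tip [0.5377 0.0104 0.024 ] trk [ 0.0812 -0.0589] s 0.0627 lat 0.0003 F [0.9 1.4 1.6] clk 6.0 op 0.002 yaw_t 0.924
tip [0.5364 0.0095 0.0238] trk [ 0.0801 -0.06  ] s 0.0643 lat 0.0001 F [-0.6  0.3  0.2] clk 6.05 op 0.006 yaw_t 0.922
d [-0.0001 -0.0002 -0.0028] w [0.001 0.027 0.   ]
d [-0.0002 -0.0002 -0.0048] w [0.001 0.053 0.   ]
d [-0.0002 -0.0002 -0.0058] w [0.001 0.065 0.   ]
d [-0.0003 -0.0002 -0.0078] w [0.001 0.091 0.   ]
```

View pics/s6c.png

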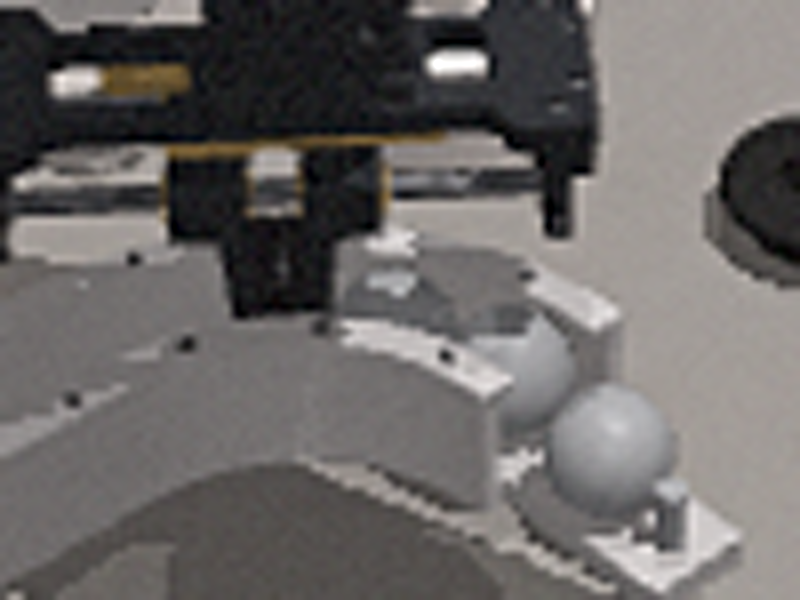

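Run:
```python
from h import *
print(w2t(ray("scene",(276.1,215.9),.0273)), proj("scene",[*t2w((-.024,-.1)),.0273]))
```

```text
[-0.02494542 -0.10102652] [275.51303422 215.89048252]
```

Ball 1 measures within 1.5 mm of the seat. Next: raise the pusher and go over the seat.

Emit:
arm_command(
  deltas=[
    {"dx":0,"dy":0,"dz":0.002,"wx":0,"wy":0,"wz":0},
    {"dx":0,"dy":-0.02,"dz":0.003,"wx":0,"wy":0,"wz":0},
    {"dx":0,"dy":-0.05,"dz":0.003,"wx":0,"wy":0,"wz":0},
    {"dx":0,"dy":-0.08,"dz":0.003,"wx":0,"wy":0,"wz":0},
    {"dx":0,"dy":-0.09,"dz":0.003,"wx":0,"wy":0,"wz":0},
  ],
)

```text
clock: 6.55
tool_pos: [0.5392, 0.0116, 0.2818]
eef_rot: [-0.646, 0.286, -0.287, 0.647]
contact_force: [0.7, -0.3, -0.3]
opening: 0.007
```

Run:
```python
from h import *
where(); w=t2w((-.024,-.1)); plan([(*w,.09,TH+np.pi/2)])
```

```text
tip [0.5396 0.0115 0.1158] trk [ 0.0829 -0.0575] s 0.0606 lat 0.0008 F [ 0.7 -0.3 -0.3] clk 6.55 op 0.007 yaw_t 0.925
d [-0.0595  0.0255 -0.0981] w [-0.001 -0.822  0.003]
```

Emit:
arm_command(
  deltas=[
    {"dx":-0.012,"dy":0,"dz":-0.02,"wx":0,"wy":-0.165,"wz":0},
    {"dx":-0.024,"dy":0,"dz":-0.04,"wx":0,"wy":-0.33,"wz":0},
    {"dx":-0.036,"dy":0,"dz":-0.06,"wx":0,"wy":-0.5,"wz":0},
    {"dx":-0.048,"dy":0.01,"dz":-0.08,"wx":0,"wy":-0.66,"wz":0},
    {"dx":-0.0595,"dy":0.02,"dz":-0.098,"wx":0,"wy":-0.82,"wz":0},
  ],
  claw=1,
  grip_force=25,
)

```text
clock: 7.05
tool_pos: [0.425, -0.0104, 0.2593]
eef_rot: [-0.704, 0.066, -0.065, 0.704]
contact_force: [-0.5, -0.4, 0.5]
opening: 0.434
```

Emit:
arm_command(
  deltas=[
    {"dx":0,"dy":0,"dz":0,"wx":0,"wy":0,"wz":0},
    {"dx":0,"dy":0,"dz":0,"wx":0,"wy":0,"wz":0},
    {"dx":0,"dy":0,"dz":0,"wx":0,"wy":0,"wz":0},
    {"dx":0,"dy":0,"dz":0,"wx":0,"wy":0,"wz":0},
    {"dx":0,"dy":0,"dz":0,"wx":0,"wy":0,"wz":0},
  ],
)

```text
clock: 7.55
tool_pos: [0.4272, -0.0096, 0.2599]
eef_rot: [-0.704, 0.067, -0.068, 0.704]
contact_force: [0.5, 0.9, 0.6]
opening: 0.89
```

Run:
```python
from h import *
where(); w=t2w((-.024,-.1)); plan([(*w,.06,TH+np.pi/2),(*w,.009,TH+np.pi/2)]); print(r.get_state()['q'].round(2))
im=snap("top","t7"); crop(im,200,150,130,110,5,"t7c")
im=snap("scene","s7"); crop(im,200,140,130,100,6,"s7c")
```

```text
tip [ 0.4275 -0.0095  0.0939] trk [-0.0233 -0.0992] s 0.1804 lat -0.0008 F [0.5 0.9 0.6] clk 7.55 op 0.89 yaw_t 1.569
d [-0.0005  0.0339 -0.0007] w [-0.001 -0.002  0.002]
d [-0.0006  0.0849 -0.0008] w [-0.001 -0.002  0.002]
[-0.02  0.74 -0.11  2.27  0.49  0.15  0.8 ]
```

View pics/t7c.png

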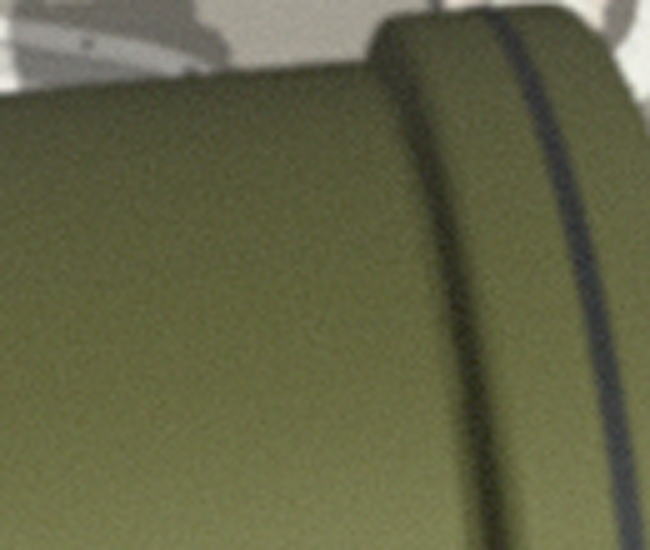

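View pics/s7c.png

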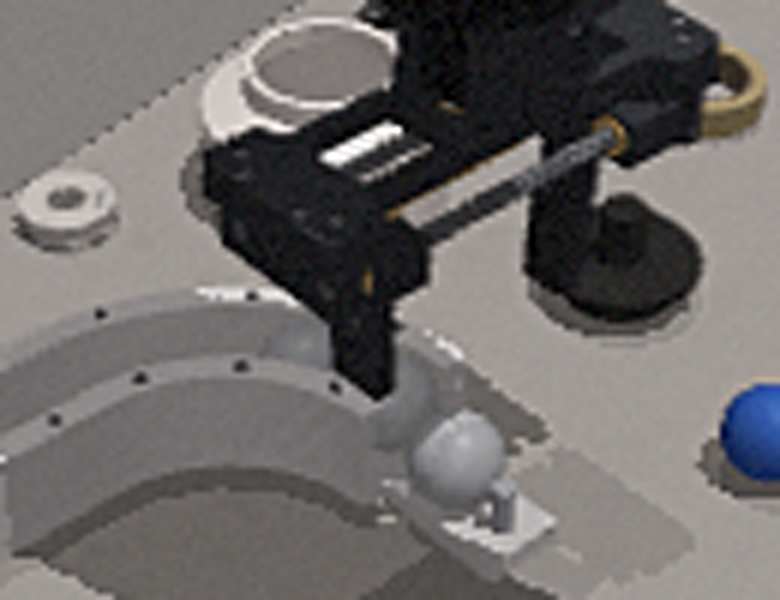

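Ball 1 is still in the seat and the open fingers straddle it. Descend and close.

Emit:
arm_command(
  deltas=[
    {"dx":-0.0005,"dy":0.025,"dz":-0.001,"wx":0,"wy":0,"wz":0},
    {"dx":-0.0005,"dy":0.05,"dz":-0.001,"wx":0,"wy":0,"wz":0},
    {"dx":-0.0005,"dy":0.07,"dz":-0.001,"wx":0,"wy":0,"wz":0},
    {"dx":-0.0005,"dy":0.08,"dz":-0.001,"wx":0,"wy":0,"wz":0},
    {"dx":-0.0005,"dy":0.084,"dz":-0.001,"wx":0,"wy":0,"wz":0},
  ],
  claw=1,
)

```text
clock: 8.15
tool_pos: [0.4184, -0.0134, 0.1942]
eef_rot: [0.712, -0.083, 0.045, -0.695]
contact_force: [0.0, -0.5, -0.4]
opening: 0.997
```

Emit:
arm_command(
  deltas=[
    {"dx":0,"dy":0,"dz":0,"wx":0,"wy":0,"wz":0},
    {"dx":0,"dy":0,"dz":0,"wx":0,"wy":0,"wz":0},
    {"dx":0,"dy":0,"dz":0,"wx":0,"wy":0,"wz":0},
    {"dx":0,"dy":0,"dz":0,"wx":0,"wy":0,"wz":0},
    {"dx":0,"dy":0,"dz":0,"wx":0,"wy":0,"wz":0},
  ],
  claw=-1,
)

```text
clock: 8.65
tool_pos: [0.4184, -0.0122, 0.195]
eef_rot: [0.711, -0.083, 0.044, -0.697]
contact_force: [-0.9, 6.6, 3.8]
opening: 0.572
```

Emit:
arm_command(
  deltas=[
    {"dx":0,"dy":0,"dz":0,"wx":0,"wy":0,"wz":0},
    {"dx":0,"dy":0,"dz":0,"wx":0,"wy":0,"wz":0},
    {"dx":0,"dy":0,"dz":0,"wx":0,"wy":0,"wz":0},
    {"dx":0,"dy":0,"dz":0,"wx":0,"wy":0,"wz":0},
    {"dx":0,"dy":0,"dz":0,"wx":0,"wy":0,"wz":0},
  ],
)

```text
clock: 9.15
tool_pos: [0.4156, -0.0097, 0.1954]
eef_rot: [0.709, -0.083, 0.041, -0.699]
contact_force: [-6.7, 10.5, 6.3]
opening: 0.232
```

Run:
```python
from h import *
where()
im=snap("scene","s8"); crop(im,200,140,130,100,6,"s8c")
```

```text
tip [ 0.4055 -0.0111  0.0297] trk [-0.0446 -0.1049] s 0.2016 lat 0.0049 F [-6.7 10.5  6.3] clk 9.15 op 0.232 yaw_t 1.584
```

View pics/s8c.png

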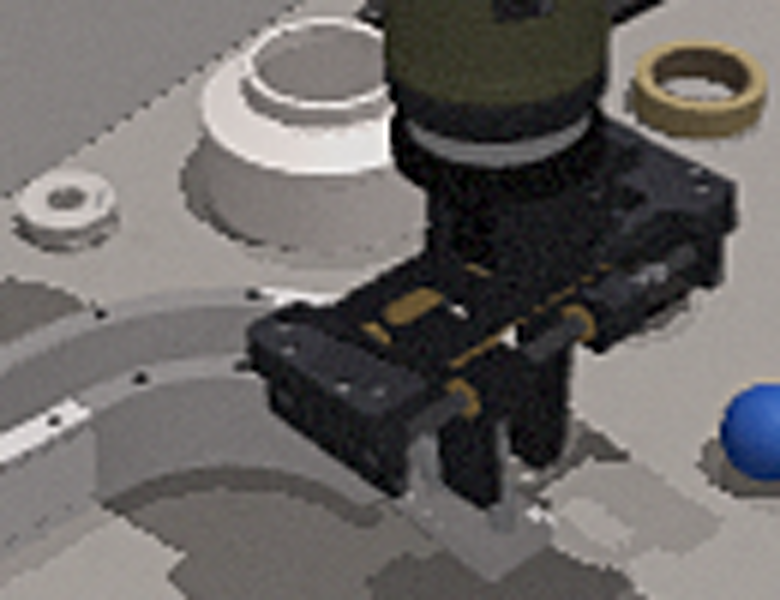

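The seat is too close for a vertical tool at that height: joint 6 reached its range, so the tool stayed high and tilted. I'll open, lift and look.

Emit:
arm_command(
  deltas=[
    {"dx":0,"dy":0,"dz":0,"wx":0,"wy":0,"wz":0},
    {"dx":0,"dy":0,"dz":0,"wx":0,"wy":0,"wz":0},
    {"dx":0,"dy":0,"dz":0,"wx":0,"wy":0,"wz":0},
    {"dx":0,"dy":0,"dz":0,"wx":0,"wy":0,"wz":0},
    {"dx":0,"dy":0,"dz":0,"wx":0,"wy":0,"wz":0},
  ],
  claw=1,
)

```text
clock: 9.7
tool_pos: [0.4184, -0.0139, 0.1945]
eef_rot: [0.712, -0.084, 0.045, -0.695]
contact_force: [0.0, -0.5, 0.2]
opening: 0.604
```

Emit:
arm_command(
  deltas=[
    {"dx":0,"dy":0,"dz":0,"wx":0,"wy":0,"wz":0},
    {"dx":0,"dy":0,"dz":0,"wx":0,"wy":0,"wz":0},
    {"dx":0,"dy":0,"dz":0,"wx":0,"wy":0,"wz":0},
    {"dx":0,"dy":0,"dz":0,"wx":0,"wy":0,"wz":0},
    {"dx":0,"dy":0,"dz":0,"wx":0,"wy":0,"wz":0},
  ],
)

```text
clock: 10.2
tool_pos: [0.4182, -0.0135, 0.1945]
eef_rot: [0.712, -0.084, 0.045, -0.696]
contact_force: [-0.3, 0.2, 0.5]
opening: 1.0
```

Run:
```python
from h import *
where(); p,R,s=pose(); print(R.round(3),s['q'].round(3))
im=snap("scene","s9"); crop(im,200,140,130,100,6,"s9c")
```

```text
tip [ 0.4087 -0.0165  0.0288] trk [-0.0404 -0.1096] s 0.1975 lat 0.0096 F [-0.3  0.2  0.5] clk 10.2 op 1.0 yaw_t 1.578
[[ 0.982 -0.057  0.18 ]
 [-0.182 -0.018  0.983]
 [-0.053 -0.998 -0.028]] [ 0.056  0.897 -0.225  2.282  1.392  0.191 -0.097]
```

View pics/s9c.png

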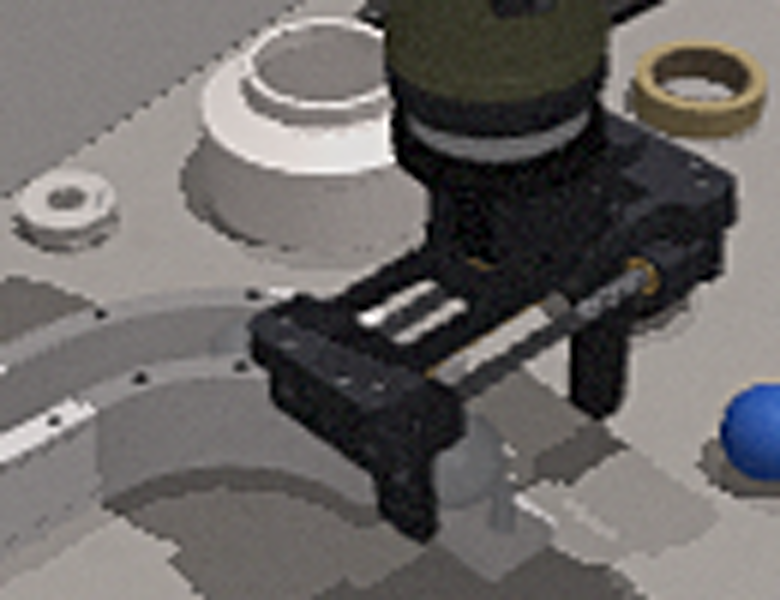

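Emit:
arm_command(
  deltas=[
    {"dx":0,"dy":-0.02,"dz":0,"wx":0,"wy":0,"wz":0},
    {"dx":0,"dy":-0.04,"dz":0,"wx":0,"wy":0,"wz":0},
    {"dx":0,"dy":-0.06,"dz":0,"wx":0,"wy":0,"wz":0},
    {"dx":0,"dy":-0.08,"dz":0,"wx":0,"wy":0,"wz":0},
    {"dx":0,"dy":-0.08,"dz":0,"wx":0,"wy":0,"wz":0},
  ],
)

```text
clock: 10.75
tool_pos: [0.4232, -0.0121, 0.276]
eef_rot: [0.712, -0.083, 0.046, -0.696]
contact_force: [-0.2, 0.2, -0.5]
opening: 0.998
```

Run:
```python
from h import *
where(); p,R,s=pose(); print(R.round(3),s['q'].round(3))
```

```text
tip [ 0.4143 -0.015   0.1102] trk [-0.0352 -0.107 ] s 0.1923 lat 0.0070 F [-0.2  0.2 -0.5] clk 10.75 op 0.998 yaw_t 1.577
[[ 0.982 -0.054  0.181]
 [-0.182 -0.018  0.983]
 [-0.05  -0.998 -0.027]] [ 0.234  0.745 -0.513  2.234  0.901  0.449  0.36 ]
```

```bash
cat >> h.py <<'E'
def plan2(targets,l=.166):
    """(x,y,z,yaw,tilt) tip pose"""
    p,R,_=pose()
    for (x,y,z,yw,a) in targets:
        R2=yaw2R(yw)@Ro.from_rotvec([0,0,a]).as_matrix(); p2=np.array([x,y,z])-R2[:,1]*l
        d=R.T@(p2-p); w=Ro.from_matrix(R.T@R2).as_rotvec()/(np.pi/4)
        print("d",d.round(4),"w",w.round(3))
E
python3 - <<'E'
from h import *
w=t2w((-.024,-.1)); plan2([(*w,.08,TH+np.pi/2,.14)])
E
```

```text
d [0.0277 0.0302 0.0032] w [0.035 0.005 0.115]
```

Emit:
arm_command(
  deltas=[
    {"dx":0.007,"dy":0.005,"dz":0.001,"wx":0.01,"wy":0,"wz":0.03},
    {"dx":0.014,"dy":0.012,"dz":0.002,"wx":0.02,"wy":0,"wz":0.06},
    {"dx":0.021,"dy":0.02,"dz":0.003,"wx":0.03,"wy":0.005,"wz":0.09},
    {"dx":0.028,"dy":0.03,"dz":0.003,"wx":0.035,"wy":0.005,"wz":0.115},
    {"dx":0.028,"dy":0.03,"dz":0.003,"wx":0.035,"wy":0.005,"wz":0.115},
  ],
)

```text
clock: 11.25
tool_pos: [0.4496, -0.0151, 0.241]
eef_rot: [-0.698, 0.118, -0.016, 0.706]
contact_force: [0.2, -0.9, 0.7]
opening: 0.999
```

Run:
```python
from h import *
where(); p,R,s=pose(); print(s['q'].round(3))
w=t2w((-.024,-.1)); plan2([(*w,.04,TH+np.pi/2,.14),(*w,.0095,TH+np.pi/2,.14)])
```

```text
tip [ 0.4259 -0.0108  0.0768] trk [-0.0246 -0.1007] s 0.1816 lat 0.0007 F [ 0.2 -0.9  0.7] clk 11.25 op 0.999 yaw_t 1.571
[ 0.294  0.858 -0.579  2.13   0.809  0.54   0.479]
d [0.005  0.0363 0.0006] w [ 0.002 -0.001 -0.007]
d [0.0094 0.0665 0.0006] w [ 0.002 -0.001 -0.007]
```

q6 now has plenty of margin, so I descend without closing.

Emit:
arm_command(
  deltas=[
    {"dx":0.003,"dy":0.02,"dz":0,"wx":0,"wy":0,"wz":0},
    {"dx":0.006,"dy":0.04,"dz":0.0005,"wx":0,"wy":0,"wz":0},
    {"dx":0.008,"dy":0.057,"dz":0.0005,"wx":0,"wy":0,"wz":0},
    {"dx":0.0095,"dy":0.067,"dz":0.0005,"wx":0,"wy":0,"wz":0},
    {"dx":0.0095,"dy":0.067,"dz":0.0005,"wx":0,"wy":0,"wz":0},
  ],
)

```text
clock: 11.75
tool_pos: [0.4486, -0.014, 0.1743]
eef_rot: [-0.698, 0.117, -0.015, 0.706]
contact_force: [0.0, -0.7, -0.3]
opening: 1.0
```

Run:
```python
from h import *
im=snap("scene","s10"); crop(im,200,140,130,100,6,"s10c")
where(); p,R,s=pose(); print(s['q'].round(3))
w=t2w((-.024,-.1)); plan2([(*w,.0095,TH+np.pi/2,.14)])
```

```text
tip [ 0.4253 -0.0099  0.0107] trk [-0.0254 -0.1   ] s 0.1825 lat -0.0000 F [0.1 0.1 0. ] clk 11.8 op 0.995 yaw_t 1.573
[ 0.199  0.968 -0.423  2.146  0.975  0.377  0.344]
d [ 0.0009  0.001  -0.0004] w [ 0.003  0.002 -0.005]
```

View pics/s10c.png

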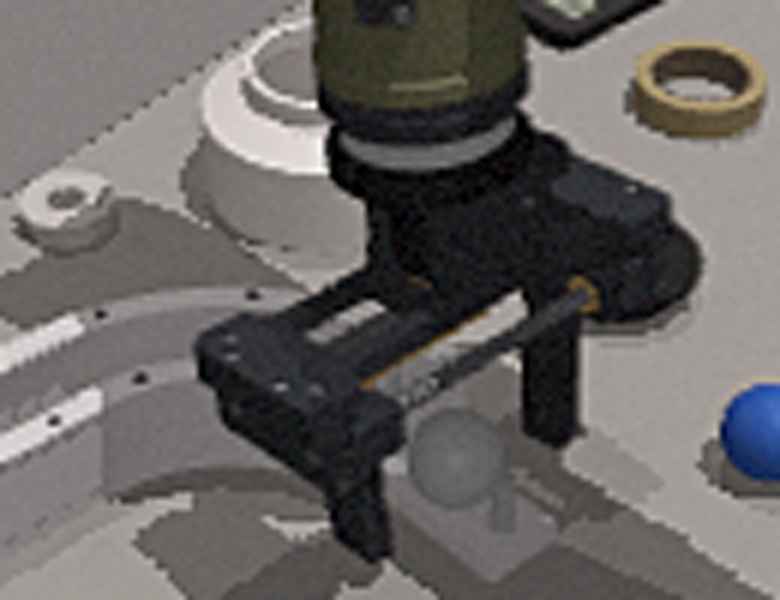

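The fingers straddle the ball at the right height. Close.

Emit:
arm_command(
  deltas=[
    {"dx":0,"dy":0.001,"dz":0,"wx":0,"wy":0,"wz":0},
    {"dx":0,"dy":0.001,"dz":0,"wx":0,"wy":0,"wz":0},
    {"dx":0,"dy":0.001,"dz":0,"wx":0,"wy":0,"wz":0},
    {"dx":0,"dy":0.001,"dz":0,"wx":0,"wy":0,"wz":0},
    {"dx":0,"dy":0.001,"dz":0,"wx":0,"wy":0,"wz":0},
  ],
  claw=-1,
  grip_force=30,
)

```text
clock: 12.3
tool_pos: [0.4489, -0.0143, 0.1744]
eef_rot: [-0.698, 0.117, -0.016, 0.706]
contact_force: [0.0, -0.3, 0.5]
opening: 0.566
```

Emit:
arm_command(
  deltas=[
    {"dx":0,"dy":0,"dz":0,"wx":0,"wy":0,"wz":0},
    {"dx":0,"dy":0,"dz":0,"wx":0,"wy":0,"wz":0},
    {"dx":0,"dy":0,"dz":0,"wx":0,"wy":0,"wz":0},
    {"dx":0,"dy":0,"dz":0,"wx":0,"wy":0,"wz":0},
    {"dx":0,"dy":0,"dz":0,"wx":0,"wy":0,"wz":0},
  ],
)

```text
clock: 12.8
tool_pos: [0.449, -0.0136, 0.1743]
eef_rot: [-0.697, 0.116, -0.016, 0.707]
contact_force: [-0.1, 2.8, 2.3]
opening: 0.434
```

Emit:
arm_command(
  deltas=[
    {"dx":0,"dy":-0.02,"dz":0,"wx":0,"wy":0,"wz":0},
    {"dx":0,"dy":-0.04,"dz":0,"wx":0,"wy":0,"wz":0},
    {"dx":0,"dy":-0.06,"dz":0,"wx":0,"wy":0,"wz":0},
    {"dx":0,"dy":-0.09,"dz":0,"wx":0,"wy":0,"wz":0},
    {"dx":0,"dy":-0.12,"dz":0,"wx":0,"wy":0,"wz":0},
  ],
)

```text
clock: 13.3
tool_pos: [0.4651, -0.0184, 0.2933]
eef_rot: [-0.699, 0.118, -0.015, 0.706]
contact_force: [0.7, -0.0, -1.8]
opening: 0.43
```

Run:
```python
from h import *
im=snap("scene","s11"); crop(im,200,120,130,100,6,"s11c")
where(); p,R,s=pose(); print(s['q'].round(3))
plan2([(.606,-.151,.118,TH+np.pi/2,0)])
plan2([(.606,-.151,.118,0,0)])
```

```text
tip [ 0.4441 -0.0139  0.1326] trk [-0.0061 -0.1004] s 0.1632 lat 0.0004 F [ 0.9 -1.   0.7] clk 13.35 op 0.438 yaw_t 1.571
[ 0.368  0.782 -0.694  2.052  0.679  0.7    0.602]
d [ 0.162  -0.0094 -0.1045] w [ 0.003 -0.    -0.177]
d [ 0.162  -0.0094 -0.1045] w [ 0.125  1.756 -0.146]
```

View pics/s11c.png

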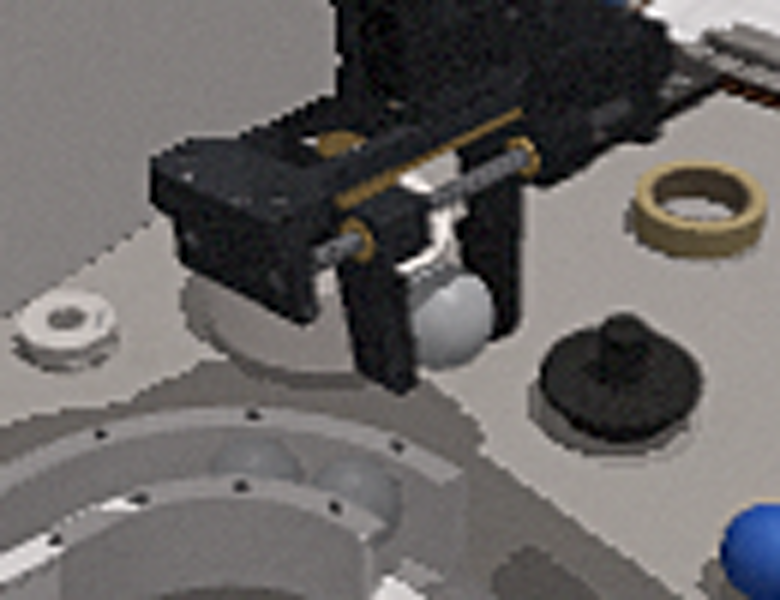

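Ball 1 is held between the pads at crop (450,320). Moving over the jar mouth.

Emit:
arm_command(
  deltas=[
    {"dx":0.035,"dy":0,"dz":-0.022,"wx":0,"wy":0,"wz":-0.04},
    {"dx":0.075,"dy":0,"dz":-0.047,"wx":0,"wy":0,"wz":-0.08},
    {"dx":0.115,"dy":0,"dz":-0.073,"wx":0,"wy":0,"wz":-0.12},
    {"dx":0.15,"dy":0,"dz":-0.096,"wx":0,"wy":0,"wz":-0.16},
    {"dx":0.162,"dy":0,"dz":-0.1045,"wx":0,"wy":0,"wz":-0.177},
  ],
)

```text
clock: 13.85
tool_pos: [0.6047, -0.1553, 0.2678]
eef_rot: [0.706, -0.07, 0.067, -0.702]
contact_force: [-1.3, 0.8, -3.4]
opening: 0.429
```

Emit:
arm_command(
  deltas=[
    {"dx":0,"dy":0,"dz":0,"wx":0,"wy":0,"wz":0},
    {"dx":0,"dy":0.01,"dz":0,"wx":0,"wy":0,"wz":0},
    {"dx":0,"dy":0.02,"dz":0,"wx":0,"wy":0,"wz":0},
    {"dx":0,"dy":0.03,"dz":0,"wx":0,"wy":0,"wz":0},
    {"dx":0,"dy":0.03,"dz":0,"wx":0,"wy":0,"wz":0},
  ],
)

```text
clock: 14.35
tool_pos: [0.6024, -0.1492, 0.238]
eef_rot: [0.704, -0.069, 0.063, -0.704]
contact_force: [0.4, -1.8, -2.9]
opening: 0.433
```

Run:
```python
from h import *
im=snap("scene","s12"); crop(im,200,100,130,100,6,"s12c")
where(); p,R,s=pose(); print(s['q'].round(3))
plan2([(.606,-.151,.076,TH+np.pi/2,0)])
```

```text
tip [ 0.6017 -0.1494  0.0729] trk [ 0.1741 -0.2038] s 0.0864 lat 0.1680 F [-0.1 -0.3 -3. ] clk 14.4 op 0.433 yaw_t 1.573
[ 0.508  0.979 -0.637  1.677  0.791  0.77   0.869]
d [ 0.0034 -0.0031 -0.0011] w [ 0.002  0.003 -0.009]
```

View pics/s12c.png

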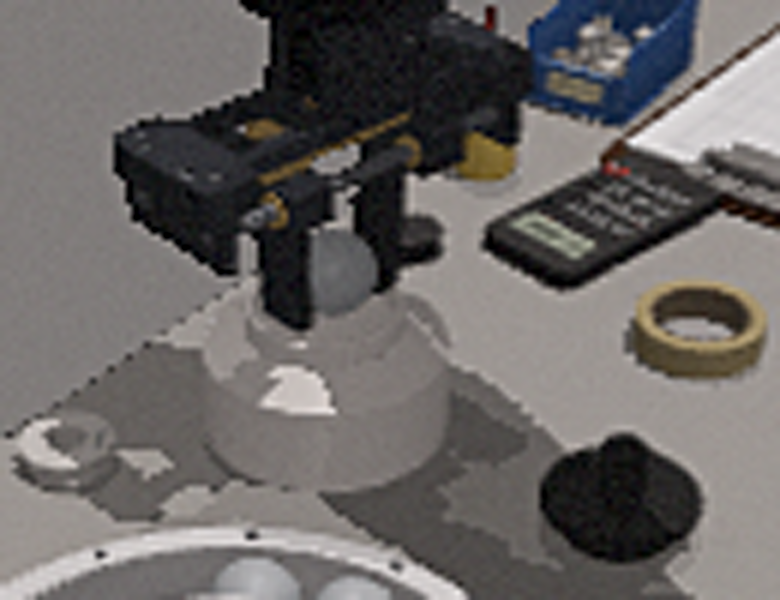

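The ball is over the mouth at crop (340,270). Small correction, then release.

Emit:
arm_command(
  deltas=[
    {"dx":0.003,"dy":-0.003,"dz":-0.001,"wx":0,"wy":0,"wz":0},
    {"dx":0.003,"dy":-0.003,"dz":-0.001,"wx":0,"wy":0,"wz":0},
    {"dx":0.003,"dy":-0.003,"dz":-0.001,"wx":0,"wy":0,"wz":0},
    {"dx":0.003,"dy":-0.003,"dz":-0.001,"wx":0,"wy":0,"wz":0},
    {"dx":0.003,"dy":-0.003,"dz":-0.001,"wx":0,"wy":0,"wz":0},
  ],
)

```text
clock: 14.9
tool_pos: [0.6063, -0.1515, 0.2431]
eef_rot: [0.704, -0.068, 0.065, -0.704]
contact_force: [0.0, -0.7, -2.9]
opening: 0.434
```

Emit:
arm_command(
  deltas=[
    {"dx":0,"dy":0,"dz":0,"wx":0,"wy":0,"wz":0},
    {"dx":0,"dy":0,"dz":0,"wx":0,"wy":0,"wz":0},
    {"dx":0,"dy":0,"dz":0,"wx":0,"wy":0,"wz":0},
    {"dx":0,"dy":0,"dz":0,"wx":0,"wy":0,"wz":0},
    {"dx":0,"dy":-0.02,"dz":0,"wx":0,"wy":0,"wz":0},
  ],
  claw=0.3,
)

```text
clock: 15.4
tool_pos: [0.6054, -0.1516, 0.2611]
eef_rot: [0.704, -0.069, 0.063, -0.704]
contact_force: [0.4, -0.6, -0.3]
opening: 0.651
```

Emit:
arm_command(
  deltas=[
    {"dx":0,"dy":-0.03,"dz":0,"wx":0,"wy":0,"wz":0},
    {"dx":-0.03,"dy":-0.04,"dz":0.03,"wx":0,"wy":0,"wz":0},
    {"dx":-0.06,"dy":-0.04,"dz":0.06,"wx":0,"wy":0,"wz":0},
    {"dx":-0.06,"dy":-0.04,"dz":0.1,"wx":0,"wy":0,"wz":0},
    {"dx":-0.06,"dy":-0.04,"dz":0.14,"wx":0,"wy":0,"wz":0},
  ],
  claw=-1,
)

```text
clock: 15.9
tool_pos: [0.5732, -0.0018, 0.3035]
eef_rot: [0.705, -0.068, 0.065, -0.703]
contact_force: [1.1, 0.6, -0.1]
opening: 0.219
```

Run:
```python
from h import *
im=snap("scene","s13"); crop(im,180,110,160,120,5,"s13c")
im=snap("top","t13"); crop(im,200,110,160,120,5,"t13c")
where(); p,R,s=pose(); print(s['q'].round(3))
```

```text
tip [0.5743 0.0058 0.1385] trk [ 0.118  -0.0566] s 0.0447 lat 0.0309 F [ 0.7  0.5 -0.5] clk 16.0 op 0.133 yaw_t 1.582
[ 0.295  0.839 -0.676  1.796  0.721  0.771  0.633]
```

View pics/s13c.png

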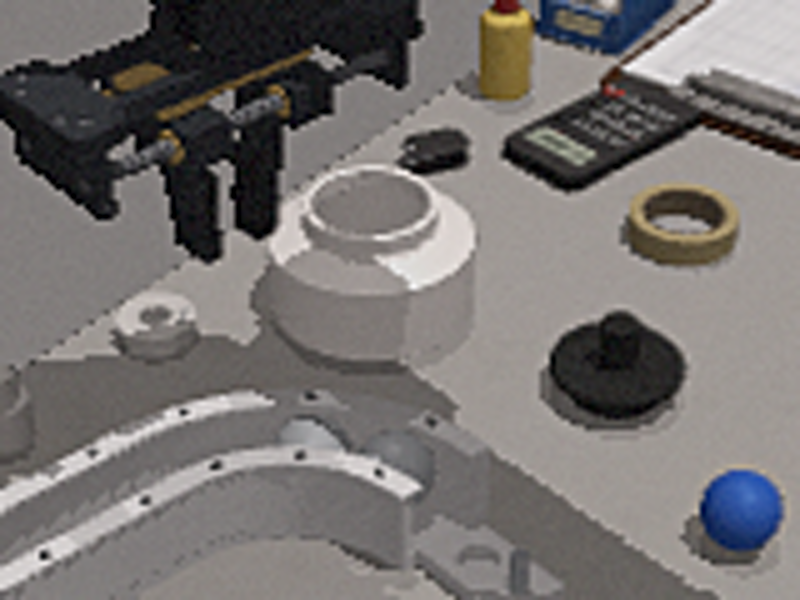

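View pics/t13c.png

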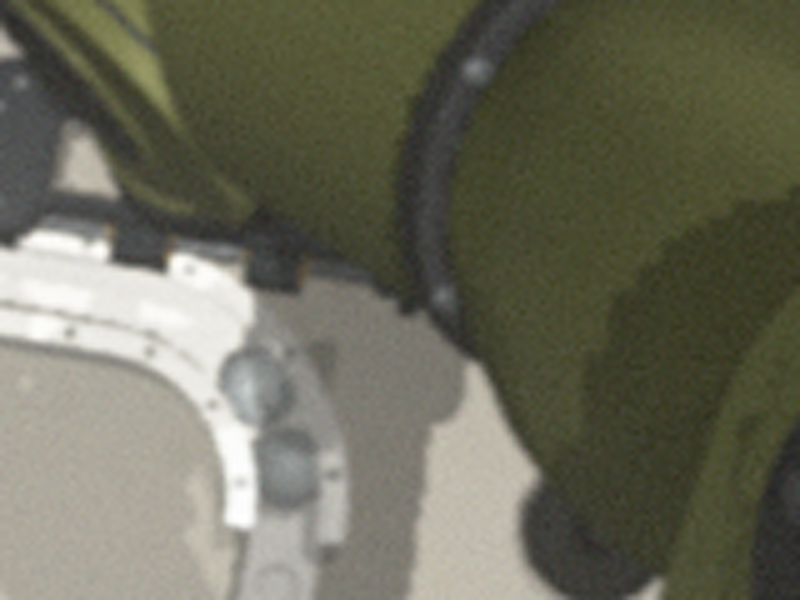

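Ball 1 is in the jar and the jar hasn't moved. Balls 2 and 3 are still in the bend at top-crop (287,467) and (255,385).

Run:
```python
from h import *
for c in [(287,467),(255,385)]:
    q=w2t(ray("top",(200+c[0]/5-.4,110+c[1]/5-.4),.03)); print(q, .1*np.arctan2(-q[1],q[0]))
where(); push([.056],z=.12); push([.056],z=.055)
```

```text
[ 0.03416662 -0.09464617] 0.12243618018328846
[ 0.07160712 -0.07177231] 0.07865502931358663
tip [0.5743 0.0058 0.1385] trk [ 0.118  -0.0566] s 0.0447 lat 0.0309 F [ 0.7  0.5 -0.5] clk 16.0 op 0.133 yaw_t 1.582
d [-0.0335  0.0186  0.0047] w [-0.007  0.727 -0.004]
d [-0.0334  0.0836  0.0043] w [-0.007  0.727 -0.004]
```

Run:
```python
from h import *
push([.039],z=.1)
```

```text
d [-0.0256  0.0386  0.0196] w [-0.007  0.51  -0.004]
```

Emit:
arm_command(
  deltas=[
    {"dx":-0.006,"dy":0,"dz":0.005,"wx":-0.007,"wy":0.1,"wz":0},
    {"dx":-0.012,"dy":0.01,"dz":0.01,"wx":-0.007,"wy":0.22,"wz":0},
    {"dx":-0.018,"dy":0.02,"dz":0.015,"wx":-0.007,"wy":0.35,"wz":-0.004},
    {"dx":-0.0255,"dy":0.035,"dz":0.0195,"wx":-0.007,"wy":0.51,"wz":-0.004},
    {"dx":-0.0255,"dy":0.0385,"dz":0.0195,"wx":-0.007,"wy":0.51,"wz":-0.004},
  ],
)

```text
clock: 16.5
tool_pos: [0.5512, 0.0217, 0.2637]
eef_rot: [0.68, -0.206, 0.203, -0.674]
contact_force: [-0.2, -0.5, 0.6]
opening: 0.005
```

Run:
```python
from h import *
where(); push([.039],z=.054);push([.039],z=.024)
im=snap("top","t14"); crop(im,200,110,160,120,5,"t14c")
im=snap("scene","s14"); crop(im,180,110,160,120,5,"s14c")
```

```text
tip [0.5502 0.0204 0.0977] trk [ 0.0916 -0.0467] s 0.0471 lat 0.0028 F [-0.2 -0.5  0.6] clk 16.5 op 0.005 yaw_t 1.173
d [-0.0026  0.0437  0.0071] w [ 0.012 -0.01  -0.001]
d [-0.0026  0.0737  0.0074] w [ 0.012 -0.01  -0.001]
```

View pics/s14c.png

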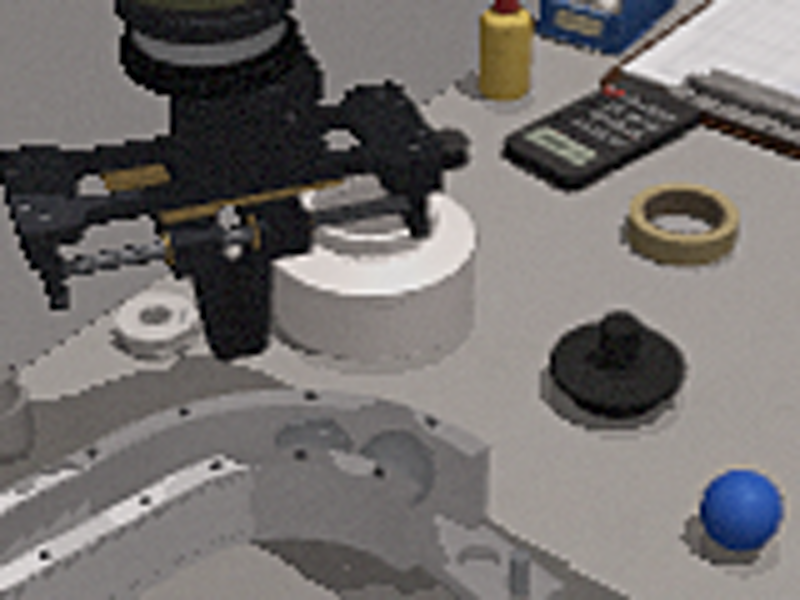

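Emit:
arm_command(
  deltas=[
    {"dx":-0.0025,"dy":0,"dz":0.0035,"wx":0.012,"wy":-0.01,"wz":0},
    {"dx":-0.0025,"dy":0.01,"dz":0.007,"wx":0.012,"wy":-0.01,"wz":0},
    {"dx":-0.0025,"dy":0.02,"dz":0.007,"wx":0.012,"wy":-0.01,"wz":0},
    {"dx":-0.0025,"dy":0.03,"dz":0.007,"wx":0.012,"wy":-0.01,"wz":0},
    {"dx":-0.0025,"dy":0.03,"dz":0.007,"wx":0.012,"wy":-0.01,"wz":0},
  ],
)

```text
clock: 17.1
tool_pos: [0.5533, 0.0279, 0.2328]
eef_rot: [0.678, -0.203, 0.202, -0.677]
contact_force: [-0.0, 0.1, 0.1]
opening: 0.005
```

Run:
```python
from h import *
where(); push([.039],z=.024)
```

```text
tip [0.5531 0.0279 0.0668] trk [ 0.093  -0.0388] s 0.0395 lat 0.0008 F [-0.   0.1  0.1] clk 17.1 op 0.005 yaw_t 1.180
d [-0.001   0.0428  0.0005] w [ 0.001 -0.002 -0.002]
```

Emit:
arm_command(
  deltas=[
    {"dx":-0.001,"dy":0.01,"dz":0.0005,"wx":0,"wy":0,"wz":0},
    {"dx":-0.001,"dy":0.02,"dz":0.0005,"wx":0,"wy":0,"wz":0},
    {"dx":-0.001,"dy":0.03,"dz":0.0005,"wx":0,"wy":0,"wz":0},
    {"dx":-0.001,"dy":0.038,"dz":0.0005,"wx":0,"wy":0,"wz":0},
    {"dx":-0.001,"dy":0.043,"dz":0.0005,"wx":0,"wy":0,"wz":0},
  ],
)

```text
clock: 17.6
tool_pos: [0.5532, 0.0292, 0.1905]
eef_rot: [-0.677, 0.202, -0.202, 0.678]
contact_force: [-0.1, 0.1, 0.0]
opening: 0.005
```

Run:
```python
from h import *
where(); push([.044,.05,.057,.064,.070])
```

```text
tip [0.5534 0.0294 0.0245] trk [ 0.093  -0.0373] s 0.0382 lat 0.0002 F [-0.1  0.1  0. ] clk 17.6 op 0.005 yaw_t 1.179
d [-0.0003  0.0005 -0.0057] w [-0.001  0.062  0.   ]
d [-0.0008  0.0005 -0.0117] w [-0.001  0.138  0.   ]
d [-0.0018  0.0005 -0.0186] w [-0.001  0.227  0.   ]
d [-0.0033  0.0005 -0.0254] w [-0.001  0.317  0.   ]
d [-0.0049  0.0005 -0.0312] w [-0.001  0.393 -0.   ]
```

Emit:
arm_command(
  deltas=[
    {"dx":-0.0005,"dy":0,"dz":-0.0055,"wx":0,"wy":0.06,"wz":0},
    {"dx":-0.001,"dy":0,"dz":-0.0115,"wx":0,"wy":0.14,"wz":0},
    {"dx":-0.002,"dy":0,"dz":-0.0185,"wx":0,"wy":0.23,"wz":0},
    {"dx":-0.0035,"dy":0,"dz":-0.0255,"wx":0,"wy":0.32,"wz":0},
    {"dx":-0.005,"dy":0,"dz":-0.031,"wx":0,"wy":0.39,"wz":0},
  ],
)

```text
clock: 18.1
tool_pos: [0.5338, 0.0078, 0.1923]
eef_rot: [-0.636, 0.302, -0.305, 0.641]
contact_force: [2.4, 2.0, 1.9]
opening: 0.003
```

Run:
```python
from h import *
im=snap("scene","s15"); crop(im,180,130,140,105,5,"s15c")
where(); push([.073,.078,.083,.088,.093])
```

```text
tip [0.5334 0.007  0.026 ] trk [ 0.0776 -0.063 ] s 0.0682 lat -0.0000 F [-0.3 -1.2  0.8] clk 18.15 op 0.007 yaw_t 0.869
d [ 0.0001  0.002  -0.004 ] w [-0.006  0.036  0.001]
d [-0.0001  0.002  -0.009 ] w [-0.006  0.1    0.001]
d [-0.0007  0.0019 -0.014 ] w [-0.006  0.164  0.   ]
d [-0.0014  0.0019 -0.0189] w [-0.006  0.227  0.   ]
d [-0.0024  0.0019 -0.0238] w [-0.006  0.291  0.   ]
```

View pics/s15c.png

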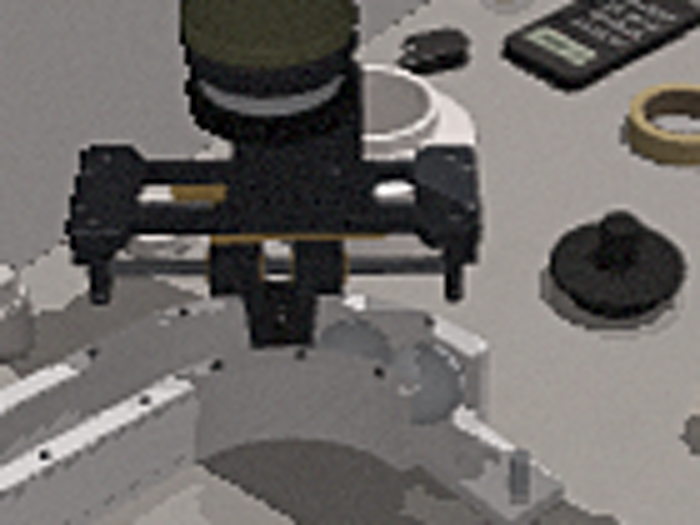

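Emit:
arm_command(
  deltas=[
    {"dx":0,"dy":0.002,"dz":-0.004,"wx":0,"wy":0.04,"wz":0},
    {"dx":0,"dy":0.002,"dz":-0.009,"wx":0,"wy":0.1,"wz":0},
    {"dx":-0.0005,"dy":0.002,"dz":-0.014,"wx":0,"wy":0.165,"wz":0},
    {"dx":-0.0015,"dy":0.002,"dz":-0.019,"wx":0,"wy":0.23,"wz":0},
    {"dx":-0.0025,"dy":0.002,"dz":-0.024,"wx":0,"wy":0.29,"wz":0},
  ],
)

```text
clock: 18.65
tool_pos: [0.5126, -0.0069, 0.1895]
eef_rot: [-0.599, 0.374, -0.375, 0.601]
contact_force: [2.3, 0.4, 2.3]
opening: 0.005
```

Run:
```python
from h import *
im=snap("scene","s16"); crop(im,200,160,100,75,8,"s16c")
where(); push([.097,.099,.101,.103,.105])
```

```text
tip [ 0.5118 -0.0074  0.0234] trk [ 0.0591 -0.0812] s 0.0941 lat 0.0004 F [-1.7  0.2  0.4] clk 18.7 op 0.007 yaw_t 0.642
d [-0.0005 -0.0006 -0.0026] w [-0.002  0.052 -0.   ]
d [-0.0006 -0.0007 -0.0046] w [-0.002  0.077 -0.   ]
d [-0.0008 -0.0007 -0.0066] w [-0.002  0.103 -0.   ]
d [-0.0009 -0.0007 -0.0086] w [-0.002  0.128 -0.   ]
d [-0.0012 -0.0007 -0.0106] w [-0.002  0.154 -0.   ]
```

View pics/s16c.png

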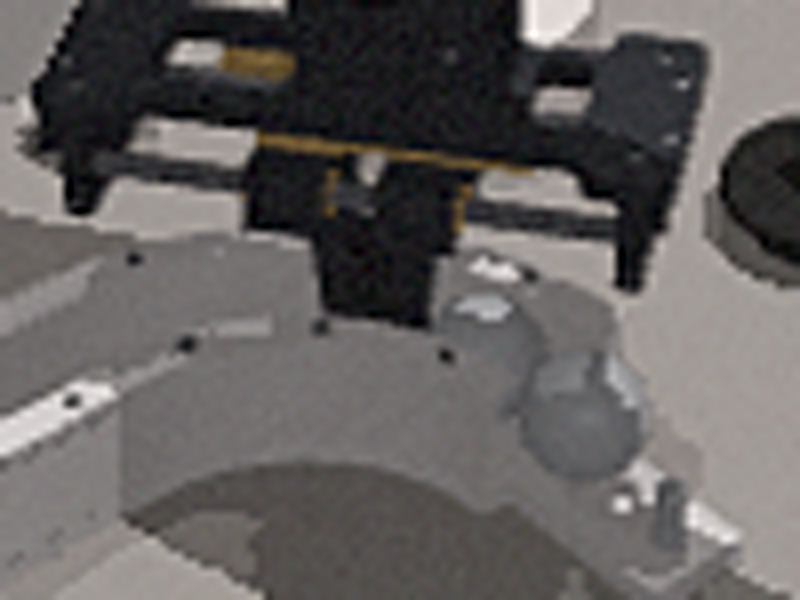

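Emit:
arm_command(
  deltas=[
    {"dx":-0.0005,"dy":0,"dz":-0.003,"wx":0,"wy":0.05,"wz":0},
    {"dx":-0.0005,"dy":0,"dz":-0.006,"wx":0,"wy":0.09,"wz":0},
    {"dx":-0.001,"dy":0,"dz":-0.0085,"wx":0,"wy":0.13,"wz":0},
    {"dx":-0.0015,"dy":0,"dz":-0.011,"wx":0,"wy":0.16,"wz":0},
    {"dx":-0.0015,"dy":0,"dz":-0.013,"wx":0,"wy":0.18,"wz":0},
  ],
)

```text
clock: 19.2
tool_pos: [0.4997, -0.0115, 0.1894]
eef_rot: [-0.571, 0.416, -0.416, 0.573]
contact_force: [2.2, 0.7, 1.2]
opening: 0.005
```

Run:
```python
from h import *
im=snap("scene","s17"); crop(im,200,160,100,75,8,"s17c")
where(); push([.109,.111,.113])
```

```text
tip [ 0.5001 -0.0112  0.0235] trk [ 0.0483 -0.0872] s 0.1065 lat -0.0003 F [0.1 1.2 0.1] clk 19.25 op 0.006 yaw_t 0.502
d [ 0.0002 -0.0005 -0.0021] w [-0.003  0.027 -0.001]
d [ 0.0001 -0.0005 -0.0041] w [-0.003  0.053 -0.001]
d [ 0.     -0.0005 -0.0061] w [-0.003  0.078 -0.001]
```

View pics/s17c.png

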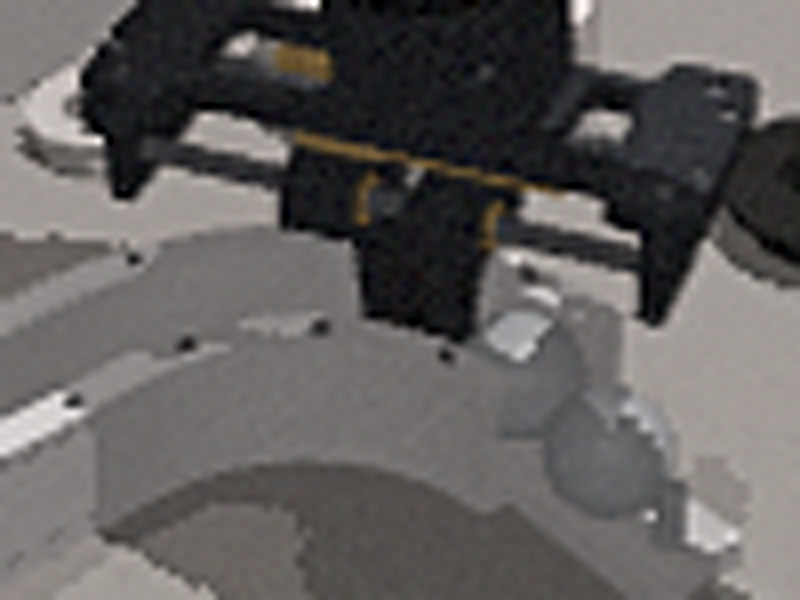

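Ball 2 is at crop (608,450), the same place ball 1 seated. Raise, then turn and open over the seat with the tilt.

Emit:
arm_command(
  deltas=[
    {"dx":0,"dy":0,"dz":0.002,"wx":0,"wy":0,"wz":0},
    {"dx":0,"dy":-0.02,"dz":0.003,"wx":0,"wy":0,"wz":0},
    {"dx":0,"dy":-0.05,"dz":0.003,"wx":0,"wy":0,"wz":0},
    {"dx":0,"dy":-0.08,"dz":0.003,"wx":0,"wy":0,"wz":0},
    {"dx":0,"dy":-0.085,"dz":0.003,"wx":0,"wy":0,"wz":0},
  ],
)

```text
clock: 19.75
tool_pos: [0.5032, -0.0108, 0.277]
eef_rot: [-0.57, 0.414, -0.417, 0.574]
contact_force: [0.6, -0.5, -0.4]
opening: 0.004
```

Run:
```python
from h import *
im=snap("scene","s18"); crop(im,200,150,110,82,7,"s18c")
where(); print(pose()[2]['q'].round(2)); w=t2w((-.025,-.1)); plan2([(*w,.09,TH+np.pi/2,.14)])
```

```text
tip [ 0.5039 -0.0107  0.1103] trk [ 0.052 -0.086] s 0.1027 lat 0.0004 F [-0.1 -0.5  0.4] clk 19.8 op 0.005 yaw_t 0.503
[ 0.12  0.76 -0.31  2.04  0.54  0.42 -0.3 ]
d [-0.0136  0.0217 -0.0531] w [-0.101 -1.356  0.165]
```

View pics/s18c.png

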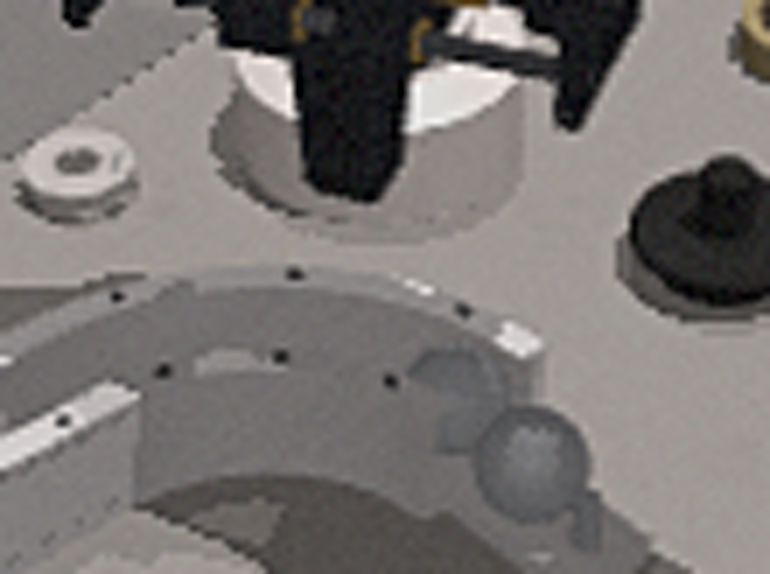

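Ball 2 is in the seat: pixel (275.5,216) matches the projected seat (275.5,215.9).

Emit:
arm_command(
  deltas=[
    {"dx":-0.002,"dy":0,"dz":-0.01,"wx":0,"wy":-0.17,"wz":0},
    {"dx":-0.005,"dy":0,"dz":-0.02,"wx":0,"wy":-0.34,"wz":0},
    {"dx":-0.008,"dy":0.005,"dz":-0.03,"wx":0,"wy":-0.51,"wz":0},
    {"dx":-0.011,"dy":0.005,"dz":-0.042,"wx":0,"wy":-0.68,"wz":0},
    {"dx":-0.0135,"dy":0.005,"dz":-0.053,"wx":0,"wy":-0.85,"wz":0},
  ],
  claw=1,
)

```text
clock: 20.3
tool_pos: [0.447, -0.0143, 0.2682]
eef_rot: [-0.677, 0.204, -0.203, 0.678]
contact_force: [-0.8, -0.3, 0.5]
opening: 0.428
```

Run:
```python
from h import *
where(); print(pose()[2]['q'].round(2)); w=t2w((-.025,-.1)); plan2([(*w,.085,TH+np.pi/2,.14)])
```

```text
tip [ 0.4468 -0.0142  0.1022] trk [-0.0035 -0.1001] s 0.1606 lat 0.0001 F [-0.8 -0.3  0.5] clk 20.3 op 0.428 yaw_t 1.177
[ 0.17  0.75 -0.38  2.2   0.85  0.35  0.05]
d [0.0013 0.0188 0.0008] w [-0.036 -0.5    0.174]
```

Emit:
arm_command(
  deltas=[
    {"dx":0,"dy":0.002,"dz":0,"wx":-0.005,"wy":-0.1,"wz":0.03},
    {"dx":0,"dy":0.005,"dz":0,"wx":-0.01,"wy":-0.2,"wz":0.07},
    {"dx":0.0005,"dy":0.01,"dz":0.0005,"wx":-0.02,"wy":-0.32,"wz":0.11},
    {"dx":0.001,"dy":0.015,"dz":0.001,"wx":-0.03,"wy":-0.43,"wz":0.15},
    {"dx":0.0015,"dy":0.019,"dz":0.001,"wx":-0.036,"wy":-0.5,"wz":0.174},
  ],
)

```text
clock: 20.8
tool_pos: [0.4495, -0.0145, 0.2489]
eef_rot: [-0.697, 0.117, -0.018, 0.707]
contact_force: [-0.1, -0.3, -0.4]
opening: 0.89
```

Emit:
arm_command(
  deltas=[
    {"dx":0,"dy":0,"dz":0,"wx":0,"wy":0,"wz":0},
    {"dx":0,"dy":0,"dz":0,"wx":0,"wy":0,"wz":0},
    {"dx":0,"dy":0,"dz":0,"wx":0,"wy":0,"wz":0},
    {"dx":0,"dy":0,"dz":0,"wx":0,"wy":0,"wz":0},
    {"dx":0,"dy":0,"dz":0,"wx":0,"wy":0,"wz":0},
  ],
)

```text
clock: 21.3
tool_pos: [0.4497, -0.0142, 0.2505]
eef_rot: [-0.697, 0.117, -0.021, 0.707]
contact_force: [-0.3, -0.2, 0.3]
opening: 0.998
```

Run:
```python
from h import *
where(); print(pose()[2]['q'].round(2)); w=t2w((-.025,-.1)); plan2([(*w,.0095,TH+np.pi/2,.14)])
```

```text
tip [ 0.4275 -0.0098  0.0861] trk [-0.0232 -0.0994] s 0.1803 lat -0.0006 F [-0.3 -0.2  0.3] clk 21.3 op 0.998 yaw_t 1.565
[ 0.31  0.85 -0.62  2.13  0.82  0.57  0.46]
d [ 0.0092  0.0761 -0.0005] w [-0.001 -0.007  0.004]
```

Emit:
arm_command(
  deltas=[
    {"dx":0.0025,"dy":0.02,"dz":-0.0005,"wx":0,"wy":0,"wz":0},
    {"dx":0.005,"dy":0.04,"dz":-0.0005,"wx":0,"wy":0,"wz":0},
    {"dx":0.0075,"dy":0.06,"dz":-0.0005,"wx":0,"wy":0,"wz":0},
    {"dx":0.009,"dy":0.072,"dz":-0.0005,"wx":0,"wy":0,"wz":0},
    {"dx":0.009,"dy":0.076,"dz":-0.0005,"wx":0,"wy":0,"wz":0},
  ],
)

```text
clock: 21.8
tool_pos: [0.448, -0.0143, 0.173]
eef_rot: [-0.697, 0.117, -0.02, 0.707]
contact_force: [-0.4, 0.0, 1.1]
opening: 1.0
```

Run:
```python
from h import *
where(); print(pose()[2]['q'].round(2)); w=t2w((-.025,-.1)); plan2([(*w,.0095,TH+np.pi/2,.14)])
```

```text
tip [ 0.4256 -0.0099  0.0086] trk [-0.0251 -0.0999] s 0.1822 lat -0.0001 F [-0.4  0.   1.1] clk 21.8 op 1.0 yaw_t 1.565
[ 0.21  0.97 -0.44  2.15  1.02  0.38  0.29]
d [ 0.0003 -0.0009  0.    ] w [-0.001 -0.007  0.002]
```

Emit:
arm_command(
  deltas=[
    {"dx":0,"dy":-0.001,"dz":0,"wx":0,"wy":0,"wz":0},
    {"dx":0,"dy":-0.001,"dz":0,"wx":0,"wy":0,"wz":0},
    {"dx":0,"dy":-0.001,"dz":0,"wx":0,"wy":0,"wz":0},
    {"dx":0,"dy":-0.001,"dz":0,"wx":0,"wy":0,"wz":0},
    {"dx":0,"dy":-0.001,"dz":0,"wx":0,"wy":0,"wz":0},
  ],
  claw=-1,
  grip_force=30,
)

```text
clock: 22.3
tool_pos: [0.4484, -0.0145, 0.1751]
eef_rot: [-0.697, 0.117, -0.021, 0.707]
contact_force: [-0.1, -0.4, -0.1]
opening: 0.576
```

Emit:
arm_command(
  deltas=[
    {"dx":0,"dy":0,"dz":0,"wx":0,"wy":0,"wz":0},
    {"dx":0,"dy":0,"dz":0,"wx":0,"wy":0,"wz":0},
    {"dx":0,"dy":0,"dz":0,"wx":0,"wy":0,"wz":0},
    {"dx":0,"dy":0,"dz":0,"wx":0,"wy":0,"wz":0},
    {"dx":0,"dy":0,"dz":0,"wx":0,"wy":0,"wz":0},
  ],
)

```text
clock: 22.8
tool_pos: [0.4485, -0.0138, 0.175]
eef_rot: [-0.697, 0.116, -0.02, 0.707]
contact_force: [0.8, 3.5, 3.8]
opening: 0.431
```

Emit:
arm_command(
  deltas=[
    {"dx":0,"dy":-0.02,"dz":0,"wx":0,"wy":0,"wz":0},
    {"dx":0,"dy":-0.04,"dz":0,"wx":0,"wy":0,"wz":0},
    {"dx":0,"dy":-0.06,"dz":0,"wx":0,"wy":0,"wz":0},
    {"dx":0,"dy":-0.09,"dz":0,"wx":0,"wy":0,"wz":0},
    {"dx":0,"dy":-0.12,"dz":0,"wx":0,"wy":0,"wz":0},
  ],
)

```text
clock: 23.3
tool_pos: [0.4638, -0.0188, 0.2939]
eef_rot: [-0.698, 0.118, -0.02, 0.706]
contact_force: [0.7, -0.8, -2.5]
opening: 0.435
```

Run:
```python
from h import *
im=snap("scene","s19"); crop(im,180,110,160,120,5,"s19c")
im=snap("top","t19"); crop(im,260,110,110,120,5,"t19c")
where()
plan2([(.606,-.151,.118,TH+np.pi/2,0)])
```

```text
tip [ 0.4438 -0.014   0.1313] trk [-0.0065 -0.1005] s 0.1635 lat 0.0005 F [ 0.8  0.2 -1.4] clk 23.4 op 0.433 yaw_t 1.563
d [ 0.164  -0.01   -0.1026] w [-0.001 -0.01  -0.169]
```

View pics/s19c.png

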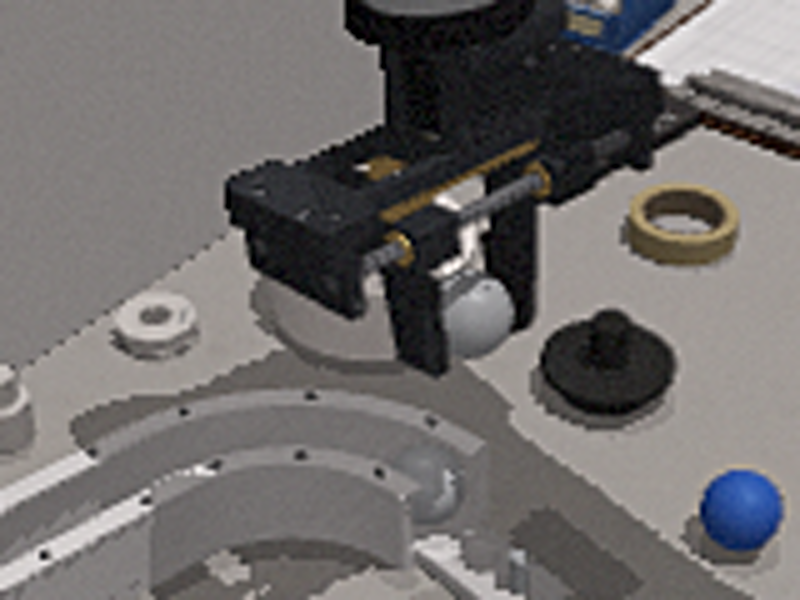

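View pics/t19c.png

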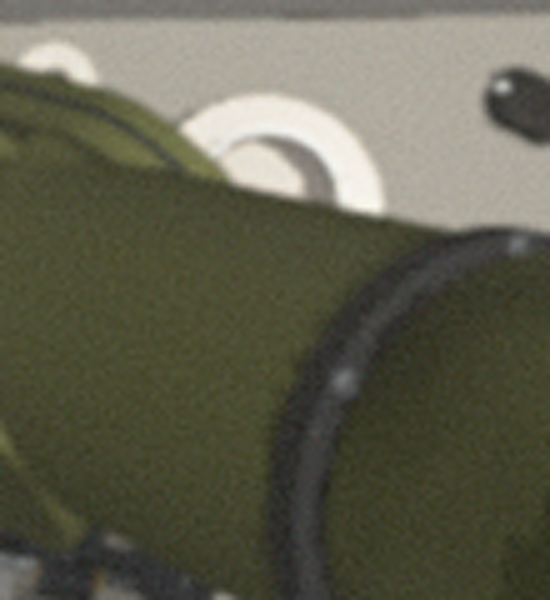

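Ball 2 is held at crop (478,315). The stopper has shifted slightly, so I'll re-measure it later. On to the jar, with a slight +x bias because the far side of the floor looks empty.

Emit:
arm_command(
  deltas=[
    {"dx":0.035,"dy":0,"dz":-0.022,"wx":0,"wy":0,"wz":-0.04},
    {"dx":0.075,"dy":0,"dz":-0.047,"wx":0,"wy":0,"wz":-0.08},
    {"dx":0.115,"dy":0,"dz":-0.072,"wx":0,"wy":0,"wz":-0.12},
    {"dx":0.15,"dy":0,"dz":-0.095,"wx":0,"wy":-0.01,"wz":-0.16},
    {"dx":0.167,"dy":-0.01,"dz":-0.1025,"wx":0,"wy":-0.01,"wz":-0.17},
  ],
)

```text
clock: 23.9
tool_pos: [0.6079, -0.1559, 0.2765]
eef_rot: [0.705, -0.071, 0.065, -0.702]
contact_force: [-1.2, 0.2, -1.5]
opening: 0.433
```

Emit:
arm_command(
  deltas=[
    {"dx":0,"dy":0,"dz":0,"wx":0,"wy":0,"wz":0},
    {"dx":0,"dy":0.01,"dz":0,"wx":0,"wy":0,"wz":0},
    {"dx":0,"dy":0.02,"dz":0,"wx":0,"wy":0,"wz":0},
    {"dx":0,"dy":0.03,"dz":0,"wx":0,"wy":0,"wz":0},
    {"dx":0,"dy":0.03,"dz":0,"wx":0,"wy":0,"wz":0},
  ],
)

```text
clock: 24.4
tool_pos: [0.6067, -0.1499, 0.2483]
eef_rot: [-0.704, 0.068, -0.062, 0.704]
contact_force: [-0.7, -1.4, -3.3]
opening: 0.435
```

Run:
```python
from h import *
where()
plan2([(.609,-.151,.076,TH+np.pi/2,0)])
```

```text
tip [ 0.6053 -0.1496  0.0823] trk [ 0.1777 -0.2033] s 0.0853 lat 0.1700 F [-0.7 -1.4 -3.3] clk 24.4 op 0.435 yaw_t 1.574
d [ 0.0025  0.0063 -0.0007] w [-0.     0.005 -0.011]
```

Emit:
arm_command(
  deltas=[
    {"dx":0.0025,"dy":0.006,"dz":-0.001,"wx":0,"wy":0,"wz":0},
    {"dx":0.0025,"dy":0.006,"dz":-0.001,"wx":0,"wy":0,"wz":0},
    {"dx":0.0025,"dy":0.006,"dz":-0.001,"wx":0,"wy":0,"wz":0},
    {"dx":0.0025,"dy":0.006,"dz":-0.001,"wx":0,"wy":0,"wz":0},
    {"dx":0.0025,"dy":0.006,"dz":-0.001,"wx":0,"wy":0,"wz":0},
  ],
)

```text
clock: 24.9
tool_pos: [0.6105, -0.1519, 0.245]
eef_rot: [-0.704, 0.067, -0.065, 0.704]
contact_force: [0.4, -0.1, -3.0]
opening: 0.43
```

Emit:
arm_command(
  deltas=[
    {"dx":0,"dy":0,"dz":0,"wx":0,"wy":0,"wz":0},
    {"dx":0,"dy":0,"dz":0,"wx":0,"wy":0,"wz":0},
    {"dx":0,"dy":0,"dz":0,"wx":0,"wy":0,"wz":0},
    {"dx":0,"dy":0,"dz":0,"wx":0,"wy":0,"wz":0},
    {"dx":0,"dy":-0.02,"dz":0,"wx":0,"wy":0,"wz":0},
  ],
  claw=0.3,
)

```text
clock: 25.4
tool_pos: [0.6094, -0.1521, 0.2628]
eef_rot: [-0.704, 0.069, -0.063, 0.704]
contact_force: [-0.4, 0.5, 0.7]
opening: 0.653
```

Emit:
arm_command(
  deltas=[
    {"dx":0,"dy":-0.03,"dz":0,"wx":0,"wy":0,"wz":0},
    {"dx":-0.03,"dy":-0.04,"dz":0.03,"wx":0,"wy":0,"wz":0},
    {"dx":-0.06,"dy":-0.04,"dz":0.06,"wx":0,"wy":0,"wz":0},
    {"dx":-0.06,"dy":-0.04,"dz":0.1,"wx":0,"wy":0,"wz":0},
    {"dx":-0.06,"dy":-0.04,"dz":0.14,"wx":0,"wy":0,"wz":0},
  ],
  claw=-1,
)

```text
clock: 25.9
tool_pos: [0.5771, -0.0025, 0.3055]
eef_rot: [-0.704, 0.067, -0.065, 0.704]
contact_force: [1.1, 0.4, -0.7]
opening: 0.221
```

Run:
```python
from h import *
im=snap("scene","s20"); crop(im,180,110,160,120,5,"s20c")
im=snap("top","t20"); crop(im,200,110,160,120,5,"t20c")
where()
```

```text
tip [0.5782 0.0055 0.1405] trk [ 0.1219 -0.0561] s 0.0431 lat 0.0342 F [-1.3 -0.   0.3] clk 26.0 op 0.126 yaw_t 1.582
```

View pics/s20c.png

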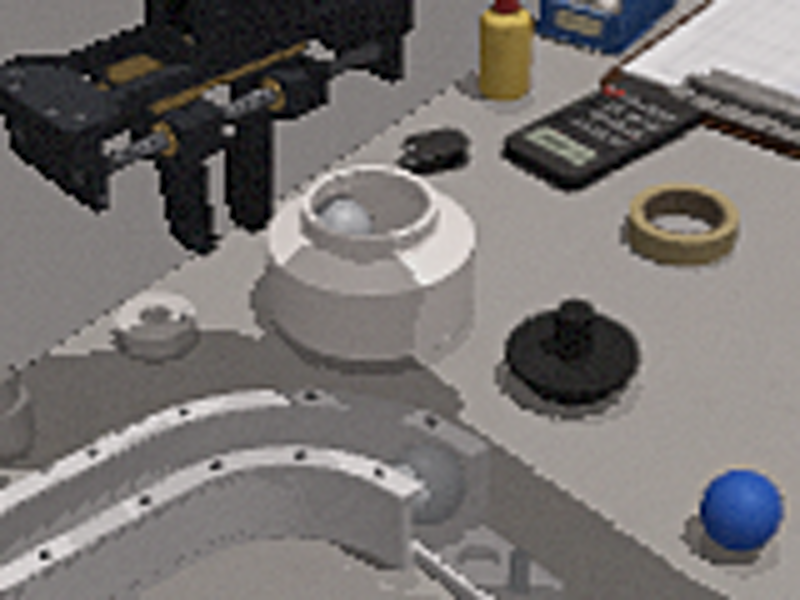

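View pics/t20c.png

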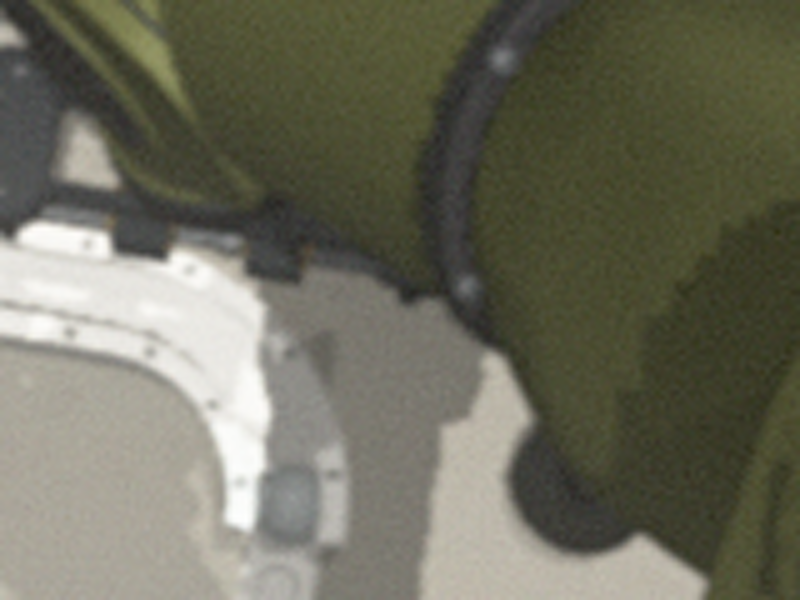

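Ball 2 is visible inside the jar at crop (347,218). The stopper has been knocked about 2 cm. Ball 3 is at the bend end, top-crop (288,500).

Run:
```python
from h import *
q=w2t(ray("top",(200+288/5-.4,110+500/5-.4),.03)); print(q, .1*np.arctan2(-q[1],q[0]))
print(w2t(ray("scene",(180+432/5-.4,110+482/5-.4),.03)))
where(); push([.098],z=.11)
```

```text
[ 0.01820625 -0.09802204] 0.13871526879550272
[ 0.0148793  -0.10456091]
tip [0.5782 0.0055 0.1405] trk [ 0.1219 -0.0561] s 0.0431 lat 0.0342 F [-1.3 -0.   0.3] clk 26.0 op 0.126 yaw_t 1.582
d [-0.0667  0.0304 -0.0251] w [-0.009  1.262 -0.007]
```

Emit:
arm_command(
  deltas=[
    {"dx":-0.01,"dy":0,"dz":-0.004,"wx":0,"wy":0.17,"wz":0},
    {"dx":-0.02,"dy":0,"dz":-0.008,"wx":0,"wy":0.34,"wz":0},
    {"dx":-0.03,"dy":0.005,"dz":-0.012,"wx":0,"wy":0.51,"wz":0},
    {"dx":-0.04,"dy":0.01,"dz":-0.016,"wx":0,"wy":0.68,"wz":0},
    {"dx":-0.05,"dy":0.015,"dz":-0.02,"wx":0,"wy":0.85,"wz":0},
  ],
)

```text
clock: 26.5
tool_pos: [0.5244, -0.0143, 0.2902]
eef_rot: [0.643, -0.296, 0.294, -0.643]
contact_force: [-0.4, 0.5, -0.5]
opening: 0.004
```

Run:
```python
from h import *
where(); push([.098],z=.09)
```

```text
tip [ 0.5239 -0.0141  0.1242] trk [ 0.0722 -0.0855] s 0.0870 lat 0.0119 F [-0.4  0.5 -0.5] clk 26.5 op 0.004 yaw_t 0.899
d [-0.0149  0.0343 -0.0085] w [ 0.002  0.392 -0.004]
```

Emit:
arm_command(
  deltas=[
    {"dx":-0.005,"dy":0.01,"dz":-0.003,"wx":0,"wy":0.13,"wz":0},
    {"dx":-0.01,"dy":0.02,"dz":-0.006,"wx":0,"wy":0.26,"wz":0},
    {"dx":-0.015,"dy":0.03,"dz":-0.0085,"wx":0,"wy":0.39,"wz":0},
    {"dx":-0.015,"dy":0.034,"dz":-0.0085,"wx":0,"wy":0.39,"wz":0},
    {"dx":-0.015,"dy":0.034,"dz":-0.0085,"wx":0,"wy":0.39,"wz":0},
  ],
)

```text
clock: 27.0
tool_pos: [0.5085, -0.008, 0.256]
eef_rot: [0.592, -0.388, 0.386, -0.591]
contact_force: [-0.0, 0.2, 0.9]
opening: -0.0
```

Run:
```python
from h import *
where(); push([.098],z=.05); push([.098],z=.024)
im=snap("scene","s21"); crop(im,200,150,110,82,7,"s21c")
```

```text
tip [ 0.5078 -0.0078  0.09  ] trk [ 0.0553 -0.0824] s 0.0980 lat -0.0008 F [-0.   0.2  0.9] clk 27.0 op -0.0 yaw_t 0.601
d [ 0.0004  0.04   -0.0004] w [ 0.004  0.013 -0.003]
d [ 0.0005  0.066  -0.0003] w [ 0.004  0.013 -0.003]
```

View pics/s21c.png

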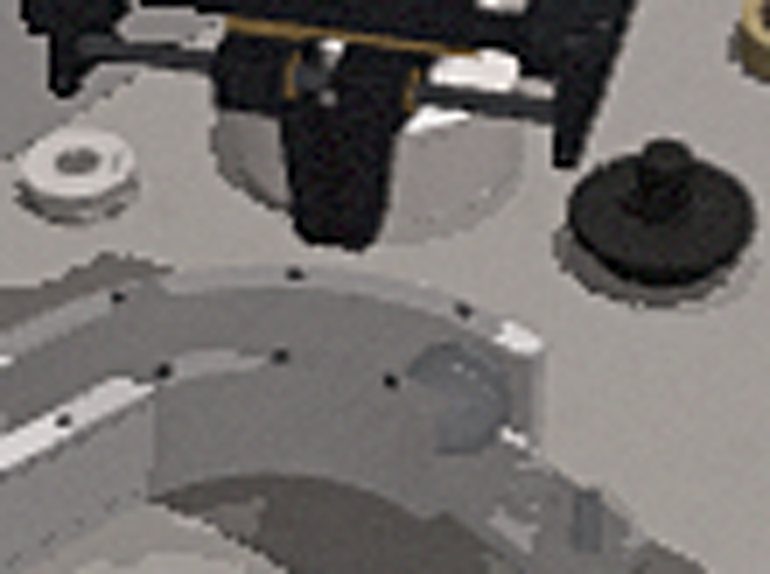

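Emit:
arm_command(
  deltas=[
    {"dx":0.0005,"dy":0.02,"dz":0,"wx":0,"wy":0.01,"wz":0},
    {"dx":0.0005,"dy":0.035,"dz":0,"wx":0,"wy":0.01,"wz":0},
    {"dx":0.0005,"dy":0.05,"dz":0,"wx":0,"wy":0.01,"wz":0},
    {"dx":0.0005,"dy":0.06,"dz":0,"wx":0,"wy":0.01,"wz":0},
    {"dx":0.0005,"dy":0.066,"dz":0,"wx":0,"wy":0.01,"wz":0},
  ],
)

```text
clock: 27.55
tool_pos: [0.5086, -0.0083, 0.1898]
eef_rot: [0.59, -0.391, 0.389, -0.59]
contact_force: [0.3, 1.1, 0.5]
opening: 0.003
```

Run:
```python
from h import *
where(); push([.102,.107,.113,.119,.125])
```

```text
tip [ 0.508  -0.0081  0.0238] trk [ 0.0556 -0.0826] s 0.0979 lat -0.0005 F [0.3 1.1 0.5] clk 27.55 op 0.003 yaw_t 0.591
d [-0.0001 -0.0002 -0.0045] w [ 0.003  0.052 -0.004]
d [-0.0004 -0.0002 -0.0095] w [ 0.003  0.115 -0.004]
d [-0.0012 -0.0002 -0.0155] w [ 0.003  0.192 -0.003]
d [-0.0022 -0.0001 -0.0214] w [ 0.004  0.268 -0.003]
d [-0.0037 -0.0001 -0.0272] w [ 0.004  0.345 -0.003]
```

Emit:
arm_command(
  deltas=[
    {"dx":0,"dy":0,"dz":-0.0045,"wx":0,"wy":0.05,"wz":0},
    {"dx":-0.0005,"dy":0,"dz":-0.0095,"wx":0,"wy":0.115,"wz":0},
    {"dx":-0.001,"dy":0,"dz":-0.0155,"wx":0,"wy":0.19,"wz":0},
    {"dx":-0.002,"dy":0,"dz":-0.0215,"wx":0,"wy":0.27,"wz":0},
    {"dx":-0.0035,"dy":0,"dz":-0.027,"wx":0,"wy":0.345,"wz":0},
  ],
)

```text
clock: 28.05
tool_pos: [0.4822, -0.0158, 0.1912]
eef_rot: [-0.531, 0.468, -0.466, 0.531]
contact_force: [0.1, -0.5, 0.1]
opening: 0.001
```

Run:
```python
from h import *
im=snap("scene","s22"); crop(im,200,160,100,75,8,"s22c")
where(); print(pose()[2]['q'].round(2)); push([.130,.133,.136,.139,.142])
```

```text
tip [ 0.4805 -0.0156  0.0251] trk [ 0.0299 -0.0952] s 0.1267 lat -0.0002 F [-1.   0.5  1. ] clk 28.1 op 0.004 yaw_t 0.314
[-0.    0.91 -0.1   2.13  0.58  0.14 -0.52]
d [-0.0001  0.0011 -0.0039] w [ 0.005  0.055 -0.002]
d [-0.0003  0.0011 -0.0069] w [ 0.005  0.093 -0.002]
d [-0.0006  0.0011 -0.0099] w [ 0.005  0.131 -0.002]
d [-0.0009  0.0011 -0.0129] w [ 0.005  0.17  -0.002]
d [-0.0014  0.0012 -0.0159] w [ 0.005  0.208 -0.002]
```

View pics/s22c.png

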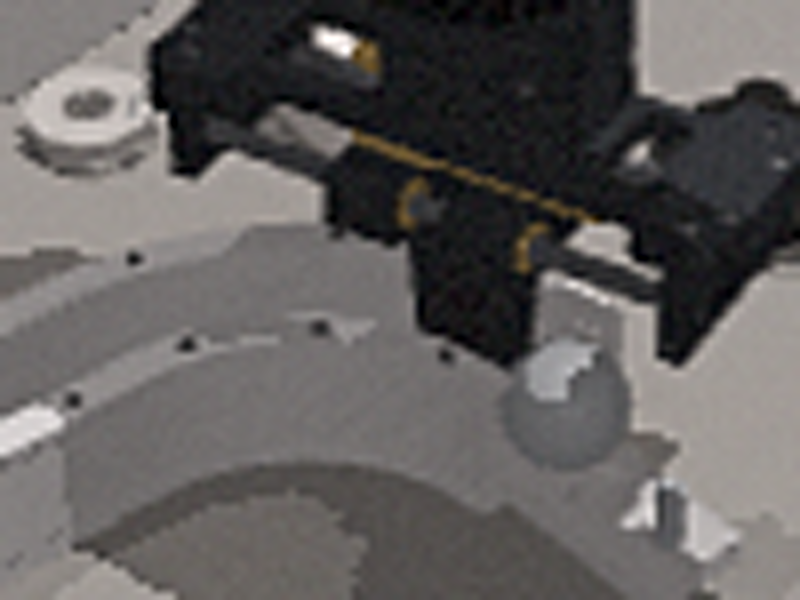

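Ball 3 is at the walls' end, crop (567,403), about 20 mm from the seat. q6 is getting low, so I'll finish this push with a slight tilt of the fingers toward the robot.

Emit:
arm_command(
  deltas=[
    {"dx":0,"dy":0.001,"dz":-0.002,"wx":-0.02,"wy":0.05,"wz":0},
    {"dx":0,"dy":0.001,"dz":-0.003,"wx":-0.04,"wy":0.09,"wz":0},
    {"dx":-0.0005,"dy":0.001,"dz":-0.004,"wx":-0.06,"wy":0.13,"wz":0},
    {"dx":-0.001,"dy":0.001,"dz":-0.005,"wx":-0.08,"wy":0.17,"wz":0},
    {"dx":-0.001,"dy":0.001,"dz":-0.005,"wx":-0.09,"wy":0.19,"wz":0},
  ],
)

```text
clock: 28.6
tool_pos: [0.4771, -0.0152, 0.1893]
eef_rot: [-0.514, 0.523, -0.487, 0.475]
contact_force: [0.6, 0.4, -0.1]
opening: 0.006
```

Run:
```python
from h import *
im=snap("scene","s23"); crop(im,200,160,100,75,8,"s23c")
where(); print(pose()[2]['q'].round(2)); print(pose()[1].round(3))
```

```text
tip [ 0.4647 -0.0156  0.0238] trk [ 0.0144 -0.0981] s 0.1425 lat -0.0008 F [-0.  -0.4 -0.6] clk 28.65 op 0.004 yaw_t 0.169
[ 0.02  0.91 -0.14  2.1   0.5   0.23 -0.58]
[[-0.02  -0.075  0.997]
 [-1.    -0.002 -0.02 ]
 [ 0.004 -0.997 -0.075]]
```

View pics/s23c.png

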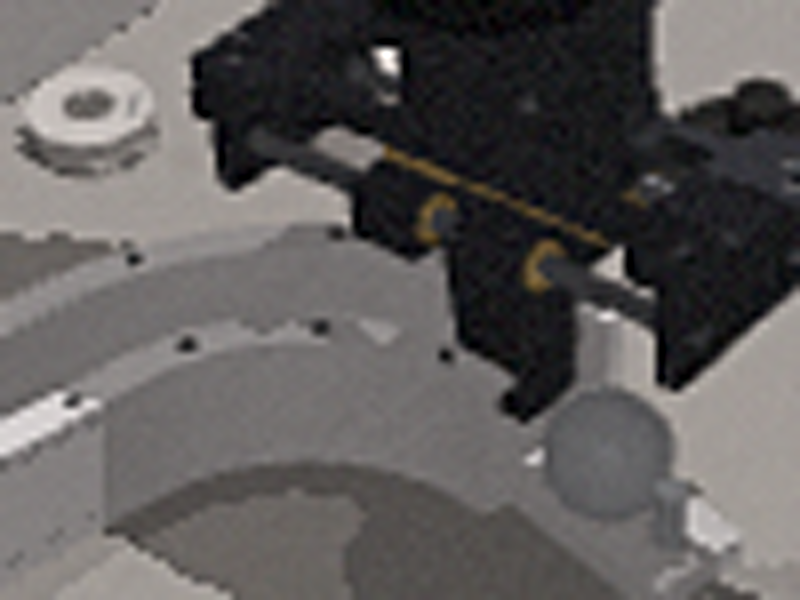

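Ball 3 is at (609,452), in the seat. Raise.

Emit:
arm_command(
  deltas=[
    {"dx":0,"dy":0,"dz":0.003,"wx":0,"wy":0,"wz":0},
    {"dx":0,"dy":-0.02,"dz":0.004,"wx":0,"wy":0,"wz":0},
    {"dx":0,"dy":-0.05,"dz":0.004,"wx":0,"wy":0,"wz":0},
    {"dx":0,"dy":-0.08,"dz":0.004,"wx":0,"wy":0,"wz":0},
    {"dx":0,"dy":-0.085,"dz":0.004,"wx":0,"wy":0,"wz":0},
  ],
)

```text
clock: 29.15
tool_pos: [0.4884, -0.0151, 0.2764]
eef_rot: [-0.513, 0.521, -0.488, 0.477]
contact_force: [0.3, 0.5, -0.5]
opening: 0.001
```

Emit:
arm_command(
  deltas=[
    {"dx":0,"dy":0,"dz":0,"wx":0,"wy":-0.17,"wz":0},
    {"dx":0,"dy":0,"dz":0,"wx":0,"wy":-0.34,"wz":0},
    {"dx":0,"dy":0,"dz":0,"wx":0,"wy":-0.51,"wz":0},
    {"dx":0,"dy":0,"dz":0,"wx":0,"wy":-0.68,"wz":0},
    {"dx":0,"dy":0,"dz":0,"wx":0,"wy":-0.85,"wz":0},
  ],
  claw=1,
)

```text
clock: 29.65
tool_pos: [0.4871, -0.0152, 0.2732]
eef_rot: [0.646, -0.336, 0.289, -0.621]
contact_force: [-0.6, -0.2, 0.4]
opening: 0.436
```

Run:
```python
from h import *
im=snap("scene","s24"); crop(im,200,150,110,82,7,"s24c")
where(); print(pose()[2]['q'].round(2)); w=t2w((-.0245,-.1)); plan2([(*w,.085,TH+np.pi/2,.14)])
```

```text
tip [ 0.4746 -0.0158  0.1075] trk [ 0.0242 -0.0965] s 0.1325 lat -0.0005 F [ 0.3 -0.7 -0.2] clk 29.7 op 0.482 yaw_t 0.850
[ 0.22  0.78 -0.47  2.04  0.64  0.54 -0.06]
d [-0.023   0.0265 -0.0281] w [-0.01  -0.921  0.089]
```

View pics/s24c.png

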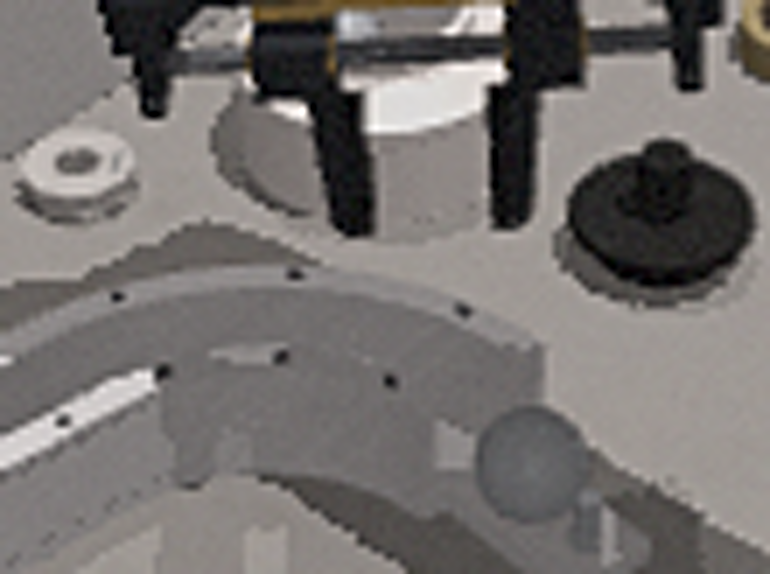

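Emit:
arm_command(
  deltas=[
    {"dx":-0.005,"dy":0,"dz":-0.006,"wx":0,"wy":-0.18,"wz":0.015},
    {"dx":-0.01,"dy":0.005,"dz":-0.012,"wx":0,"wy":-0.37,"wz":0.03},
    {"dx":-0.015,"dy":0.01,"dz":-0.018,"wx":0,"wy":-0.56,"wz":0.05},
    {"dx":-0.02,"dy":0.02,"dz":-0.024,"wx":-0.01,"wy":-0.74,"wz":0.07},
    {"dx":-0.023,"dy":0.0265,"dz":-0.028,"wx":-0.01,"wy":-0.92,"wz":0.09},
  ],
)

```text
clock: 30.2
tool_pos: [0.4485, -0.0138, 0.2492]
eef_rot: [-0.697, 0.119, -0.019, 0.707]
contact_force: [-0.1, 0.1, -0.4]
opening: 0.935
```

Emit:
arm_command(
  deltas=[
    {"dx":0,"dy":0,"dz":0,"wx":0,"wy":0,"wz":0},
    {"dx":0,"dy":0,"dz":0,"wx":0,"wy":0,"wz":0},
    {"dx":0,"dy":0,"dz":0,"wx":0,"wy":0,"wz":0},
    {"dx":0,"dy":0,"dz":0,"wx":0,"wy":0,"wz":0},
    {"dx":0,"dy":0,"dz":0,"wx":0,"wy":0,"wz":0},
  ],
)

```text
clock: 30.7
tool_pos: [0.4495, -0.0136, 0.2503]
eef_rot: [-0.697, 0.119, -0.022, 0.707]
contact_force: [-1.1, -0.9, 0.7]
opening: 1.005
```

Run:
```python
from h import *
print("stopper",ray("scene",(200+662/7-.4,150+148/7-.4),.046))
where(); print(pose()[2]['q'].round(2)); w=t2w((-.0245,-.1)); plan2([(*w,.0095,TH+np.pi/2,.14)])
```

```text
stopper [ 0.47901084 -0.16691897  0.046     ]
tip [ 0.427  -0.0091  0.0859] trk [-0.0239 -0.0988] s 0.1809 lat -0.0012 F [-1.1 -0.9  0.7] clk 30.7 op 1.005 yaw_t 1.559
[ 0.33  0.85 -0.65  2.13  0.84  0.59  0.43]
d [ 0.0102  0.0758 -0.0009] w [-0.002 -0.015  0.002]
```

Stopper is clear at (0.479, -0.167). Descend.

Emit:
arm_command(
  deltas=[
    {"dx":0.0025,"dy":0.02,"dz":-0.001,"wx":0,"wy":-0.01,"wz":0},
    {"dx":0.005,"dy":0.04,"dz":-0.001,"wx":0,"wy":-0.01,"wz":0},
    {"dx":0.0075,"dy":0.06,"dz":-0.001,"wx":0,"wy":-0.01,"wz":0},
    {"dx":0.01,"dy":0.072,"dz":-0.001,"wx":0,"wy":-0.01,"wz":0},
    {"dx":0.01,"dy":0.075,"dz":-0.001,"wx":0,"wy":-0.015,"wz":0},
  ],
)

```text
clock: 31.2
tool_pos: [0.4485, -0.0145, 0.1735]
eef_rot: [-0.697, 0.116, -0.017, 0.707]
contact_force: [1.1, 0.1, -0.9]
opening: 1.002
```

Run:
```python
from h import *
where(); print(pose()[2]['q'].round(2)); w=t2w((-.0245,-.1)); plan2([(*w,.0095,TH+np.pi/2,.14)])
```

```text
tip [ 0.4257 -0.01    0.0092] trk [-0.0249 -0.0999] s 0.1820 lat -0.0001 F [ 1.1  0.1 -0.9] clk 31.2 op 1.002 yaw_t 1.572
[ 0.24  0.98 -0.48  2.15  1.05  0.42  0.27]
d [ 0.0003 -0.0004  0.0001] w [-0.001  0.001 -0.001]
```

Emit:
arm_command(
  deltas=[
    {"dx":0,"dy":0,"dz":0,"wx":0,"wy":0,"wz":0},
    {"dx":0,"dy":0,"dz":0,"wx":0,"wy":0,"wz":0},
    {"dx":0,"dy":0,"dz":0,"wx":0,"wy":0,"wz":0},
    {"dx":0,"dy":0,"dz":0,"wx":0,"wy":0,"wz":0},
    {"dx":0,"dy":0,"dz":0,"wx":0,"wy":0,"wz":0},
  ],
  claw=-1,
  grip_force=30,
)

```text
clock: 31.7
tool_pos: [0.4486, -0.0147, 0.1748]
eef_rot: [-0.697, 0.115, -0.018, 0.708]
contact_force: [-0.7, 0.7, -0.5]
opening: 0.572
```

Emit:
arm_command(
  deltas=[
    {"dx":0,"dy":0,"dz":0,"wx":0,"wy":0,"wz":0},
    {"dx":0,"dy":0,"dz":0,"wx":0,"wy":0,"wz":0},
    {"dx":0,"dy":0,"dz":0,"wx":0,"wy":0,"wz":0},
    {"dx":0,"dy":0,"dz":0,"wx":0,"wy":0,"wz":0},
    {"dx":0,"dy":0,"dz":0,"wx":0,"wy":0,"wz":0},
  ],
)

```text
clock: 32.2
tool_pos: [0.4487, -0.014, 0.1746]
eef_rot: [-0.697, 0.115, -0.017, 0.708]
contact_force: [0.8, 3.4, 2.6]
opening: 0.43
```

Emit:
arm_command(
  deltas=[
    {"dx":0,"dy":-0.02,"dz":0,"wx":0,"wy":0,"wz":0},
    {"dx":0,"dy":-0.04,"dz":0,"wx":0,"wy":0,"wz":0},
    {"dx":0,"dy":-0.06,"dz":0,"wx":0,"wy":0,"wz":0},
    {"dx":0,"dy":-0.09,"dz":0,"wx":0,"wy":0,"wz":0},
    {"dx":0,"dy":-0.12,"dz":0,"wx":0,"wy":0,"wz":0},
  ],
)

```text
clock: 32.7
tool_pos: [0.4642, -0.019, 0.2935]
eef_rot: [-0.698, 0.117, -0.016, 0.707]
contact_force: [1.9, -0.9, -2.7]
opening: 0.431
```

Run:
```python
from h import *
im=snap("scene","s25"); crop(im,180,110,160,120,5,"s25c")
where()
plan2([(.606,-.151,.118,TH+np.pi/2,0)])
```

```text
tip [ 0.444  -0.0141  0.1328] trk [-0.0063 -0.1006] s 0.1633 lat 0.0006 F [1.2 0.1 0.6] clk 32.75 op 0.435 yaw_t 1.570
d [ 0.1628 -0.009  -0.1038] w [-0.002 -0.    -0.173]
```

View pics/s25c.png

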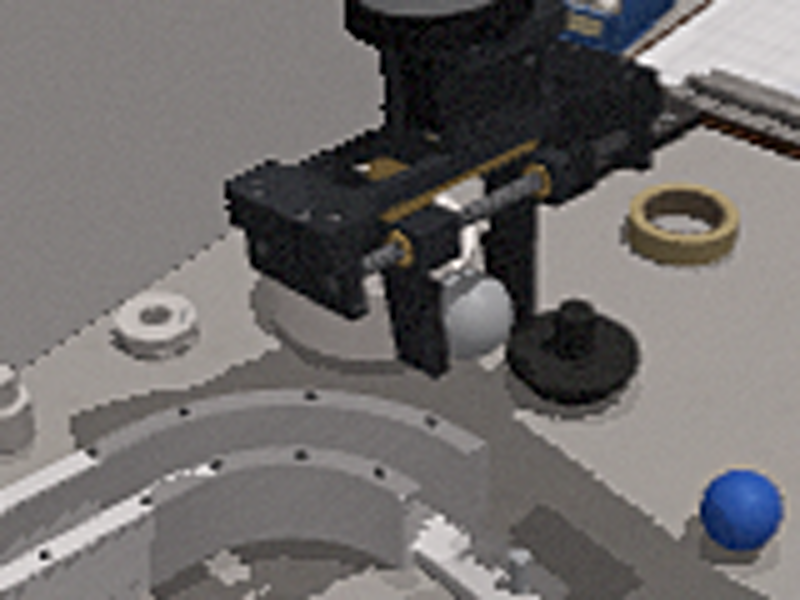

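Emit:
arm_command(
  deltas=[
    {"dx":0.035,"dy":0,"dz":-0.022,"wx":0,"wy":0,"wz":-0.04},
    {"dx":0.075,"dy":0,"dz":-0.047,"wx":0,"wy":0,"wz":-0.08},
    {"dx":0.115,"dy":0,"dz":-0.073,"wx":0,"wy":0,"wz":-0.12},
    {"dx":0.15,"dy":-0.005,"dz":-0.096,"wx":0,"wy":0,"wz":-0.16},
    {"dx":0.164,"dy":-0.01,"dz":-0.104,"wx":0,"wy":0,"wz":-0.173},
  ],
)

```text
clock: 33.25
tool_pos: [0.6071, -0.1562, 0.2779]
eef_rot: [0.705, -0.07, 0.067, -0.703]
contact_force: [-1.1, 0.0, -2.8]
opening: 0.435
```

Emit:
arm_command(
  deltas=[
    {"dx":0,"dy":0,"dz":0,"wx":0,"wy":0,"wz":0},
    {"dx":0,"dy":0.01,"dz":0,"wx":0,"wy":0,"wz":0},
    {"dx":0,"dy":0.02,"dz":0,"wx":0,"wy":0,"wz":0},
    {"dx":0,"dy":0.03,"dz":0,"wx":0,"wy":0,"wz":0},
    {"dx":0,"dy":0.03,"dz":0,"wx":0,"wy":0,"wz":0},
  ],
)

```text
clock: 33.75
tool_pos: [0.6049, -0.15, 0.248]
eef_rot: [-0.703, 0.069, -0.063, 0.705]
contact_force: [-1.0, 0.1, -2.1]
opening: 0.436
```

Run:
```python
from h import *
where()
print(ray("scene",(180+347/5-.4,110+215/5-.4),.03))
plan2([(.604,-.152,.076,TH+np.pi/2,0)])
```

```text
tip [ 0.6036 -0.1496  0.082 ] trk [ 0.176  -0.2037] s 0.0858 lat 0.1692 F [-1.   0.1 -2.1] clk 33.75 op 0.436 yaw_t 1.573
[ 0.64656549 -0.17990928  0.03      ]
d [-0.0005  0.006  -0.0021] w [-0.001  0.003 -0.01 ]
```

Emit:
arm_command(
  deltas=[
    {"dx":0,"dy":0.006,"dz":-0.001,"wx":0,"wy":0,"wz":0},
    {"dx":0,"dy":0.006,"dz":-0.001,"wx":0,"wy":0,"wz":0},
    {"dx":0,"dy":0.006,"dz":-0.001,"wx":0,"wy":0,"wz":0},
    {"dx":0,"dy":0.006,"dz":-0.001,"wx":0,"wy":0,"wz":0},
    {"dx":0,"dy":0.006,"dz":-0.001,"wx":0,"wy":0,"wz":0},
  ],
)

```text
clock: 34.25
tool_pos: [0.6062, -0.1516, 0.2445]
eef_rot: [-0.703, 0.067, -0.065, 0.705]
contact_force: [-1.1, 0.2, -2.6]
opening: 0.431
```

Emit:
arm_command(
  deltas=[
    {"dx":0,"dy":0,"dz":0,"wx":0,"wy":0,"wz":0},
    {"dx":0,"dy":0,"dz":0,"wx":0,"wy":0,"wz":0},
    {"dx":0,"dy":0,"dz":0,"wx":0,"wy":0,"wz":0},
    {"dx":0,"dy":0,"dz":0,"wx":0,"wy":0,"wz":0},
    {"dx":0,"dy":-0.02,"dz":0,"wx":0,"wy":0,"wz":0},
  ],
  claw=0.3,
)

```text
clock: 34.75
tool_pos: [0.6051, -0.1519, 0.2623]
eef_rot: [-0.703, 0.069, -0.064, 0.705]
contact_force: [0.2, -0.3, 0.4]
opening: 0.648
```

Emit:
arm_command(
  deltas=[
    {"dx":0,"dy":-0.03,"dz":0,"wx":0,"wy":0,"wz":0},
    {"dx":-0.02,"dy":-0.06,"dz":0.03,"wx":0,"wy":0,"wz":0},
    {"dx":-0.03,"dy":-0.08,"dz":0.07,"wx":0,"wy":0,"wz":0},
    {"dx":-0.04,"dy":-0.09,"dz":0.115,"wx":0,"wy":0,"wz":0},
    {"dx":-0.04,"dy":-0.09,"dz":0.16,"wx":0,"wy":0,"wz":0},
  ],
)

```text
clock: 35.25
tool_pos: [0.5966, 0.0145, 0.3568]
eef_rot: [-0.703, 0.067, -0.066, 0.705]
contact_force: [0.4, 0.3, -0.4]
opening: 0.65
```

Emit:
arm_command(
  deltas=[
    {"dx":0,"dy":0,"dz":0.045,"wx":0,"wy":0,"wz":0},
    {"dx":0,"dy":0,"dz":0.09,"wx":0,"wy":0,"wz":0},
    {"dx":0,"dy":0,"dz":0.13,"wx":0,"wy":0,"wz":0},
    {"dx":0,"dy":0,"dz":0.13,"wx":0,"wy":0,"wz":0},
    {"dx":0,"dy":0,"dz":0.13,"wx":0,"wy":0,"wz":0},
  ],
)

```text
clock: 35.75
tool_pos: [0.6211, 0.1416, 0.3548]
eef_rot: [-0.703, 0.067, -0.064, 0.705]
contact_force: [-0.4, -0.9, -0.6]
opening: 0.649
```

Run:
```python
from h import *
im=snap("scene","s26"); crop(im,180,110,160,120,5,"s26c")
im=snap("top","t26"); crop(im,250,110,130,120,6,"t26c")
where()
```

```text
tip [0.6208 0.1389 0.1885] trk [0.1387 0.083 ] s -0.0830 lat 0.0387 F [ 0.2 -0.3 -1. ] clk 35.85 op 0.649 yaw_t 1.570
```

View pics/s26c.png

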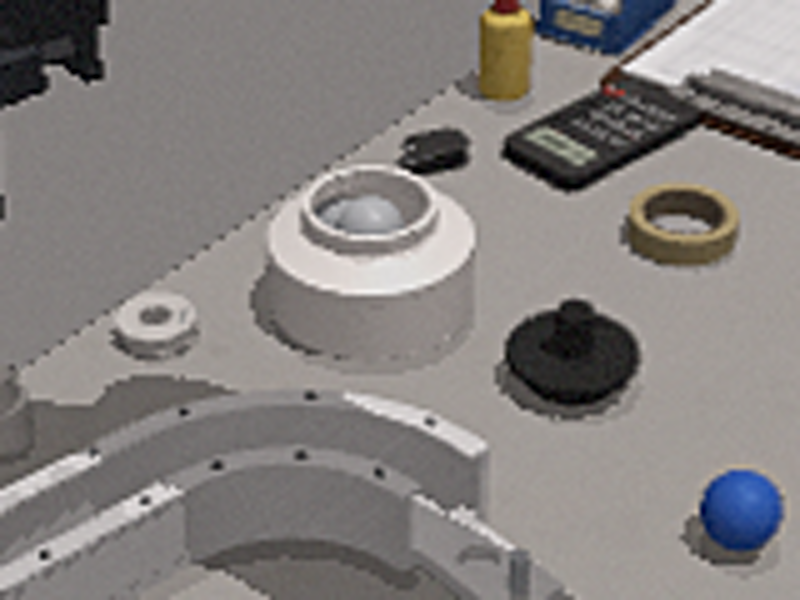

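View pics/t26c.png

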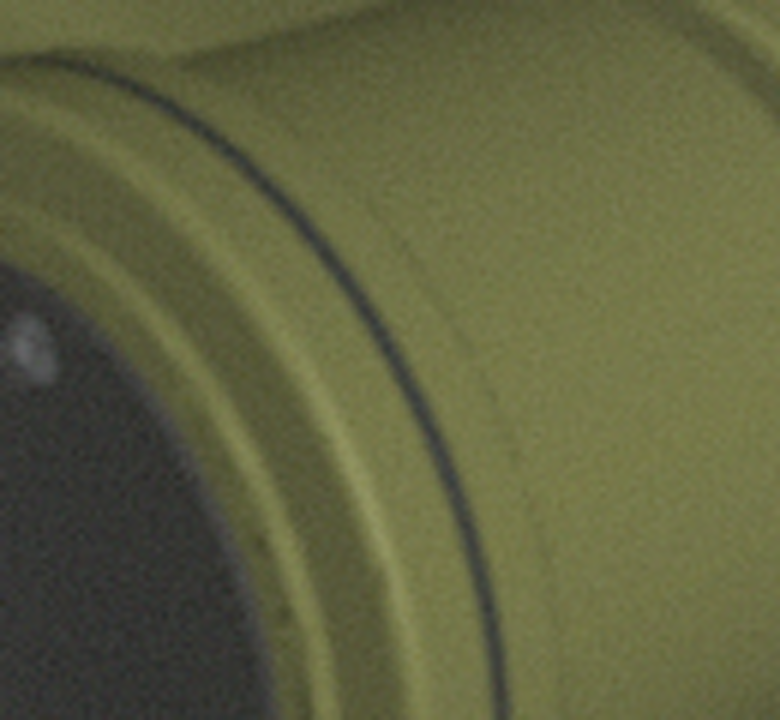

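At least two balls show in the mouth (crop (340,218) and (370,213)), and I want the top view to check they're down. Swing the arm away.

Emit:
arm_command(
  deltas=[
    {"dx":-0.015,"dy":0,"dz":0.045,"wx":0,"wy":0,"wz":0},
    {"dx":-0.03,"dy":0,"dz":0.09,"wx":0,"wy":0,"wz":0},
    {"dx":-0.045,"dy":0,"dz":0.13,"wx":0,"wy":0,"wz":0},
    {"dx":-0.06,"dy":0,"dz":0.17,"wx":0,"wy":0,"wz":0},
    {"dx":-0.08,"dy":0,"dz":0.21,"wx":0,"wy":0,"wz":0},
  ],
)

```text
clock: 36.35
tool_pos: [0.5832, 0.3607, 0.3553]
eef_rot: [-0.704, 0.069, -0.067, 0.704]
contact_force: [1.6, -0.3, 0.3]
opening: 0.645
```

Run:
```python
from h import *
im=snap("scene","s27"); crop(im,220,130,60,45,12,"s27c")
im=snap("top","t27"); crop(im,250,110,130,120,6,"t27c")
where()
```

```text
tip [0.5774 0.3691 0.1902] trk [0.0528 0.3008] s -0.3008 lat -0.0472 F [-1.  -0.3  0.3] clk 36.45 op 0.651 yaw_t 1.580
```

View pics/s27c.png

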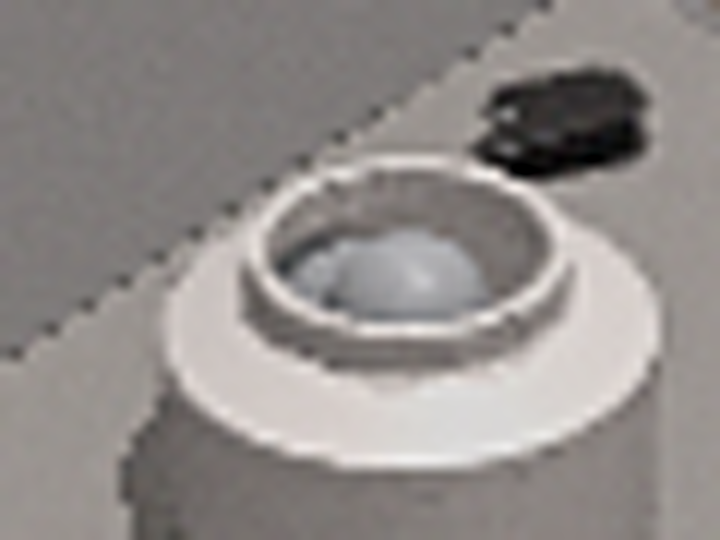

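View pics/t27c.png

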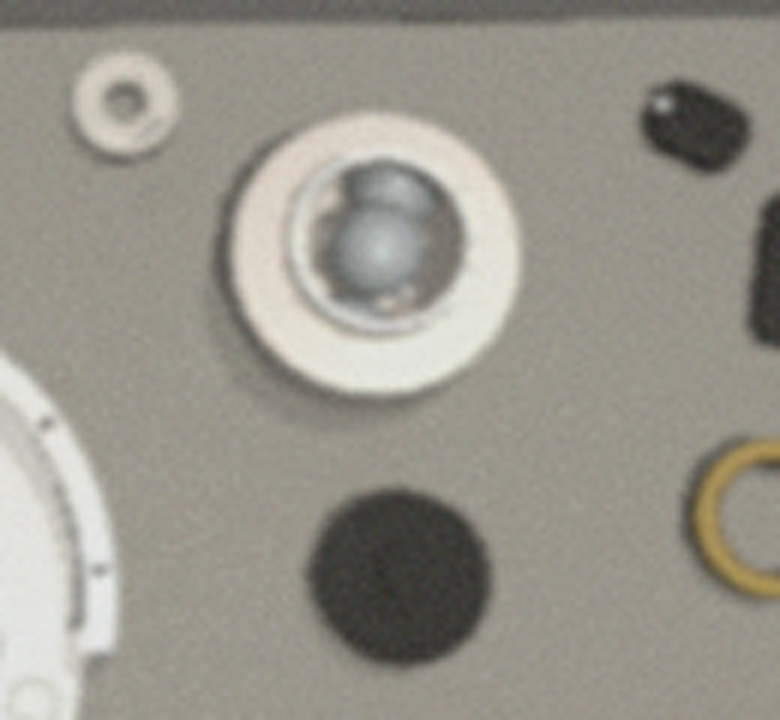

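Ball 3 appears near the mouth's centre. I'll triangulate its height and take a fresh look.

```bash
cat >> h.py <<'E'
def tri(uvt,uvs):
    A=[];b=[]
    for n,uv in (("top",uvt),("scene",uvs)):
        f,cx,cy,R,t=cal(n); d=R.T@np.array([(uv[0]-cx)/f,(uv[1]-cy)/f,1]); d/=np.linalg.norm(d); o=-R.T@t
        P=np.eye(3)-np.outer(d,d); A.append(P); b.append(P@o)
    A=np.vstack(A); b=np.hstack(b); return np.linalg.lstsq(A,b,rcond=None)[0]
E
python3 - <<'E'
from h import *
print(tri((250+378/6-.4,110+246/6-.4),(220+409/12-.46,130+309/12-.46)))
im=snap("top","t28"); crop(im,285,125,55,50,12,"t28c")
for z in (.03,.045): print(z, ray("top",(250+378/6-.4,110+246/6-.4),z), ray("top",(250+392/6-.4,110+190/6-.4),z))
E
```

```text
[ 0.60975924 -0.15477076  0.04892485]
0.03 [ 0.61524864 -0.15692621  0.03      ] [ 0.63927576 -0.16355942  0.03      ]
0.045 [ 0.61150911 -0.15482972  0.045     ] [ 0.63514115 -0.16135386  0.045     ]
```

View pics/t28c.png

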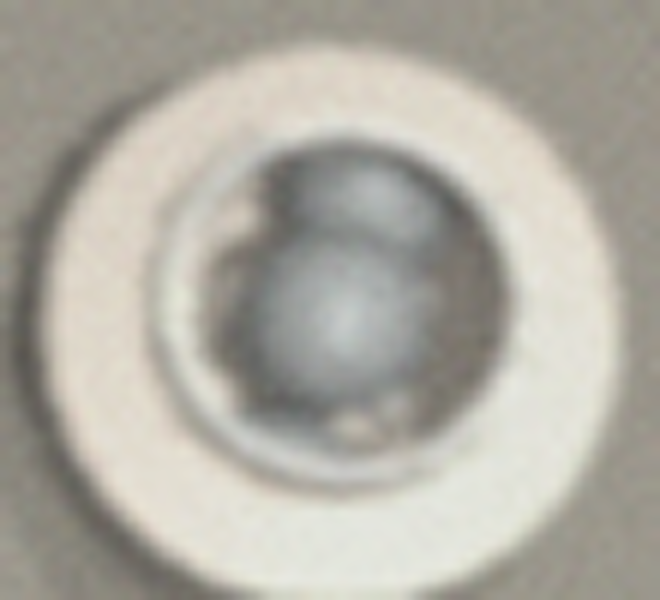

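Ball 3 is perched at z ≈ 0.048, saddled between ball 2 (far side) and ball 1 (near left). I'll lay the shut fingertips lightly on its top and roll it sideways toward -y so it drops to the floor.

Run:
```python
from h import *
plan2([(.610,-.148,.13,TH+np.pi/2,0)])
```

```text
d [ 0.123   0.0574 -0.4981] w [-0.004  0.006 -0.006]
```

Emit:
arm_command(
  deltas=[
    {"dx":0.01,"dy":0,"dz":-0.045,"wx":0,"wy":0,"wz":0},
    {"dx":0.02,"dy":0,"dz":-0.09,"wx":0,"wy":0,"wz":0},
    {"dx":0.03,"dy":0,"dz":-0.135,"wx":0,"wy":0,"wz":0},
    {"dx":0.042,"dy":0,"dz":-0.18,"wx":0,"wy":0,"wz":0},
    {"dx":0.054,"dy":0,"dz":-0.225,"wx":0,"wy":0,"wz":0},
  ],
  claw=-1,
)

```text
clock: 37.0
tool_pos: [0.5933, 0.1252, 0.3547]
eef_rot: [0.704, -0.069, 0.067, -0.704]
contact_force: [0.5, -0.4, -1.0]
opening: 0.218
```

Emit:
arm_command(
  deltas=[
    {"dx":0.01,"dy":0,"dz":-0.045,"wx":0,"wy":0,"wz":0},
    {"dx":0.02,"dy":0.01,"dz":-0.09,"wx":0,"wy":0,"wz":0},
    {"dx":0.03,"dy":0.02,"dz":-0.135,"wx":0,"wy":0,"wz":0},
    {"dx":0.042,"dy":0.03,"dz":-0.18,"wx":0,"wy":0,"wz":0},
    {"dx":0.054,"dy":0.04,"dz":-0.225,"wx":0,"wy":0,"wz":0},
  ],
)

```text
clock: 37.5
tool_pos: [0.6027, -0.1059, 0.3138]
eef_rot: [0.704, -0.069, 0.067, -0.704]
contact_force: [0.3, -0.1, -0.9]
opening: 0.004
```

Run:
```python
from h import *
where();plan2([(.610,-.148,.095,TH+np.pi/2,0)])
```

```text
tip [ 0.6021 -0.1059  0.1478] trk [ 0.1663 -0.161 ] s 0.0769 lat 0.1314 F [ 0.3 -0.1 -0.9] clk 37.5 op 0.004 yaw_t 1.567
d [ 0.0154  0.0528 -0.0399] w [ 0.001 -0.004 -0.005]
```

Emit:
arm_command(
  deltas=[
    {"dx":0.008,"dy":0,"dz":-0.02,"wx":0,"wy":0,"wz":0},
    {"dx":0.0155,"dy":0.02,"dz":-0.04,"wx":0,"wy":0,"wz":0},
    {"dx":0.0155,"dy":0.04,"dz":-0.04,"wx":0,"wy":0,"wz":0},
    {"dx":0.0155,"dy":0.053,"dz":-0.04,"wx":0,"wy":0,"wz":0},
    {"dx":0.0155,"dy":0.053,"dz":-0.04,"wx":0,"wy":0,"wz":0},
  ],
)

```text
clock: 38.0
tool_pos: [0.6099, -0.1442, 0.2593]
eef_rot: [-0.703, 0.07, -0.064, 0.704]
contact_force: [0.3, 0.3, 0.2]
opening: 0.007
```

Run:
```python
from h import *
where();plan2([(.610,-.148,.072,TH+np.pi/2,0)])
```

```text
tip [ 0.6087 -0.1438  0.0933] trk [ 0.1799 -0.1971] s 0.0831 lat 0.1668 F [0.3 0.3 0.2] clk 38.0 op 0.007 yaw_t 1.570
d [ 0.001   0.0213 -0.0038] w [-0.001 -0.001 -0.01 ]
```

Descend in small steps, watching the force.

Emit:
arm_command(
  deltas=[
    {"dx":0.001,"dy":0.008,"dz":-0.004,"wx":0,"wy":0,"wz":0},
    {"dx":0.001,"dy":0.014,"dz":-0.004,"wx":0,"wy":0,"wz":0},
    {"dx":0.001,"dy":0.018,"dz":-0.004,"wx":0,"wy":0,"wz":0},
    {"dx":0.001,"dy":0.02,"dz":-0.004,"wx":0,"wy":0,"wz":0},
    {"dx":0.001,"dy":0.022,"dz":-0.004,"wx":0,"wy":0,"wz":0},
  ],
)

```text
clock: 38.5
tool_pos: [0.6117, -0.1462, 0.2393]
eef_rot: [-0.703, 0.067, -0.065, 0.705]
contact_force: [0.2, -0.1, 0.4]
opening: 0.005
```

Emit:
arm_command(
  deltas=[
    {"dx":0,"dy":0.001,"dz":0,"wx":0,"wy":0,"wz":0},
    {"dx":0,"dy":0.001,"dz":0,"wx":0,"wy":0,"wz":0},
    {"dx":0,"dy":0.002,"dz":0,"wx":0,"wy":0,"wz":0},
    {"dx":0,"dy":0.002,"dz":0,"wx":0,"wy":0,"wz":0},
    {"dx":0,"dy":0.002,"dz":0,"wx":0,"wy":0,"wz":0},
  ],
)

```text
clock: 39.0
tool_pos: [0.6115, -0.1465, 0.2372]
eef_rot: [-0.703, 0.068, -0.065, 0.705]
contact_force: [0.8, -0.7, -0.5]
opening: 0.005
```

Emit:
arm_command(
  deltas=[
    {"dx":0,"dy":0.001,"dz":0,"wx":0,"wy":0,"wz":0},
    {"dx":0,"dy":0.001,"dz":0,"wx":0,"wy":0,"wz":0},
    {"dx":0,"dy":0.002,"dz":0,"wx":0,"wy":0,"wz":0},
    {"dx":0,"dy":0.002,"dz":0,"wx":0,"wy":0,"wz":0},
    {"dx":0,"dy":0.002,"dz":0,"wx":0,"wy":0,"wz":0},
  ],
)

```text
clock: 39.5
tool_pos: [0.6116, -0.1465, 0.2351]
eef_rot: [-0.703, 0.068, -0.065, 0.705]
contact_force: [0.3, 0.7, 0.6]
opening: 0.007
```

Run:
```python
from h import *
im=snap("scene","s29"); crop(im,210,110,80,60,10,"s29c")
where()
```

```text
tip [ 0.611  -0.1461  0.0691] trk [ 0.1826 -0.1989] s 0.0828 lat 0.1700 F [ 1.   0.4 -0.1] clk 39.55 op 0.006 yaw_t 1.572
```

View pics/s29c.png

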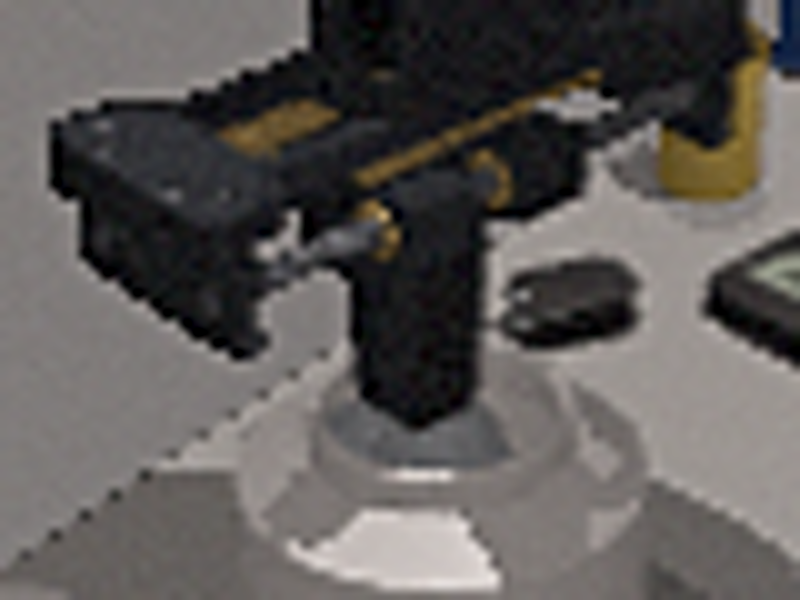

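Emit:
arm_command(
  deltas=[
    {"dx":0,"dy":0.0005,"dz":0,"wx":0,"wy":0,"wz":0},
    {"dx":0,"dy":0.001,"dz":0,"wx":0,"wy":0,"wz":0},
    {"dx":0,"dy":0.001,"dz":0,"wx":0,"wy":0,"wz":0},
    {"dx":0,"dy":0.0015,"dz":0,"wx":0,"wy":0,"wz":0},
    {"dx":0,"dy":0.0015,"dz":0,"wx":0,"wy":0,"wz":0},
  ],
)

```text
clock: 40.05
tool_pos: [0.6117, -0.1465, 0.2339]
eef_rot: [-0.703, 0.067, -0.065, 0.705]
contact_force: [-0.2, 0.5, 1.9]
opening: 0.006
```

Emit:
arm_command(
  deltas=[
    {"dx":0,"dy":0.0005,"dz":0,"wx":0,"wy":0,"wz":0},
    {"dx":0,"dy":0.001,"dz":0,"wx":0,"wy":0,"wz":0},
    {"dx":0,"dy":0.001,"dz":0,"wx":0,"wy":0,"wz":0},
    {"dx":0,"dy":0.0015,"dz":0,"wx":0,"wy":0,"wz":0},
    {"dx":0,"dy":0.0015,"dz":0,"wx":0,"wy":0,"wz":0},
  ],
)

```text
clock: 40.55
tool_pos: [0.612, -0.1462, 0.2332]
eef_rot: [-0.703, 0.067, -0.066, 0.705]
contact_force: [-0.8, 0.4, 7.6]
opening: 0.008
```

Contact at 7.6 N (ball top at z ≈ 0.067). Now roll it toward -y.

Emit:
arm_command(
  deltas=[
    {"dx":0,"dy":0,"dz":-0.003,"wx":0,"wy":0,"wz":0},
    {"dx":0,"dy":0,"dz":-0.006,"wx":0,"wy":0,"wz":0},
    {"dx":-0.001,"dy":0,"dz":-0.009,"wx":0,"wy":0,"wz":0},
    {"dx":-0.001,"dy":0,"dz":-0.012,"wx":0,"wy":0,"wz":0},
    {"dx":-0.001,"dy":0,"dz":-0.015,"wx":0,"wy":0,"wz":0},
  ],
)

```text
clock: 41.05
tool_pos: [0.6078, -0.1612, 0.2325]
eef_rot: [-0.703, 0.068, -0.065, 0.705]
contact_force: [-1.0, -0.4, 5.1]
opening: 0.002
```

Run:
```python
from h import *
im=snap("scene","s30"); crop(im,210,110,80,60,10,"s30c")
where()
```

```text
tip [ 0.607  -0.1618  0.0663] trk [ 0.1816 -0.215 ] s 0.0869 lat 0.1814 F [-1.3 -0.4  6.5] clk 41.1 op 0.004 yaw_t 1.571
```

View pics/s30c.png

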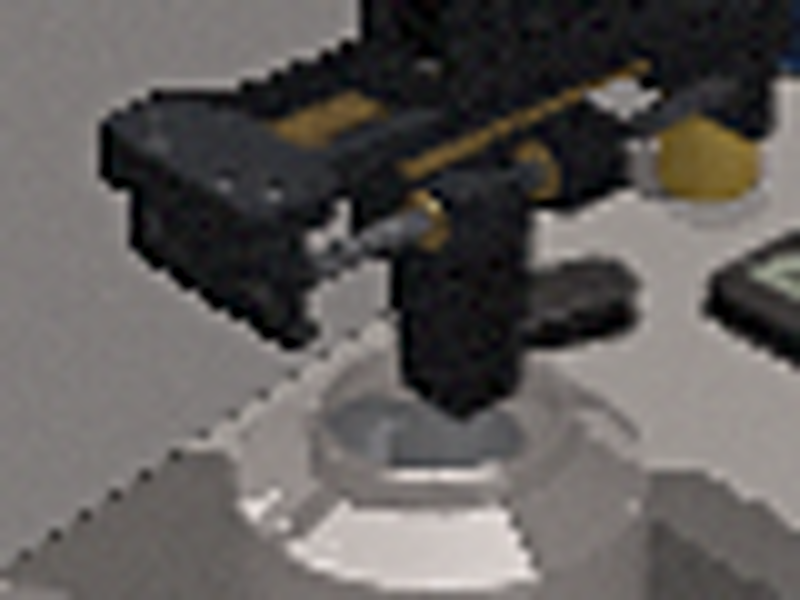

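Emit:
arm_command(
  deltas=[
    {"dx":0,"dy":0,"dz":-0.002,"wx":0,"wy":0,"wz":0},
    {"dx":0,"dy":0,"dz":-0.004,"wx":0,"wy":0,"wz":0},
    {"dx":0,"dy":0,"dz":-0.005,"wx":0,"wy":0,"wz":0},
    {"dx":0,"dy":-0.01,"dz":-0.005,"wx":0,"wy":0,"wz":0},
    {"dx":0,"dy":-0.025,"dz":-0.005,"wx":0,"wy":0,"wz":0},
  ],
)

```text
clock: 41.6
tool_pos: [0.6065, -0.1661, 0.2569]
eef_rot: [-0.703, 0.068, -0.064, 0.705]
contact_force: [-0.0, 0.0, -0.1]
opening: 0.006
```

Emit:
arm_command(
  deltas=[
    {"dx":0,"dy":-0.02,"dz":0.03,"wx":0,"wy":0,"wz":0},
    {"dx":0,"dy":-0.02,"dz":0.06,"wx":0,"wy":0,"wz":0},
    {"dx":0,"dy":-0.02,"dz":0.09,"wx":0,"wy":0,"wz":0},
    {"dx":0,"dy":-0.02,"dz":0.1,"wx":0,"wy":0,"wz":0},
    {"dx":0,"dy":-0.02,"dz":0.1,"wx":0,"wy":0,"wz":0},
  ],
)

```text
clock: 42.1
tool_pos: [0.626, -0.0661, 0.2782]
eef_rot: [-0.703, 0.066, -0.064, 0.705]
contact_force: [0.1, -0.7, 1.3]
opening: 0.008
```

Run:
```python
from h import *
im=snap("scene","s31"); crop(im,220,130,60,45,12,"s31c")
im=snap("top","t31"); crop(im,285,125,55,50,12,"t31c")
where()
```

```text
tip [ 0.6249 -0.0696  0.1112] trk [ 0.1819 -0.121 ] s 0.0587 lat 0.1185 F [ 0.1 -0.7  0.4] clk 42.2 op 0.006 yaw_t 1.570
```

View pics/s31c.png

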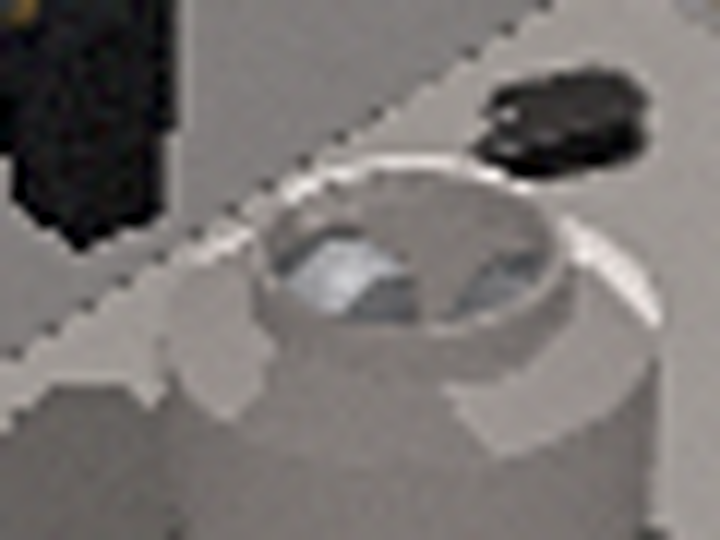

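View pics/t31c.png

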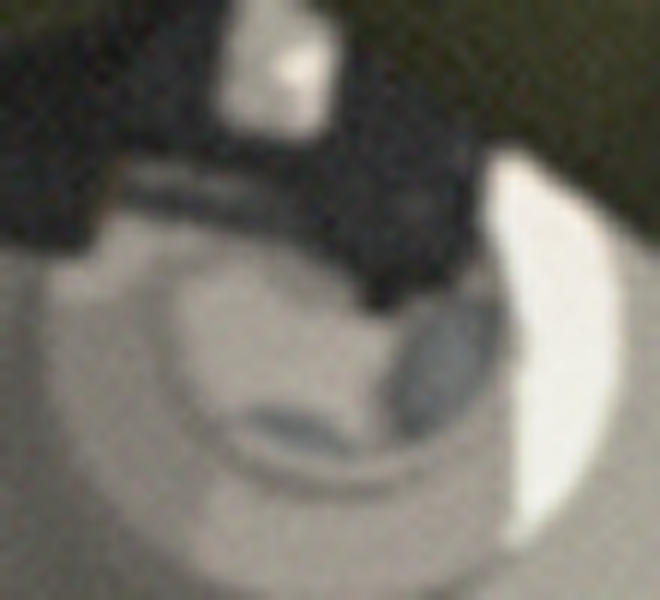

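All three balls are now on the floor: far-left and right ones in the scene view, right and near ones in the top view. Now locate the stopper and the mouth precisely.

Run:
```python
from h import *
a=cv2.imread("pics/t27.png")
m=(a.max(2)<75).astype(np.uint8); m[:, :295]=0; m[:,345:]=0; m[:182]=0;m[230:]=0
k=max(cv2.findContours(m,0,1)[0],key=cv2.contourArea); e=cv2.fitEllipse(k); print("stop top",e,ray("top",e[0],.02).round(4))
b=cv2.imread("pics/s31.png"); crop(b,260,140,80,60,10,"st31")
# jar body outline in t27 and mouth
g=cv2.cvtColor(a,cv2.COLOR_BGR2HSV); w=(a.min(2)>150).astype(np.uint8); w[:, :285]=0; w[:,342:]=0; w[:124]=0; w[182:]=0
k=max(cv2.findContours(w,0,1)[0],key=cv2.contourArea); e=cv2.fitEllipse(k); print("jar",e,ray("top",e[0],.051).round(4), ray("top",e[0],.046).round(4))
h=((1-w)[124:182,285:342]).copy()
cs,_=cv2.findContours((a.max(2)<165).astype(np.uint8)[135:170,298:330],0,1)
k=max(cs,key=cv2.contourArea); e=cv2.fitEllipse(k); print(e)
for X in ([.606,-.151,.068],[.6075,-.1515,.068]): print(proj("scene",X),proj("top",X))
```

```text
stop top ((316.2364501953125, 205.90603637695312), (26.25373649597168, 27.810379028320312), 116.66140747070312) [ 0.4767 -0.1629  0.02  ]
jar ((312.617431640625, 151.71925354003906), (46.55047607421875, 47.7863883972168), 112.47362518310547) [ 0.6072 -0.1539  0.051 ] [ 0.6084 -0.1546  0.046 ]
((16.228145599365234, 14.478787422180176), (24.272090911865234, 25.30841827392578), 12.571493148803711)
[253.42425481 150.59382056] [312.34138792 150.51227289]
[253.11704824 150.33674452] [312.52964012 149.90182854]
```

View pics/st31.png

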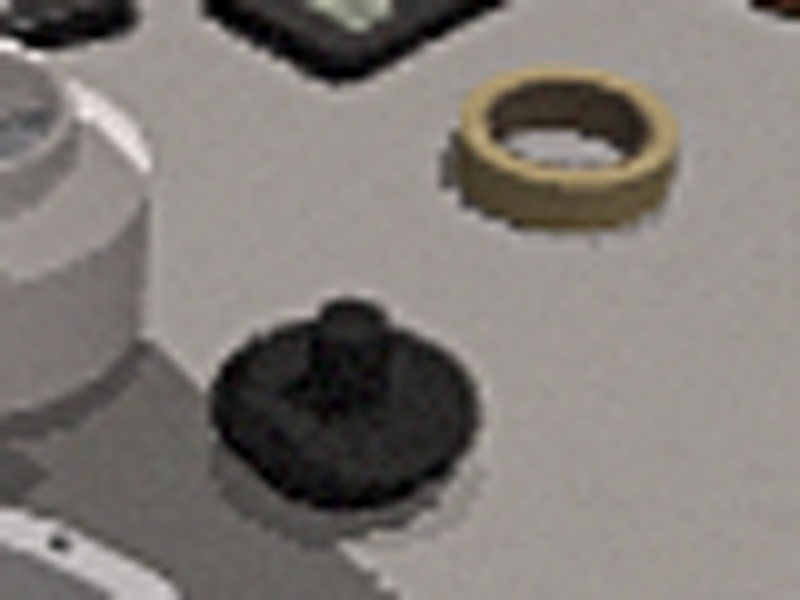

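Run:
```python
from h import *
print(proj("scene",[.4767,-.163,.046]),proj("scene",[.4767,-.163,.02]))
where(); plan2([(.477,-.163,.11,TH+np.pi/2,0)])
```

```text
[294.07969349 171.74224466] [293.50794354 179.44445025]
tip [ 0.6249 -0.0696  0.1112] trk [ 0.1819 -0.121 ] s 0.0587 lat 0.1185 F [ 0.1 -0.7  0.4] clk 42.2 op 0.006 yaw_t 1.570
d [-0.1283  0.0018 -0.1197] w [ 0.    -0.001 -0.005]
```

Emit:
arm_command(
  deltas=[
    {"dx":-0.03,"dy":0,"dz":-0.028,"wx":0,"wy":0,"wz":0},
    {"dx":-0.06,"dy":0,"dz":-0.056,"wx":0,"wy":0,"wz":0},
    {"dx":-0.09,"dy":0,"dz":-0.084,"wx":0,"wy":0,"wz":0},
    {"dx":-0.12,"dy":0,"dz":-0.112,"wx":0,"wy":0,"wz":0},
    {"dx":-0.128,"dy":0,"dz":-0.121,"wx":0,"wy":0,"wz":0},
  ],
  claw=0.2,
)

```text
clock: 42.7
tool_pos: [0.4726, -0.1678, 0.2769]
eef_rot: [0.705, -0.072, 0.065, -0.703]
contact_force: [0.5, -0.7, -0.8]
opening: 0.435
```

Emit:
arm_command(
  deltas=[
    {"dx":0,"dy":0,"dz":0,"wx":0,"wy":0,"wz":0},
    {"dx":0,"dy":0,"dz":0,"wx":0,"wy":0,"wz":0},
    {"dx":0,"dy":0,"dz":0,"wx":0,"wy":0,"wz":0},
    {"dx":0,"dy":0,"dz":0,"wx":0,"wy":0,"wz":0},
    {"dx":0,"dy":0,"dz":0,"wx":0,"wy":0,"wz":0},
  ],
)

```text
clock: 43.2
tool_pos: [0.478, -0.1621, 0.2775]
eef_rot: [-0.703, 0.067, -0.065, 0.705]
contact_force: [0.7, -0.2, 0.6]
opening: 0.599
```

Run:
```python
from h import *
where(); print(pose()[2]['q'].round(2)); plan2([(.477,-.164,.06,TH+np.pi/2,0),(.477,-.164,.023,TH+np.pi/2,0)])
im=snap("scene","s32"); crop(im,240,110,100,75,8,"s32c")
```

```text
tip [ 0.4776 -0.1616  0.1115] trk [ 0.0545 -0.2391] s 0.1347 lat 0.1452 F [ 0.7 -0.2  0.6] clk 43.2 op 0.599 yaw_t 1.573
[ 0.64  0.83 -0.68  2.02  0.89  0.63  0.73]
d [-0.0005  0.0515 -0.0022] w [-0.003  0.003 -0.004]
d [-0.0004  0.0885 -0.0023] w [-0.003  0.003 -0.004]
```

View pics/s32c.png

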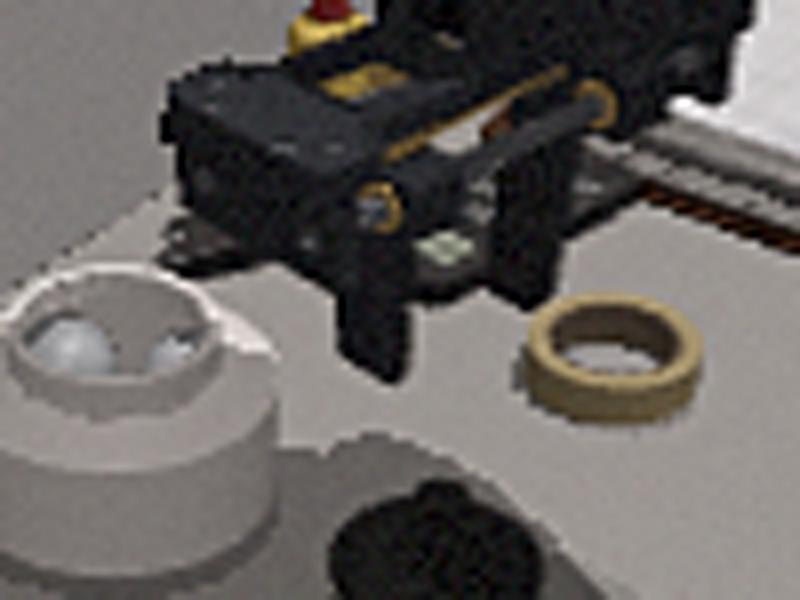

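Emit:
arm_command(
  deltas=[
    {"dx":0,"dy":0.025,"dz":-0.002,"wx":0,"wy":0,"wz":0},
    {"dx":0,"dy":0.05,"dz":-0.002,"wx":0,"wy":0,"wz":0},
    {"dx":0,"dy":0.07,"dz":-0.002,"wx":0,"wy":0,"wz":0},
    {"dx":0,"dy":0.08,"dz":-0.002,"wx":0,"wy":0,"wz":0},
    {"dx":0,"dy":0.0875,"dz":-0.002,"wx":0,"wy":0,"wz":0},
  ],
)

```text
clock: 43.75
tool_pos: [0.4768, -0.1642, 0.1894]
eef_rot: [-0.703, 0.068, -0.065, 0.705]
contact_force: [-0.7, 0.0, -0.2]
opening: 0.594
```

Emit:
arm_command(
  deltas=[
    {"dx":0,"dy":0,"dz":0,"wx":0,"wy":0,"wz":0},
    {"dx":0,"dy":0,"dz":0,"wx":0,"wy":0,"wz":0},
    {"dx":0,"dy":0,"dz":0,"wx":0,"wy":0,"wz":0},
    {"dx":0,"dy":0,"dz":0,"wx":0,"wy":0,"wz":0},
    {"dx":0,"dy":0,"dz":0,"wx":0,"wy":0,"wz":0},
  ],
)

```text
clock: 44.25
tool_pos: [0.4767, -0.1647, 0.1905]
eef_rot: [-0.703, 0.067, -0.066, 0.705]
contact_force: [0.2, -0.4, -0.7]
opening: 0.597
```

Run:
```python
from h import *
where(); print(pose()[2]['q'].round(2)); plan2([(.477,-.164,.023,TH+np.pi/2,0)])
im=snap("scene","s33"); crop(im,240,120,100,75,8,"s33c")
```

```text
tip [ 0.4763 -0.1643  0.0245] trk [ 0.0537 -0.242 ] s 0.1352 lat 0.1479 F [ 0.2 -0.4 -0.7] clk 44.25 op 0.597 yaw_t 1.571
[ 0.54  0.96 -0.5   2.05  1.12  0.45  0.53]
d [0.0001 0.0015 0.0007] w [-0.002  0.001 -0.004]
```

View pics/s33c.png

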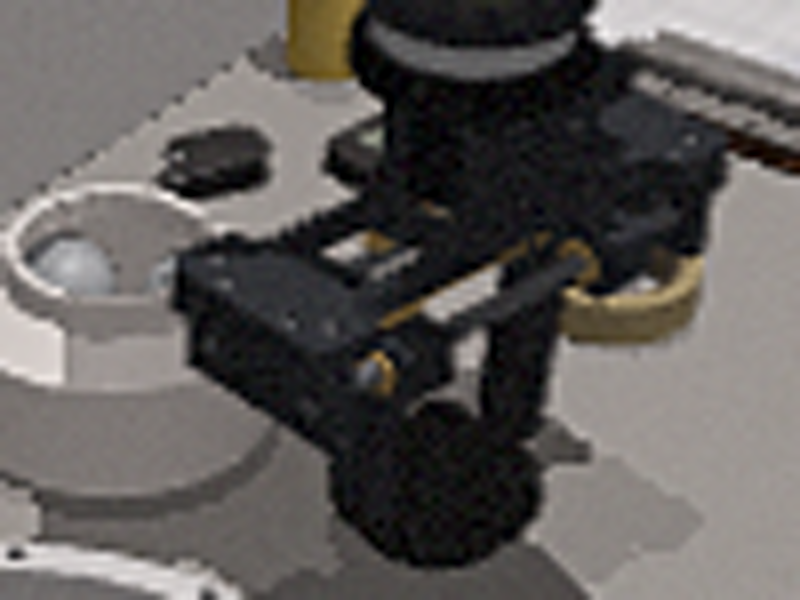

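The fingers straddle the grip. Close.

Emit:
arm_command(
  deltas=[
    {"dx":0,"dy":0.001,"dz":0,"wx":0,"wy":0,"wz":0},
    {"dx":0,"dy":0.001,"dz":0,"wx":0,"wy":0,"wz":0},
    {"dx":0,"dy":0.001,"dz":0,"wx":0,"wy":0,"wz":0},
    {"dx":0,"dy":0.001,"dz":0,"wx":0,"wy":0,"wz":0},
    {"dx":0,"dy":0.001,"dz":0,"wx":0,"wy":0,"wz":0},
  ],
  claw=-1,
  grip_force=40,
)

```text
clock: 44.8
tool_pos: [0.4767, -0.1645, 0.189]
eef_rot: [-0.703, 0.068, -0.065, 0.705]
contact_force: [-0.5, 0.4, 0.1]
opening: 0.238
```

Emit:
arm_command(
  deltas=[
    {"dx":0,"dy":0,"dz":0,"wx":0,"wy":0,"wz":0},
    {"dx":0,"dy":0,"dz":0,"wx":0,"wy":0,"wz":0},
    {"dx":0,"dy":0,"dz":0,"wx":0,"wy":0,"wz":0},
    {"dx":0,"dy":0,"dz":0,"wx":0,"wy":0,"wz":0},
    {"dx":0,"dy":0,"dz":0,"wx":0,"wy":0,"wz":0},
  ],
)

```text
clock: 45.3
tool_pos: [0.4766, -0.1645, 0.1891]
eef_rot: [-0.703, 0.068, -0.065, 0.705]
contact_force: [0.5, 0.4, -1.3]
opening: 0.237
```

Emit:
arm_command(
  deltas=[
    {"dx":0,"dy":-0.02,"dz":0,"wx":0,"wy":0,"wz":0},
    {"dx":0,"dy":-0.04,"dz":0,"wx":0,"wy":0,"wz":0},
    {"dx":0,"dy":-0.06,"dz":0,"wx":0,"wy":0,"wz":0},
    {"dx":0,"dy":-0.08,"dz":0,"wx":0,"wy":0,"wz":0},
    {"dx":0,"dy":-0.1,"dz":0,"wx":0,"wy":0,"wz":0},
  ],
)

```text
clock: 45.8
tool_pos: [0.4766, -0.1649, 0.2898]
eef_rot: [-0.703, 0.068, -0.065, 0.705]
contact_force: [0.4, 0.6, -0.5]
opening: 0.234
```

Run:
```python
from h import *
where(); print(pose()[2]['q'].round(2)); plan2([(.6065,-.151,.125,TH+np.pi/2,0)])
im=snap("scene","s34"); crop(im,240,100,100,75,8,"s34c")
```

```text
tip [ 0.476  -0.1646  0.1238] trk [ 0.0535 -0.2424] s 0.1354 lat 0.1482 F [ 0.4  0.6 -0.5] clk 45.8 op 0.234 yaw_t 1.571
[ 0.66  0.81 -0.69  2.01  0.86  0.65  0.77]
d [ 0.1249 -0.0017  0.038 ] w [-0.002  0.001 -0.006]
```

View pics/s34c.png

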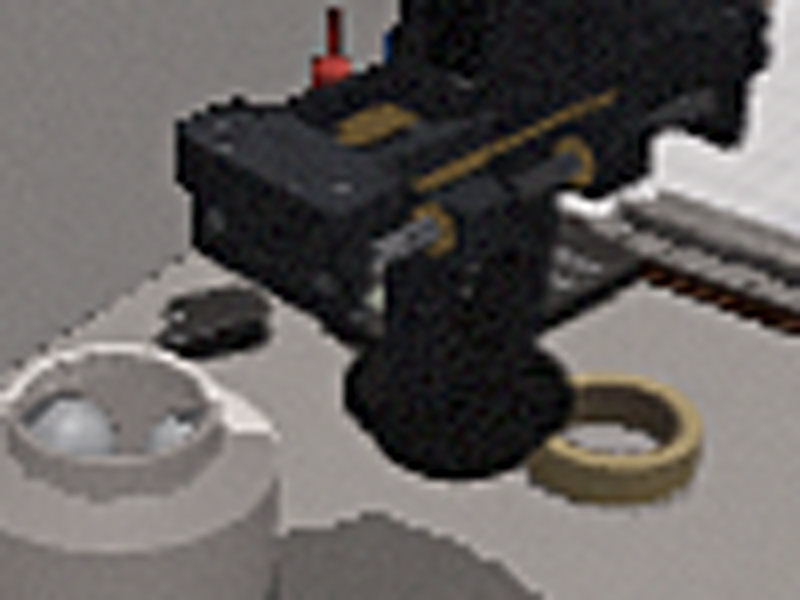

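Run:
```python
from h import *
print(proj("scene",[.476,-.1646,.118]))
```

```text
[296.35011938 148.76333807]
```

Emit:
arm_command(
  deltas=[
    {"dx":0.04,"dy":0,"dz":0.012,"wx":0,"wy":0,"wz":0},
    {"dx":0.08,"dy":0,"dz":0.024,"wx":0,"wy":0,"wz":0},
    {"dx":0.11,"dy":0,"dz":0.034,"wx":0,"wy":0,"wz":0},
    {"dx":0.125,"dy":0,"dz":0.038,"wx":0,"wy":0,"wz":0},
    {"dx":0.125,"dy":0,"dz":0.038,"wx":0,"wy":0,"wz":0},
  ],
)

```text
clock: 46.35
tool_pos: [0.6083, -0.1502, 0.2879]
eef_rot: [-0.703, 0.067, -0.066, 0.705]
contact_force: [-0.7, 0.1, -0.9]
opening: 0.238
```

Emit:
arm_command(
  deltas=[
    {"dx":0,"dy":0,"dz":0,"wx":0,"wy":0,"wz":0},
    {"dx":0,"dy":0,"dz":0,"wx":0,"wy":0,"wz":0},
    {"dx":0,"dy":0,"dz":0,"wx":0,"wy":0,"wz":0},
    {"dx":0,"dy":0,"dz":0,"wx":0,"wy":0,"wz":0},
    {"dx":0,"dy":0,"dz":0,"wx":0,"wy":0,"wz":0},
  ],
)

```text
clock: 46.85
tool_pos: [0.6065, -0.151, 0.2888]
eef_rot: [-0.703, 0.068, -0.065, 0.705]
contact_force: [0.0, -0.4, -1.0]
opening: 0.238
```

Run:
```python
from h import *
where(); plan2([(.6065,-.151,.108,TH+np.pi/2,0)])
im=snap("scene","s35"); crop(im,205,100,100,75,8,"s35c")
im=snap("top","t35"); crop(im,285,125,55,50,12,"t35c")
```

```text
tip [ 0.606  -0.1507  0.1228] trk [ 0.1785 -0.2043] s 0.0853 lat 0.1713 F [ 0.  -0.4 -1. ] clk 46.85 op 0.238 yaw_t 1.571
d [0.     0.0148 0.    ] w [-0.002  0.001 -0.005]
```

View pics/s35c.png

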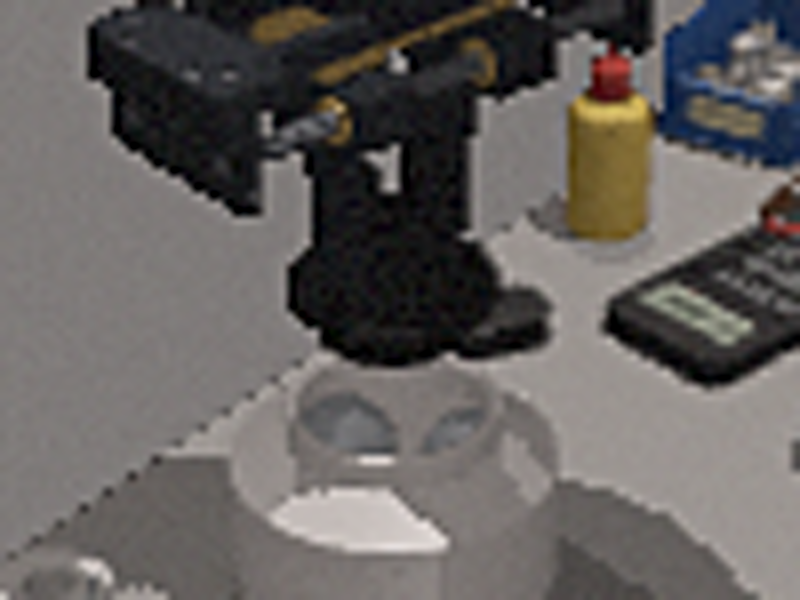

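View pics/t35c.png

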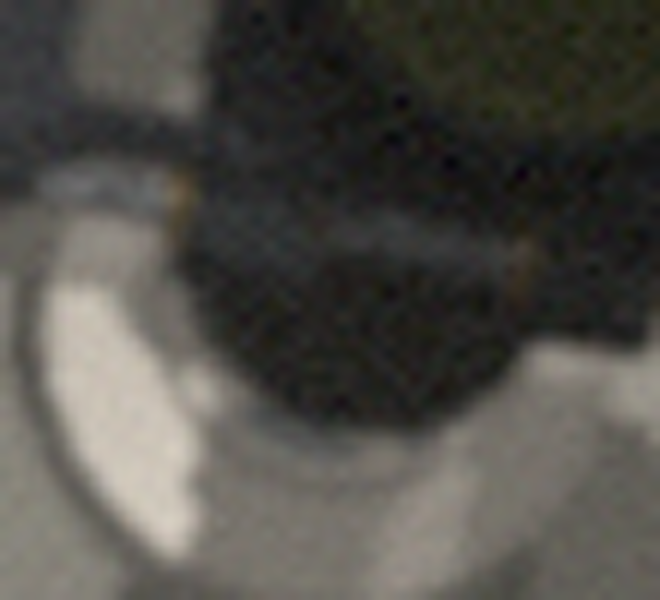

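Run:
```python
from h import *
for z in (.114,.12):
  p=proj("top",[.569,-.151,z]); print(((p-[285,125])+.46)*12)
a=cv2.imread("pics/t35.png")
print(proj("scene",[.606,-.1507,.117]), 205+395/8-.44)
```

```text
[371.66690914 442.76300613]
[376.12938207 435.86005407]
[253.12061658 135.34976309] 253.935
```

Aligned within a couple of mm, with 7 mm slack at the plug's small end. Lower to the rim, then press slowly.

Emit:
arm_command(
  deltas=[
    {"dx":0,"dy":0.01,"dz":0,"wx":0,"wy":0,"wz":0},
    {"dx":0,"dy":0.018,"dz":0,"wx":0,"wy":0,"wz":0},
    {"dx":0,"dy":0.024,"dz":0,"wx":0,"wy":0,"wz":0},
    {"dx":0,"dy":0.029,"dz":0,"wx":0,"wy":0,"wz":0},
    {"dx":0,"dy":0.031,"dz":0,"wx":0,"wy":0,"wz":0},
  ],
)

```text
clock: 47.45
tool_pos: [0.6065, -0.1507, 0.2567]
eef_rot: [-0.703, 0.068, -0.065, 0.705]
contact_force: [1.0, 0.8, -0.7]
opening: 0.233
```

Run:
```python
from h import *
where(); plan2([(.6065,-.151,.085,TH+np.pi/2,0)])
im=snap("scene","s36"); crop(im,205,100,100,75,8,"s36c")
```

```text
tip [ 0.6058 -0.1503  0.0907] trk [ 0.1783 -0.2039] s 0.0852 lat 0.1708 F [ 1.   0.8 -0.7] clk 47.45 op 0.233 yaw_t 1.572
d [ 0.0001  0.0057 -0.0003] w [-0.002  0.001 -0.006]
```

View pics/s36c.png

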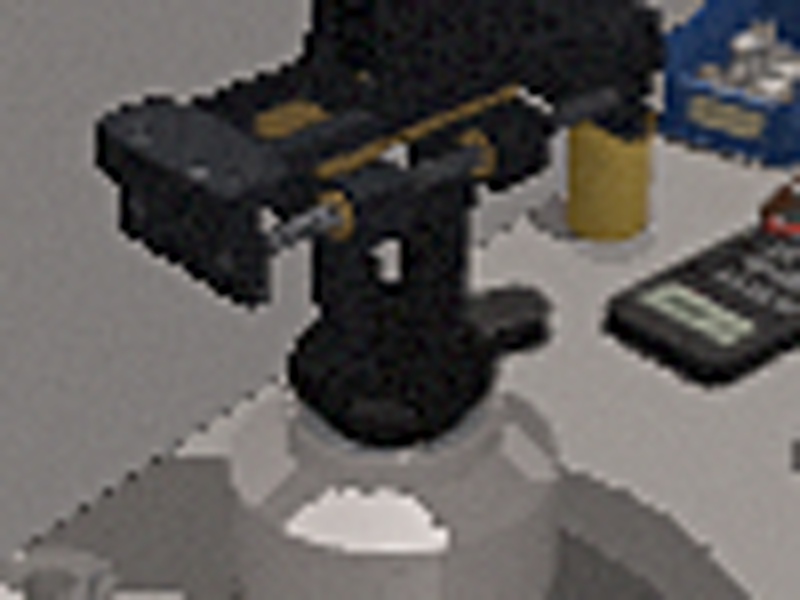

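Emit:
arm_command(
  deltas=[
    {"dx":0,"dy":0.002,"dz":0,"wx":0,"wy":0,"wz":0},
    {"dx":0,"dy":0.004,"dz":0,"wx":0,"wy":0,"wz":0},
    {"dx":0,"dy":0.006,"dz":0,"wx":0,"wy":0,"wz":0},
    {"dx":0,"dy":0.008,"dz":0,"wx":0,"wy":0,"wz":0},
    {"dx":0,"dy":0.009,"dz":0,"wx":0,"wy":0,"wz":0},
  ],
  grip_force=55,
)

```text
clock: 48.0
tool_pos: [0.6067, -0.1507, 0.2485]
eef_rot: [-0.703, 0.068, -0.065, 0.705]
contact_force: [0.5, -0.1, -0.1]
opening: 0.234
```

Emit:
arm_command(
  deltas=[
    {"dx":0,"dy":0.001,"dz":0,"wx":0,"wy":0,"wz":0},
    {"dx":0,"dy":0.002,"dz":0,"wx":0,"wy":0,"wz":0},
    {"dx":0,"dy":0.003,"dz":0,"wx":0,"wy":0,"wz":0},
    {"dx":0,"dy":0.004,"dz":0,"wx":0,"wy":0,"wz":0},
    {"dx":0,"dy":0.004,"dz":0,"wx":0,"wy":0,"wz":0},
  ],
)

```text
clock: 48.5
tool_pos: [0.6067, -0.1507, 0.2445]
eef_rot: [-0.703, 0.068, -0.065, 0.705]
contact_force: [0.4, -1.0, -1.0]
opening: 0.232
```

Run:
```python
from h import *
where()
im=snap("scene","s37"); crop(im,205,100,100,75,8,"s37c")
```

```text
tip [ 0.6061 -0.1503  0.0785] trk [ 0.1786 -0.2039] s 0.0852 lat 0.1711 F [ 0.4 -1.  -1. ] clk 48.5 op 0.232 yaw_t 1.572
```

View pics/s37c.png

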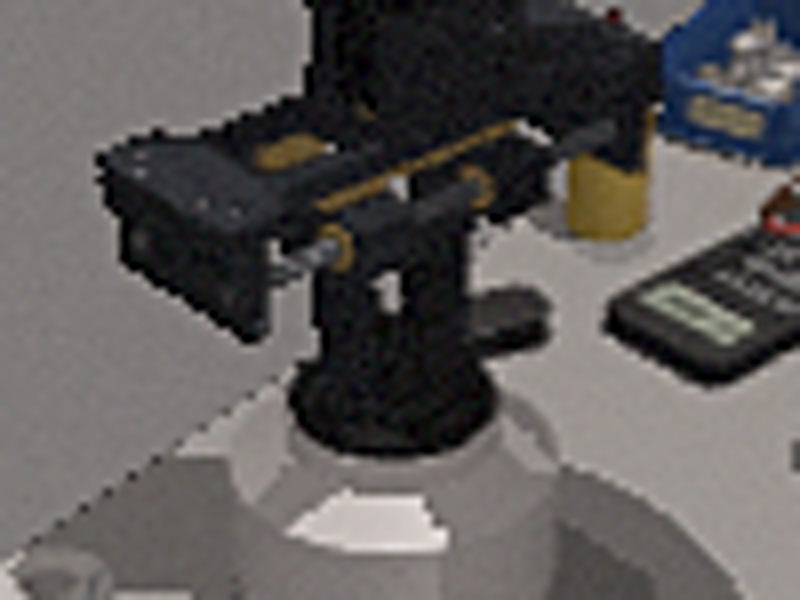

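Nearly down with no force yet. Press on in 1 mm steps.

Emit:
arm_command(
  deltas=[
    {"dx":0,"dy":0.0005,"dz":0,"wx":0,"wy":0,"wz":0},
    {"dx":0,"dy":0.001,"dz":0,"wx":0,"wy":0,"wz":0},
    {"dx":0,"dy":0.0015,"dz":0,"wx":0,"wy":0,"wz":0},
    {"dx":0,"dy":0.002,"dz":0,"wx":0,"wy":0,"wz":0},
    {"dx":0,"dy":0.002,"dz":0,"wx":0,"wy":0,"wz":0},
  ],
)

```text
clock: 49.05
tool_pos: [0.6067, -0.1507, 0.2431]
eef_rot: [-0.703, 0.068, -0.065, 0.705]
contact_force: [-1.0, -0.7, 2.4]
opening: 0.229
```

Emit:
arm_command(
  deltas=[
    {"dx":0,"dy":0.0005,"dz":0,"wx":0,"wy":0,"wz":0},
    {"dx":0,"dy":0.001,"dz":0,"wx":0,"wy":0,"wz":0},
    {"dx":0,"dy":0.001,"dz":0,"wx":0,"wy":0,"wz":0},
    {"dx":0,"dy":0.001,"dz":0,"wx":0,"wy":0,"wz":0},
    {"dx":0,"dy":0.001,"dz":0,"wx":0,"wy":0,"wz":0},
  ],
)

```text
clock: 49.55
tool_pos: [0.6067, -0.1506, 0.243]
eef_rot: [-0.703, 0.067, -0.065, 0.704]
contact_force: [-3.1, -1.1, 9.9]
opening: 0.233
```

Emit:
arm_command(
  deltas=[
    {"dx":0,"dy":0.0005,"dz":0,"wx":0,"wy":0,"wz":0},
    {"dx":0,"dy":0.001,"dz":0,"wx":0,"wy":0,"wz":0},
    {"dx":0,"dy":0.0015,"dz":0,"wx":0,"wy":0,"wz":0},
    {"dx":0,"dy":0.002,"dz":0,"wx":0,"wy":0,"wz":0},
    {"dx":0,"dy":0.002,"dz":0,"wx":0,"wy":0,"wz":0},
  ],
)

```text
clock: 50.05
tool_pos: [0.6067, -0.1505, 0.2429]
eef_rot: [-0.704, 0.067, -0.066, 0.704]
contact_force: [-7.6, -0.9, 23.0]
opening: 0.236
```

Run:
```python
from h import *
where()
```

```text
tip [ 0.6063 -0.1504  0.0769] trk [ 0.1788 -0.2039] s 0.0851 lat 0.1712 F [-7.6 -0.9 23. ] clk 50.05 op 0.236 yaw_t 1.571
```

The contact is stiff at the height expected for fully home. Release, retreat and look.

Emit:
arm_command(
  deltas=[
    {"dx":0,"dy":-0.002,"dz":0,"wx":0,"wy":0,"wz":0},
    {"dx":0,"dy":-0.003,"dz":0,"wx":0,"wy":0,"wz":0},
    {"dx":0,"dy":-0.003,"dz":0,"wx":0,"wy":0,"wz":0},
    {"dx":0,"dy":-0.003,"dz":0,"wx":0,"wy":0,"wz":0},
    {"dx":0,"dy":-0.003,"dz":0,"wx":0,"wy":0,"wz":0},
  ],
  claw=0.2,
)

```text
clock: 50.55
tool_pos: [0.6066, -0.1507, 0.2422]
eef_rot: [-0.703, 0.068, -0.065, 0.705]
contact_force: [-0.1, -0.2, 0.7]
opening: 0.598
```

Emit:
arm_command(
  deltas=[
    {"dx":0,"dy":-0.02,"dz":0,"wx":0,"wy":0,"wz":0},
    {"dx":0,"dy":-0.045,"dz":0,"wx":0,"wy":0,"wz":0},
    {"dx":0,"dy":-0.07,"dz":0,"wx":0,"wy":0,"wz":0},
    {"dx":0,"dy":-0.08,"dz":0,"wx":0,"wy":0,"wz":0},
    {"dx":0,"dy":-0.08,"dz":0,"wx":0,"wy":0,"wz":0},
  ],
)

```text
clock: 51.05
tool_pos: [0.6074, -0.1508, 0.3237]
eef_rot: [-0.703, 0.067, -0.066, 0.705]
contact_force: [-0.1, -0.0, -0.5]
opening: 0.603
```

Run:
```python
from h import *
where()
im=snap("scene","s38"); crop(im,215,120,70,60,11,"s38c")
```

```text
tip [ 0.6073 -0.1505  0.1578] trk [ 0.1798 -0.2038] s 0.0848 lat 0.1718 F [-0.1 -0.  -0.5] clk 51.05 op 0.603 yaw_t 1.571
```

View pics/s38c.png

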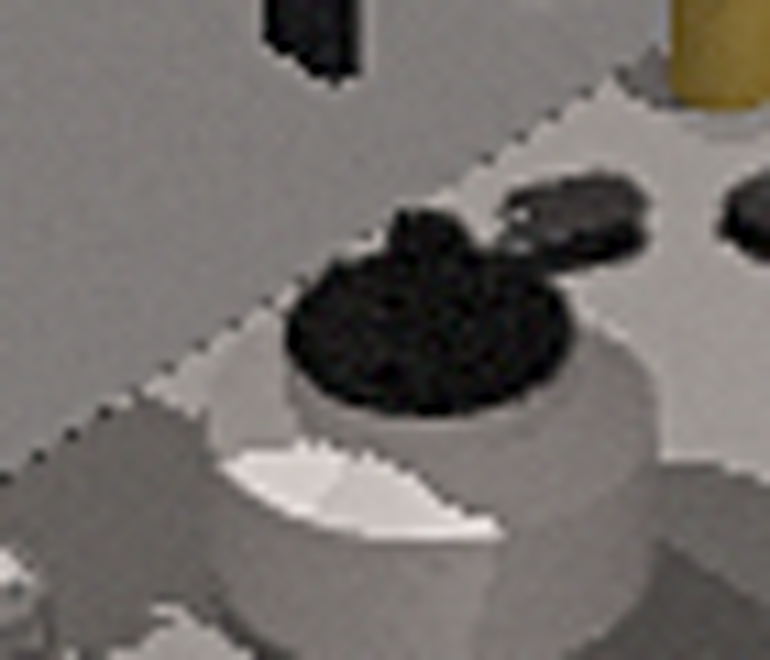

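It looks seated and flat. For certainty, I'll shut the fingers and press on the grip's top (expected at z = 0.100).

Emit:
arm_command(
  deltas=[
    {"dx":0,"dy":0,"dz":0,"wx":0,"wy":0,"wz":0},
    {"dx":0,"dy":0,"dz":0,"wx":0,"wy":0,"wz":0},
    {"dx":0,"dy":0,"dz":0,"wx":0,"wy":0,"wz":0},
    {"dx":0,"dy":0,"dz":0,"wx":0,"wy":0,"wz":0},
    {"dx":0,"dy":0.01,"dz":0,"wx":0,"wy":0,"wz":0},
  ],
  claw=-1,
)

```text
clock: 51.6
tool_pos: [0.6075, -0.1507, 0.3132]
eef_rot: [-0.703, 0.067, -0.066, 0.705]
contact_force: [-0.4, -0.3, 0.1]
opening: 0.17
```

Emit:
arm_command(
  deltas=[
    {"dx":0,"dy":0.01,"dz":0,"wx":0,"wy":0,"wz":0},
    {"dx":0,"dy":0.02,"dz":0,"wx":0,"wy":0,"wz":0},
    {"dx":0,"dy":0.03,"dz":0,"wx":0,"wy":0,"wz":0},
    {"dx":0,"dy":0.038,"dz":0,"wx":0,"wy":0,"wz":0},
    {"dx":0,"dy":0.041,"dz":0,"wx":0,"wy":0,"wz":0},
  ],
)

```text
clock: 52.1
tool_pos: [0.6065, -0.1508, 0.2703]
eef_rot: [-0.703, 0.068, -0.065, 0.705]
contact_force: [0.2, -0.1, 0.7]
opening: 0.0
```

Run:
```python
from h import *
where()
```

```text
tip [ 0.6056 -0.1503  0.1043] trk [ 0.1781 -0.204 ] s 0.0853 lat 0.1708 F [ 0.2 -0.1  0.7] clk 52.1 op 0.0 yaw_t 1.572
```

Emit:
arm_command(
  deltas=[
    {"dx":0,"dy":0.001,"dz":0,"wx":0,"wy":0,"wz":0},
    {"dx":0,"dy":0.002,"dz":0,"wx":0,"wy":0,"wz":0},
    {"dx":0,"dy":0.003,"dz":0,"wx":0,"wy":0,"wz":0},
    {"dx":0,"dy":0.004,"dz":0,"wx":0,"wy":0,"wz":0},
    {"dx":0,"dy":0.004,"dz":0,"wx":0,"wy":0,"wz":0},
  ],
)

```text
clock: 52.6
tool_pos: [0.6068, -0.1508, 0.2678]
eef_rot: [-0.703, 0.068, -0.065, 0.705]
contact_force: [-0.9, -0.4, -1.0]
opening: 0.007
```

Emit:
arm_command(
  deltas=[
    {"dx":0,"dy":0.0005,"dz":0,"wx":0,"wy":0,"wz":0},
    {"dx":0,"dy":0.001,"dz":0,"wx":0,"wy":0,"wz":0},
    {"dx":0,"dy":0.0015,"dz":0,"wx":0,"wy":0,"wz":0},
    {"dx":0,"dy":0.002,"dz":0,"wx":0,"wy":0,"wz":0},
    {"dx":0,"dy":0.0025,"dz":0,"wx":0,"wy":0,"wz":0},
  ],
)

```text
clock: 53.1
tool_pos: [0.6068, -0.1507, 0.2665]
eef_rot: [-0.703, 0.068, -0.065, 0.704]
contact_force: [-4.1, -1.6, 11.5]
opening: 0.006
```

Run:
```python
from h import *
where()
```

```text
tip [ 0.6063 -0.1504  0.1005] trk [ 0.1788 -0.2039] s 0.0851 lat 0.1712 F [-4.1 -1.6 11.5] clk 53.1 op 0.006 yaw_t 1.571
```

Emit:
arm_command(
  deltas=[
    {"dx":0,"dy":0.001,"dz":0,"wx":0,"wy":0,"wz":0},
    {"dx":0,"dy":0.002,"dz":0,"wx":0,"wy":0,"wz":0},
    {"dx":0,"dy":0.003,"dz":0,"wx":0,"wy":0,"wz":0},
    {"dx":0,"dy":0.004,"dz":0,"wx":0,"wy":0,"wz":0},
    {"dx":0,"dy":0.004,"dz":0,"wx":0,"wy":0,"wz":0},
  ],
)

```text
clock: 53.6
tool_pos: [0.6067, -0.1503, 0.2663]
eef_rot: [0.704, -0.067, 0.066, -0.704]
contact_force: [-11.7, -1.5, 34.7]
opening: 0.005
```

Run:
```python
from h import *
where()
```

```text
tip [ 0.6064 -0.1504  0.1003] trk [ 0.1789 -0.2039] s 0.0851 lat 0.1713 F [-11.7  -1.5  34.7] clk 53.6 op 0.005 yaw_t 1.571
```

The grip top holds at z = 0.1003 under 35 N (expected 0.100), so the stopper is fully home. Lift and swing away for the last checks.

Emit:
arm_command(
  deltas=[
    {"dx":0,"dy":-0.01,"dz":0,"wx":0,"wy":0,"wz":0},
    {"dx":0,"dy":-0.03,"dz":0,"wx":0,"wy":0,"wz":0},
    {"dx":0,"dy":-0.06,"dz":0.01,"wx":0,"wy":0,"wz":0},
    {"dx":0,"dy":-0.08,"dz":0.05,"wx":0,"wy":0,"wz":0},
    {"dx":0,"dy":-0.09,"dz":0.09,"wx":0,"wy":0,"wz":0},
  ],
)

```text
clock: 54.1
tool_pos: [0.6245, -0.0625, 0.3533]
eef_rot: [-0.703, 0.068, -0.067, 0.705]
contact_force: [0.0, 0.7, -0.1]
opening: 0.001
```

Emit:
arm_command(
  deltas=[
    {"dx":0,"dy":0,"dz":0.045,"wx":0,"wy":0,"wz":0},
    {"dx":-0.01,"dy":0,"dz":0.09,"wx":0,"wy":0,"wz":0},
    {"dx":-0.02,"dy":0,"dz":0.135,"wx":0,"wy":0,"wz":0},
    {"dx":-0.03,"dy":0,"dz":0.18,"wx":0,"wy":0,"wz":0},
    {"dx":-0.04,"dy":0,"dz":0.22,"wx":0,"wy":0,"wz":0},
  ],
)

```text
clock: 54.6
tool_pos: [0.6253, 0.1636, 0.3519]
eef_rot: [-0.703, 0.067, -0.065, 0.705]
contact_force: [0.5, 0.2, 0.5]
opening: 0.003
```

Emit:
arm_command(
  deltas=[
    {"dx":-0.01,"dy":0,"dz":0.045,"wx":0,"wy":0,"wz":0},
    {"dx":-0.02,"dy":0,"dz":0.09,"wx":0,"wy":0,"wz":0},
    {"dx":-0.03,"dy":0,"dz":0.12,"wx":0,"wy":0,"wz":0},
    {"dx":-0.03,"dy":0,"dz":0.12,"wx":0,"wy":0,"wz":0},
    {"dx":-0.03,"dy":0,"dz":0.12,"wx":0,"wy":0,"wz":0},
  ],
)

```text
clock: 55.1
tool_pos: [0.6183, 0.2852, 0.3519]
eef_rot: [-0.703, 0.067, -0.064, 0.705]
contact_force: [0.3, -0.9, -0.0]
opening: 0.008
```

Run:
```python
from h import *
where()
im=snap("scene","s39"); crop(im,150,100,200,150,4,"s39c"); crop(im,215,120,70,60,11,"s39d")
im=snap("top","t39"); crop(im,200,100,200,150,4,"t39c")
m=(im.max(2)<75).astype(np.uint8); m[:, :290]=0; m[:,338:]=0; m[:125]=0;m[180:]=0
k=max(cv2.findContours(m,0,1)[0],key=cv2.contourArea); e=cv2.fitEllipse(k); print("stop",e,ray("top",e[0],.074).round(4))
w=(im.min(2)>140).astype(np.uint8); w[:, :285]=0; w[:,342:]=0; w[:124]=0; w[182:]=0
k=max(cv2.findContours(w,0,1)[0],key=cv2.contourArea); e=cv2.fitEllipse(k); print("jar",e,ray("top",e[0],.05).round(4))
```

```text
tip [0.6178 0.2855 0.1859] trk [0.1081 0.2264] s -0.2264 lat 0.0081 F [ 0.3 -0.9 -0. ] clk 55.1 op 0.008 yaw_t 1.573
stop ((312.4040832519531, 150.0031280517578), (26.60650062561035, 27.456695556640625), 105.99563598632812) [ 0.6057 -0.1504  0.074 ]
jar ((316.54058837890625, 149.5501251220703), (56.57704162597656, 66.69175720214844), 137.22975158691406) [ 0.6128 -0.1639  0.05  ]
```

View pics/s39d.png

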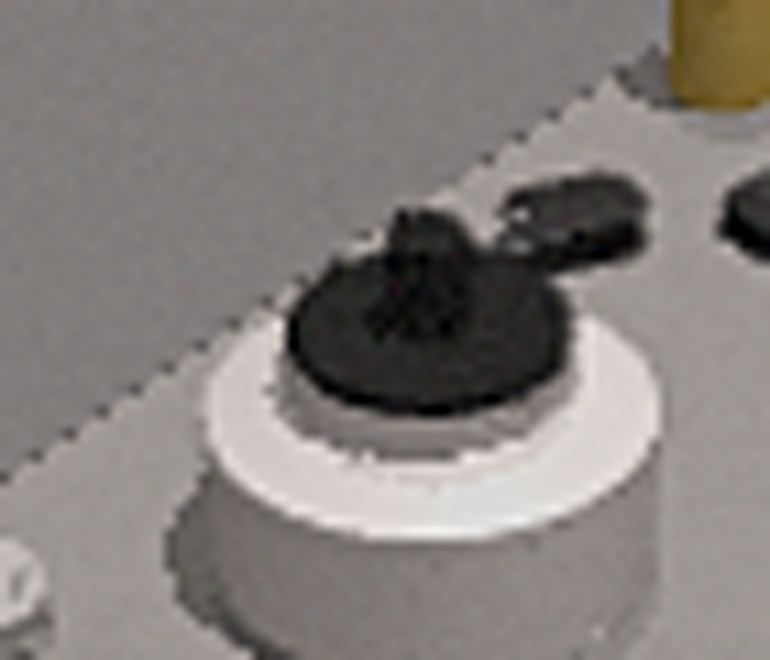

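View pics/t39c.png

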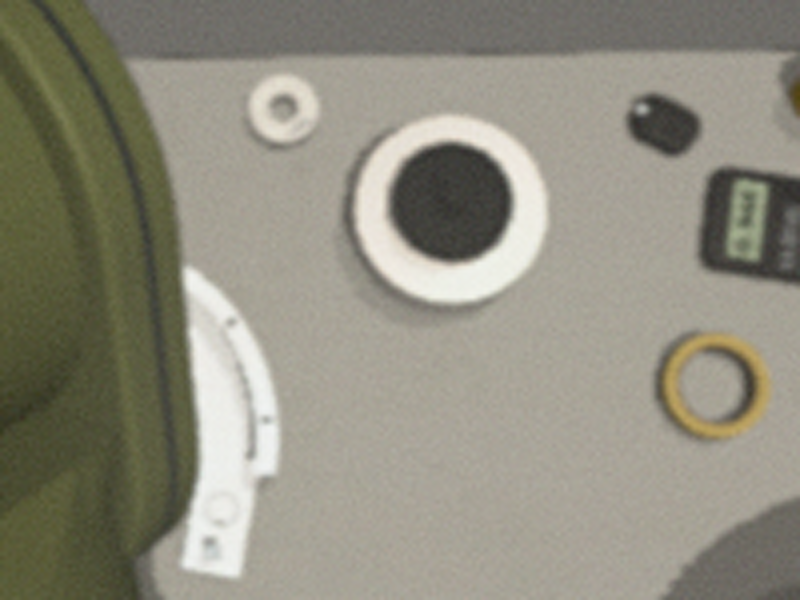

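View pics/s39c.png

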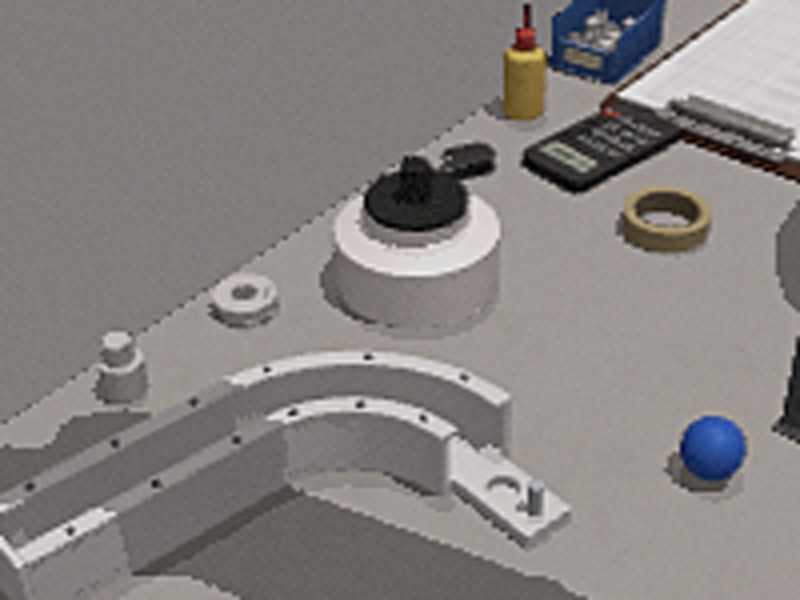

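The stopper sits flat and centred, the track is empty, and nothing else has moved. Handing in.

```bash
python3 -c "
from plant import r
print(r.finish_job(), r.get_state()['clock'])"
```

```text
the job is handed in; nothing more can be done
the job is handed in; nothing more can be done
```

All three steel balls are in the white jar, the stopper is pressed home, and the job was handed in at about 55 s; no verdict was reported. I pushed the balls along the track, lifted each from the exit seat and dropped it into the jar.

**What went wrong and was mended:**
- **First grasp:** the tool could not reach the seat pointing straight down, because joint 6 reached its range. I backed out and used an 8° tilt for all three lifts.
- **Third ball:** it came to rest on top of the other two, about 47 mm up. I rolled it off with the shut fingertips. Afterwards the views showed two balls clearly in the jar, and the third where it had been lying before.
- **Stopper:** it was knocked about 2.5 cm during the run, so I located it again before gripping it.

**Last checks:**
- **Stopper:** its grip top held at z = 100.3 mm under 35 N, against 100 mm expected when fully home. It was about 1 mm off my estimate of the mouth's centre, with the collar looking flat on the rim.
- **Bench:** the jar stood upright where it was, the track was empty, and in the pictures the other things looked where they were. The arm was clear of everything.
- **Failed check:** the final automatic jar-outline fit gave an implausible result, because its mask was bad. I disregarded it and went by the earlier fit and the pictures.

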